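# Put the loose gas-line couplings away in the fittings case

## Robot

A 6-joint arm with a two-finger parallel gripper is mounted at the origin on the work surface. World frame = base frame: x ahead of the robot, y to its left, z up, the work surface at z = 0. Lengths are in m, angles in rad, forces in N, time in s.
With the tool pointing down it reaches from about 0.375 to 0.9 m from the base axis. Payload 3.1 kg.
Tool frame: the origin (TCP) lies on the centre line of the jaws, within the pads' length; the fingertips stand 14 mm ahead of it and the grasp point (between the pads) lies 5 mm behind it; z points along the fingers, y is the direction in which the jaws open and shut (so a half turn about z gives the same grasp; the last joint's range is limited). The gripper opens to 87 mm and grips with 3 to 60 N. Pads are 19 mm wide; open, the fingers measure 117 mm over their backs; the gripper's body (75 mm by 190 mm) begins 51 mm behind the grasp point.
Start: joints at [1.081, 0.527, 1.433, -0, 1.181, -0.178], TCP at [0.192, 0.595, 0.237] pointing down, gripper open.
Joint ranges: [-3.08, 3.08], [-0.75, 2.2], [0.22, 2.44], [-1.43, 4.57], [0, 2.65], [-2.85, 2.85]. Speed limits (rad/s): [2.79, 2.79, 3.14, 3.14, 3.14, 3.14].

## Interface

Orientations are given as a unit quaternion [x, y, z, w].
In Python, from cell import manip gives the robot as it stands. The module is installed in compiled form; this text tells all that it offers.
- The arm moves only by the shell command python3 -m jog 'ROWS' [FORCE]. ROWS is JSON, a list of rows, each a list of 7 numbers: the turn, a rotation vector about the tool's x, y, z in degrees, then the shift along the tool's x, y, z in cm, then the finger opening in cm, from 0 to 8.7. A call has 1 to 12 rows; each row shifts and turns the commanded pose from where the row before left it, along the tool's axes as they then stand; what a row does not reach is not made up. A row lasts 1/12 s, in which the tool goes at most 41.7 mm and 7.16 degrees, less where a joint would pass 70% of its speed; a pose out of reach is approached as far as the arm can. A call with a gripper value outside its range is refused whole. The fingers move at their own pace and stop on an object; FORCE is the grip in N (left out, the last holds). Time passes only in rows, so rows that do not move let the fingers close. It gives the time, the measured TCP pose, the force and the opening at its end, in the units of the state.
- manip.get_obs(): the state, without advancing time (a new reading comes with each control period).
- manip.capture(name): name is "scene" or "side" or "wrist"; returns the picture (480x640x3 uint8, blue, green, red); there is no depth.
- manip.camera_model(name): a dict with "K" (3x3 intrinsics, pixels), "R" (3x3) and "t" (3): a world point X has camera coordinates R X + t. Camera axes: x right, y down, z forward; pixel columns grow to the right and rows downward; lengths in m; the calibration is good to about 2 mm. A picture is of the moment at which its call begins: read the wrist's pose just before it. camera_model takes no time and is no camera call; for the wrist camera it gives the pose at the moment of the call.
- manip.finish_job(): hands the job in, once; it reports no verdict.
The state is a dict: "t": time; "joints": joint angles; "dq": joint speeds; "tau": joint torques, N m; "eef_pos": TCP position; "ee_rot": TCP orientation; "wrist_force": force on the tool from outside, world axes, zero at the start; "ft_torque": the same for the moment, N m; "gripper_width": finger opening in m.
Only numpy, scipy, OpenCV 4.12 (cv2) and the standard library are available. Lean on these libraries where they do the work, as an engineer would, in place of code of your own. Each camera call takes 0.05 s, during which the arm holds its last target.

## Task

Swing the hasp off its staple, open the fittings case and lay every brass coupling that is loose on the bench flat in a cell of the row that matches its size (small in the front row, medium in the middle, large at the hinge side), leaving the stored ones in their rows. Then shut the lid fully and swing the hasp back down over the staple. Do not knock over the vials or the beaker.

Things in the scene. Friction and masses are not known exactly. Their poses are not given: they have to be found in the camera images.
- case: grey fittings case, fixed to the bench: base 158 (x) x 201 mm (y), rim 60 mm above the bench, 88 mm high when shut. Origin at the centre of its underside; x points from the front (hasp side) to the hinge side, y along the front to the left, z up. Its black insert has three rows of open cells 10 mm deep, floors 50 mm above the bench; 3 mm dividers flush with the rim. One coupling is already stored in each row.
- row_small (a point): middle of the small row, at cell floor height; the row nearest the front, 55 mm in front of the case's centre. Four cells, each 36 mm along the case's x and 45 mm along its y, centres 72 and 24 mm to either side of this point
- row_medium (a point): middle of the medium row, at cell floor height; 11 mm in front of the case's centre. Three cells, each 46 mm along the case's x and 61 mm along its y, centres at this point and 64 mm to either side
- row_large (a point): middle of the large row, at cell floor height; the row nearest the hinge, 44 mm behind the case's centre. Three cells, each 58 mm along the case's x and 61 mm along its y, centres at this point and 64 mm to either side
- lid (a joint): angle of the shell lid (24 mm deep inside), rad: 0 shut, stop at 1.85 (leaning back past upright). It turns about the line through lid_hinge along the case's y axis, its front edge rising. Friction hinge: it stays where left when more than about 0.9 open; lower down it sinks slowly shut. Lifting takes about 3 N at the tab. It cannot be lifted while the hasp is over the staple.
- lid_hinge (a point): middle of the lid's hinge line (along the case's y axis), 79 mm behind the case's centre, 60 mm above the bench; fixed to the case
- lid_tab (a point): centre of the lid's steel lift tab, a roll 11 mm in diameter and 20 mm wide (along the case's y), 24 mm out from the lid's front face, 45 mm left (+y) of its middle; moves with the lid. Shut, it is 68 mm above the bench; from the hinge line it lies 182 mm to the front and 8 mm up. Pinched over its 20 mm width it turns in the grip as the lid swings.
- hasp (a joint): angle of the slotted steel hasp on the lid, rad: 0 hanging down over the staple (start), growing as its lower end swings out to the front and up (1.57 straight out), stop at 2.2. Its pivot line is along the case's y, 83 mm in front of the case's centre and 72 mm above the bench when the lid is shut. Friction holds it where it is left. It clears the staple from about 0.4.
- hasp_end (a point): centre of the hasp's rolled end, 9 mm in diameter and 20 mm wide (along the case's y), bent out to the front; moves with the hasp. At angle 0 with the lid shut it is 35 mm above the bench, 24 mm in front of the case's face, 20 mm in front of and 37 mm below the pivot line. Pinched over its 20 mm width it turns in the grip.
- staple (a point): tip of the staple, a steel lug 7 mm wide and 10 mm high standing 13 mm out of the base's front face, 45 mm right (-y) of the middle, 49 mm above the bench; it passes through the hasp's slot
- small_1: small coupling 1: solid brass, a square body 16 x 16 x 16 mm with a thinner round spigot at each end (steel ring round it), 30 mm long overall, lying flat. Origin at its centre (8 mm above what it lies on), its x axis along the spigots. On the bench at the start, or absent.
- small_2: small coupling 2: solid brass, a square body 16 x 16 x 16 mm with a thinner round spigot at each end (steel ring round it), 30 mm long overall, lying flat. Origin at its centre (8 mm above what it lies on), its x axis along the spigots. On the bench at the start, or absent.
- stored_small: small coupling already stored: solid brass, a square body 16 x 16 x 16 mm with a thinner round spigot at each end (steel ring round it), 30 mm long overall, lying flat. Origin at its centre (8 mm above what it lies on), its x axis along the spigots. In the small row from the start, under the lid; leave it there.
- medium_1: medium coupling 1: solid brass, a square body 22 x 22 x 22 mm with a thinner round spigot at each end (steel ring round it), 40 mm long overall, lying flat. Origin at its centre (11 mm above what it lies on), its x axis along the spigots. On the bench at the start, or absent.
- medium_2: medium coupling 2: solid brass, a square body 22 x 22 x 22 mm with a thinner round spigot at each end (steel ring round it), 40 mm long overall, lying flat. Origin at its centre (11 mm above what it lies on), its x axis along the spigots. On the bench at the start, or absent.
- stored_medium: medium coupling already stored: solid brass, a square body 22 x 22 x 22 mm with a thinner round spigot at each end (steel ring round it), 40 mm long overall, lying flat. Origin at its centre (11 mm above what it lies on), its x axis along the spigots. In the medium row from the start, under the lid; leave it there.
- large_1: large coupling 1: solid brass, a square body 30 x 30 x 30 mm with a thinner round spigot at each end (steel ring round it), 52 mm long overall, lying flat. Origin at its centre (15 mm above what it lies on), its x axis along the spigots. On the bench at the start, or absent.
- large_2: large coupling 2: solid brass, a square body 30 x 30 x 30 mm with a thinner round spigot at each end (steel ring round it), 52 mm long overall, lying flat. Origin at its centre (15 mm above what it lies on), its x axis along the spigots. On the bench at the start, or absent.
- stored_large: large coupling already stored: solid brass, a square body 30 x 30 x 30 mm with a thinner round spigot at each end (steel ring round it), 52 mm long overall, lying flat. Origin at its centre (15 mm above what it lies on), its x axis along the spigots. In the large row from the start, under the lid; leave it there.
- vial_1: glass vial with black cap, 27 mm in diameter, 62 mm high, standing among the couplings on the left (+y); origin under its centre
- vial_2: glass vial with black cap, 27 mm in diameter, 62 mm high, standing among the couplings on the right (-y); origin under its centre
- beaker: small glass beaker, 54 mm in diameter, 62 mm high, on the left of the bench; origin under its centre
Not all that is in view belongs to the job. What is shaped like the medium_2 but blue or purple is not meant.

How it is judged:
By the outcome, as a careful person would: the job done as asked, in the order asked, and still so for the second after the job is handed in, with the robot touching nothing.
Of small_1, small_2, medium_1, medium_2, large_1, large_2 only 4 to 6 are there at a start; the rules pass over those that are not, and their reading is None.
At some moment in a run one of small_1, small_2, medium_1, medium_2, large_1, large_2 may be knocked a few centimetres aside while the robot is not near it.
Once in a run the grip may slacken for a moment while it holds something.
It also fails if it takes over 210 s, if anything falls off the work surface, if the arm or the gripper's body presses on something with over 40 N, if the wrist force passes 120 N, or if a joint passes its speed limit or range.

## Working session

There is one attempt and no reset: what is moved stays moved. The work goes in short steps, Python scripts to look and compute and a shell command to move; the robot and the scene stay as the last step left them, time stands still between calls to the robot, and variables do not carry over. Pictures are saved under pics/ and viewed, and the job is handed in when it is done.

```bash
mkdir -p pics; cat > h.py <<'E'
import numpy as np, cv2
from cell import manip
from scipy.spatial.transform import Rotation as Rn
def cap(name,fn):
    im=manip.capture(name); cv2.imwrite('pics/'+fn,im); return im
def ray(m,u,v,z):
    K,R,t=[np.array(m[k],float) for k in('K','R','t')]
    d=R.T@np.linalg.solve(K,[u,v,1.]); c=-R.T@t
    return c+d*(z-c[2])/d[2]
def proj(m,X):
    K,R,t=[np.array(m[k],float) for k in('K','R','t')]
    p=K@(R@np.asarray(X,float)+t); return p[:2]/p[2]
E
python3 - <<'E'
from h import *
print(manip.get_obs())
for n in('scene','side','wrist'):
    m=manip.camera_model(n); print(n,m, -np.array(m['R']).T@np.array(m['t'])); cap(n,n+'0.png')
E
```

```text
{'t': 0.0, 'joints': array([ 1.08050146e+00,  5.28493303e-01,  1.43391183e+00, -3.30780794e-05,
        1.18136836e+00, -1.78476966e-01]), 'dq': array([ 0.00082353,  0.00113208,  0.00033897, -0.001176  ,  0.00040931,
        0.00083659]), 'tau': array([ 1.97054243e-05, -4.40033340e+01, -1.76591241e+01,  6.33000769e-02,
        5.80991060e-02, -1.44478104e-04]), 'eef_pos': array([0.19137357, 0.59424081, 0.23555189]), 'ee_rot': array([ 1.55271778e-01,  9.87871189e-01, -1.03504318e-03, -3.43417297e-04]), 'wrist_force': array([-0.72005611,  0.2048025 , -0.07022251]), 'ft_torque': array([ 0.04066965, -0.04477625,  0.011322  ]), 'gripper_width': 0.08699647634235966}
scene {'K': array([[437.47742489,   0.        , 327.85170055],
       [  0.        , 437.47742489, 237.622604  ],
       [  0.        ,   0.        ,   1.        ]]), 'R': array([[-0.64833537,  0.76135329,  0.00155541],
       [ 0.64421078,  0.54966843, -0.5318431 ],
       [-0.40577545, -0.34381068, -0.84684148]]), 't': array([ 0.32494513, -0.29664501,  1.18254378])} [0.88162257 0.32222954 0.8431531 ]
side {'K': array([[462.64187789,   0.        , 317.10544095],
       [  0.        , 462.64187789, 242.62321163],
       [  0.        ,   0.        ,   1.        ]]), 'R': array([[-0.99354943, -0.11158764, -0.02019206],
       [-0.06645961,  0.71725513, -0.69363405],
       [ 0.09188385, -0.68781777, -0.7200445 ]]), 't': array([0.51477767, 0.06134561, 0.9116941 ])} [0.43176411 0.64052177 0.70940615]
wrist {'K': array([[330.9727387 ,   0.        , 318.50622561],
       [  0.        , 330.9727387 , 244.95104734],
       [  0.        ,   0.        ,   1.        ]]), 'R': array([[ 0.30733394,  0.95160064, -0.00144083],
       [ 0.91140908, -0.29391739,  0.28800356],
       [ 0.27364089, -0.08982646, -0.95762825]]), 't': array([-0.62375894, -0.03542071,  0.39152742])} [0.11684714 0.61832817 0.38424028]
```

View pics/scene0.png

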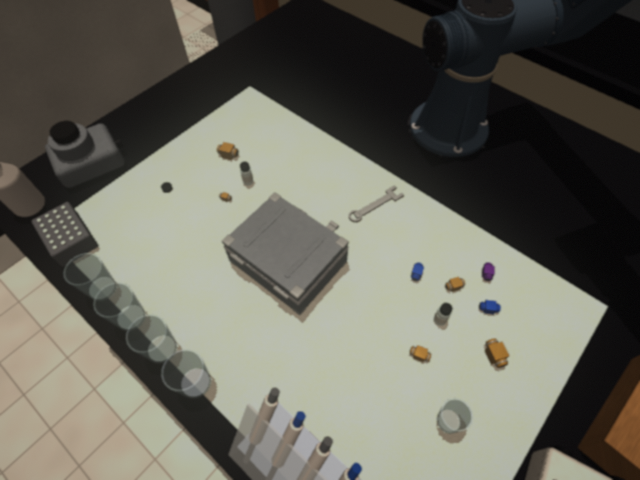

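View pics/side0.png

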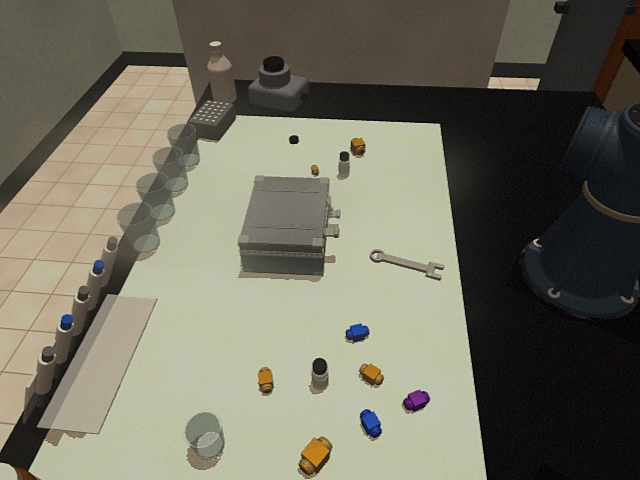

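View pics/wrist0.png

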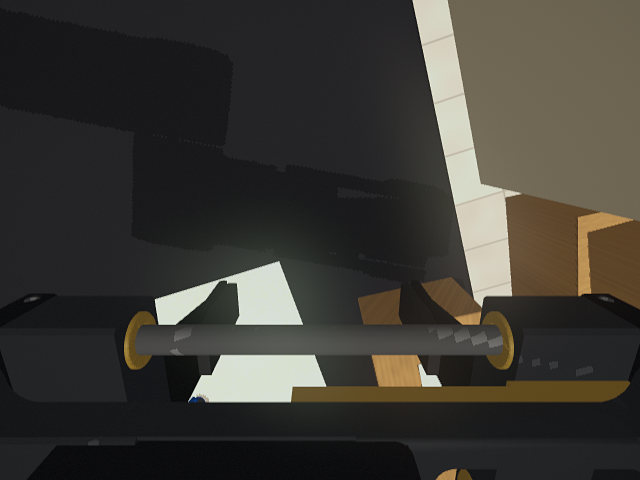

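Scene view: the brass couplings are at px (228,150), (225,196), (456,284), (420,353) and (497,352). Blue ones are at (417,271) and (489,307) and the purple one at (489,271); none of these three is meant. The vials are at (246,173) and (444,313), the beaker at (454,417), the case at (286,252). Next I'll measure them.

```bash
cat >> h.py <<'E'
def brass(im):
    h=cv2.cvtColor(im,cv2.COLOR_BGR2HSV)
    m=cv2.inRange(h,(8,110,60),(28,255,255))
    m=cv2.morphologyEx(m,cv2.MORPH_CLOSE,np.ones((3,3)))
    out=[]
    for c in cv2.findContours(m,cv2.RETR_EXTERNAL,cv2.CHAIN_APPROX_NONE)[0]:
        a=cv2.contourArea(c)
        if a<15: continue
        M=cv2.moments(c); out.append((M['m10']/M['m00'],M['m01']/M['m00'],a,c))
    return out
def tri(ma,pa,mb,pb):
    A=[];b=[]
    for m,p in((ma,pa),(mb,pb)):
        c=ray(m,*p,0); d=ray(m,*p,.3)-c; d/=np.linalg.norm(d)
        P=np.eye(3)-np.outer(d,d); A.append(P); b.append(P@c)
    return np.linalg.lstsq(np.vstack(A),np.hstack(b),rcond=None)[0]
E
python3 - <<'E'
from h import *
np.set_printoptions(precision=4,suppress=True)
for n in('scene','side'):
    m=manip.camera_model(n); im=cv2.imread(f'pics/{n}0.png')
    for u,v,a,c in brass(im):
        p=ray(m,u,v,.010)
        if not(.2<p[0]<.95 and abs(p[1])<.6): continue
        # outline on plane: min area rect metric
        q=np.array([ray(m,*pt[0],.010)[:2] for pt in c],np.float32)
        r=cv2.minAreaRect(q*1000)
        # principal axis
        print(n,(round(u),round(v)),a,p,'rect',np.array(r[1]),r[2])
# crops
s=cv2.imread('pics/scene0.png'); d=cv2.imread('pics/side0.png')
a=cv2.resize(s[180:320,210:360],None,fx=4,fy=4,interpolation=cv2.INTER_CUBIC); cv2.imwrite('pics/c1.png',a)
a=cv2.resize(d[165:285,230:350],None,fx=5,fy=5,interpolation=cv2.INTER_CUBIC); cv2.imwrite('pics/c2.png',a)
E
```

```text
scene (420, 353) 153.5 [0.5671 0.2891 0.01  ] rect [28.2764 28.9122] 61.793819427490234
scene (497, 353) 375.0 [0.4703 0.4021 0.01  ] rect [52.3586 37.9298] 58.17841720581055
scene (455, 283) 116.0 [0.3951 0.2623 0.01  ] rect [23.9211 35.9676] 73.76718139648438
scene (224, 196) 25.0 [ 0.5527 -0.2817  0.01  ] rect [15.0356 15.0881] 40.48539733886719
scene (227, 148) 106.0 [ 0.4437 -0.3912  0.01  ] rect [31.5573 46.1775] 27.115297317504883
side (25, 474) 102.5 [0.8865 0.4689 0.01  ] rect [10.359  42.0925] 66.10279846191406
side (315, 455) 724.5 [0.4767 0.3993 0.01  ] rect [56.2673 36.7738] 56.25302505493164
side (265, 379) 249.5 [0.5713 0.2891 0.01  ] rect [21.8405 47.1578] 17.21565055847168
side (371, 374) 309.0 [0.3996 0.2621 0.01  ] rect [31.0832 41.1573] 58.79036331176758
side (314, 169) 32.5 [ 0.5564 -0.2787  0.01  ] rect [14.9613 32.4585] 6.4173502922058105
side (357, 146) 149.0 [ 0.4551 -0.3889  0.01  ] rect [34.241  73.2921] 3.5009231567382812
```

View pics/c1.png

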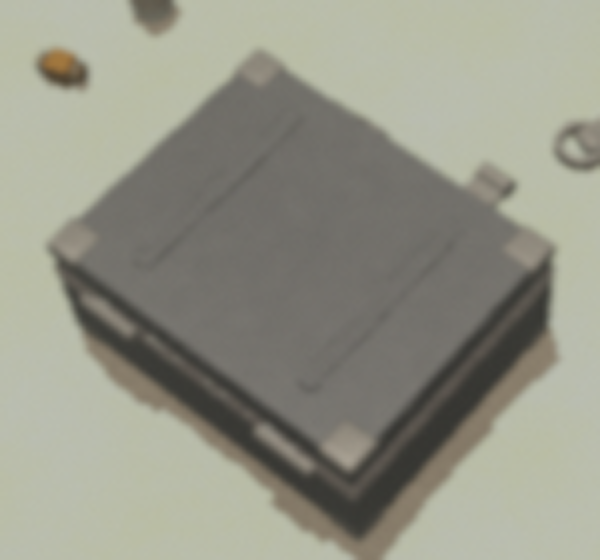

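View pics/c2.png

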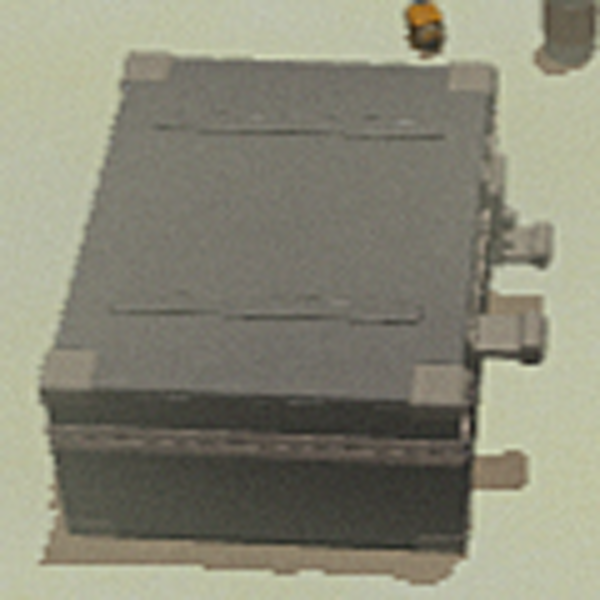

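```bash
python3 - <<'E'
from h import *
np.set_printoptions(precision=4,suppress=True)
ms,md=manip.camera_model('scene'),manip.camera_model('side')
S=np.array([(50,245),(260,52),(553,248),(348,470)])/4+[210,180]   # far-right(hinge,-y), front -y, front +y, hinge +y
D=np.array([(125,55),(497,65),(468,400),(40,390)])/5+[230,165]
for m,P in((ms,S),(md,D)):
    q=np.array([ray(m,*p,.088)[:2] for p in P]); print(q,q.mean(0))
    print(np.linalg.norm(q-np.roll(q,-1,0),axis=1), [np.degrees(np.arctan2(*(q[i]-q[j])[::-1])) for i,j in((0,1),(3,2),(2,1),(3,0))])
# tab and hasp end from side crop and scene
tabS=np.array([(492,185)])/4+[210,180]
tabD=np.array([(530,335)])/5+[230,165]
haspD=np.array([(541,245)])/5+[230,165]
print('tab',tri(ms,tabS[0],md,tabD[0]),ray(ms,*tabS[0],.068),ray(md,*tabD[0],.068),'hasp',ray(md,*haspD[0],.035))
S={'m_c':((420,353),(265,379)),'L':((497,353),(315,455)),'m_b':((455,283),(371,374)),'s':((224.5,196),(314.3,169.5)),'LR':((227.5,150),(357.5,146.5))}
for k,(a,b) in S.items(): print(k,tri(ms,a,md,b))
s=cv2.imread('pics/scene0.png'); d=cv2.imread('pics/side0.png')
a=cv2.resize(d[330:470,180:440],None,fx=3,fy=3,interpolation=cv2.INTER_CUBIC); cv2.imwrite('pics/c3.png',a)
a=np.hstack([cv2.resize(x,(390,300),interpolation=cv2.INTER_CUBIC) for x in (d[125:185,300:378],s[135:205,200:291])]); cv2.imwrite('pics/c4.png',a)
E
```

```text
[[ 0.665  -0.1412]
 [ 0.5071 -0.1463]
 [ 0.5009  0.0539]
 [ 0.6584  0.0576]] [ 0.5829 -0.044 ]
[0.158  0.2002 0.1575 0.1989] [np.float64(1.8545427018402845), np.float64(1.3691154960690017), np.float64(91.77211977038252), np.float64(91.90077365588773)]
[[ 0.6681 -0.1406]
 [ 0.5063 -0.1476]
 [ 0.4984  0.0519]
 [ 0.6585  0.0616]] [ 0.5828 -0.0437]
[0.162  0.1996 0.1605 0.2024] [np.float64(2.465182240586388), np.float64(3.457118269538234), np.float64(92.2626027346361), np.float64(92.70879431698467)]
tab [ 0.4804 -0.0036  0.0678] [ 0.4813 -0.0027  0.068 ] [ 0.4798 -0.0044  0.068 ] hasp [ 0.4822 -0.0928  0.035 ]
m_c [0.5699 0.2907 0.0154]
L [0.4754 0.4022 0.0191]
m_b [0.3984 0.2633 0.0146]
s [ 0.5551 -0.2778  0.011 ]
LR [ 0.4534 -0.3758  0.018 ]
```

View pics/c3.png

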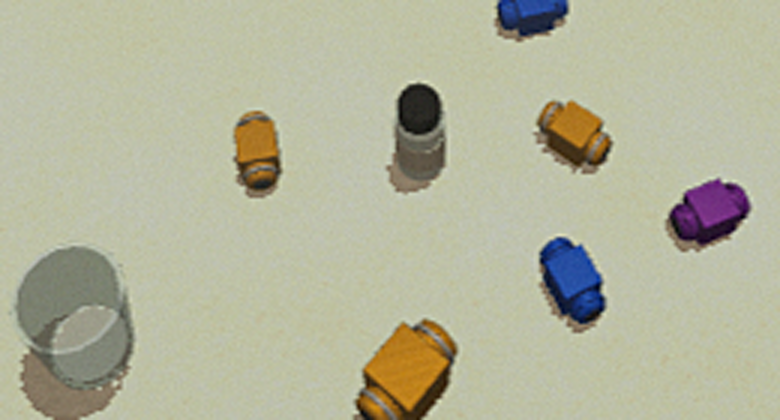

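View pics/c4.png

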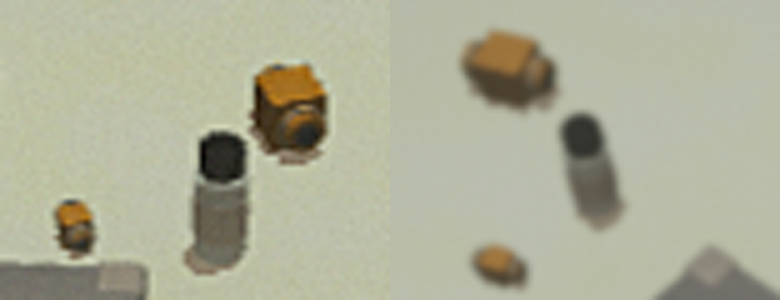

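```bash
cat >> h.py <<'E'
np.set_printoptions(precision=4,suppress=True)
C=np.array([.583,-.044,0]); YAW=np.radians(2.0)
Rc=Rn.from_euler('z',YAW).as_matrix()
def cw(x,y,z): return C+Rc@np.array([x,y,z])   # case mm->m
def Rt(yaw,tilt=0):
    # tool y axis at world angle yaw(deg), z down; tilt>0: fingers point toward (yaw-90) heading i.e. +x for yaw 90
    a=np.radians(yaw); y=np.array([np.cos(a),np.sin(a),0]); z=np.array([0,0,-1.]); x=np.cross(y,z)
    return Rn.from_matrix(np.stack([x,y,z],1))*Rn.from_euler('y',-tilt,degrees=True)
def go(p,yaw=None,tilt=0):
    o=manip.get_obs(); R0=Rn.from_quat(o['ee_rot']); T=R0 if yaw is None else Rt(yaw,tilt)
    d=np.array(p)-o['eef_pos']
    rv=(R0.inv()*T).as_rotvec(degrees=True)
    print('turn',rv.round(1),'shift cm (old frame)',(R0.inv().apply(d)*100).round(2),'(after turn)',(T.inv().apply(d)*100).round(2),'|',o['eef_pos'],round(o['gripper_width']*1000,1),'t',round(o['t'],2))
E
python3 - <<'E'
from h import *
he=cw(-.103,-.045,.035); print(he, cw(-.103,.045,.068))
T=Rt(92,25); z=T.as_matrix()[:,2]; print(z)
go(he-z*.10,92,25)
E
```

```text
[ 0.4816 -0.0926  0.035 ] [ 0.4785 -0.0026  0.068 ]
[ 0.4224  0.0147 -0.9063]
turn [ -4.4 -24.8 -19.5] shift cm (old frame) [-44.72 -57.9   11.1 ] (after turn) [-15.63 -69.67  19.44] | [0.1914 0.5944 0.2358] 87.3 t 0.15
```

```bash
python3 -m jog '[[0,0,0,-2.24,-2.9,0,5],[0,0,0,-2.24,-2.9,0,5],[0,0,0,-2.24,-2.9,0,5],[0,0,0,-2.24,-2.9,0,5],[0,0,0,-2.24,-2.9,0,5],[0,0,0,-2.24,-2.9,0,5],[0,0,0,-2.24,-2.9,0,5],[0,0,0,-2.24,-2.9,0,5],[0,0,0,-2.24,-2.9,0,5],[0,0,0,-2.24,-2.9,0,5],[0,0,0,-2.24,-2.9,0,5],[0,0,0,-2.24,-2.9,0,5]]' 20
python3 -m jog '[[0,0,0,-2.24,-2.9,0,5],[0,0,0,-2.24,-2.9,0,5],[0,0,0,-2.24,-2.9,0,5],[0,0,0,-2.24,-2.9,0,5],[0,0,0,-2.24,-2.9,0,5],[0,0,0,-2.24,-2.9,0,5],[0,0,0,-2.24,-2.9,0,5],[0,0,0,-2.24,-2.9,0,5],[-0.9,-5,-3.9,0,0,0,5],[-0.9,-5,-3.9,0,0,0,5],[-0.9,-5,-3.9,0,0,0,5],[-0.9,-5,-3.9,0,0,0,5]]'
python3 -m jog '[[-0.9,-5,-3.9,0,0,0,5],[0,0,0,0,0,0,5],[0,0,0,0,0,0,5]]'
python3 - <<'E'
from h import *
he=cw(-.103,-.045,.035); z=Rt(92,25).as_matrix()[:,2]
go(he-z*.06,92,25)
cap('wrist','w1.png')
E
```

```text
t: 1.15
eef_pos: [0.3409, 0.1796, 0.2366]
ee_rot: [0.155, 0.988, 0.0, 0.0]
wrist_force: [0.7, 0.6, 0.5]
gripper_width: 0.0498
t: 2.15
eef_pos: [0.4394, -0.0939, 0.2362]
ee_rot: [0.024, 0.986, 0.005, 0.168]
wrist_force: [0.7, 0.7, -0.1]
gripper_width: 0.0495
t: 2.4
eef_pos: [0.44, -0.0932, 0.236]
ee_rot: [0.004, 0.981, 0.009, 0.193]
wrist_force: [-0.7, -0.5, -0.4]
gripper_width: 0.0499
turn [ 0.1 -2.7 -2.5] shift cm (old frame) [ 4.04 -0.29 14.18] (after turn) [ 4.72 -0.08 13.97] | [ 0.44   -0.0932  0.236 ] 49.9 t 2.4
```

View pics/w1.png

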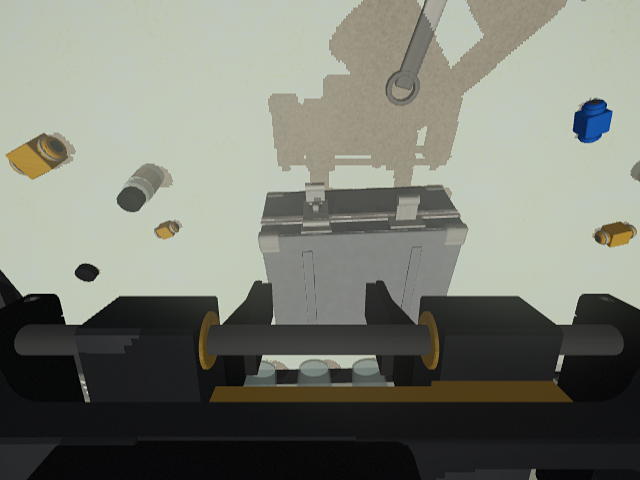

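```bash
python3 - <<'E'
from h import *
m=manip.camera_model('wrist'); im=cv2.imread('pics/w1.png')
cv2.imwrite('pics/w1c.png',cv2.resize(im[165:265,250:480],None,fx=3.4,fy=3.4,interpolation=cv2.INTER_CUBIC))
print('hasp',proj(m,cw(-.103,-.045,.035)),'tab',proj(m,cw(-.103,.045,.068)))
for c in((-.079,-.1005),(-.079,.1005)): print(proj(m,cw(*c,.088)))
E
```

```text
hasp [316.7358 184.7822] tab [410.2123 197.465 ]
[261.3618 235.9939]
[469.3775 227.3353]
```

View pics/w1c.png

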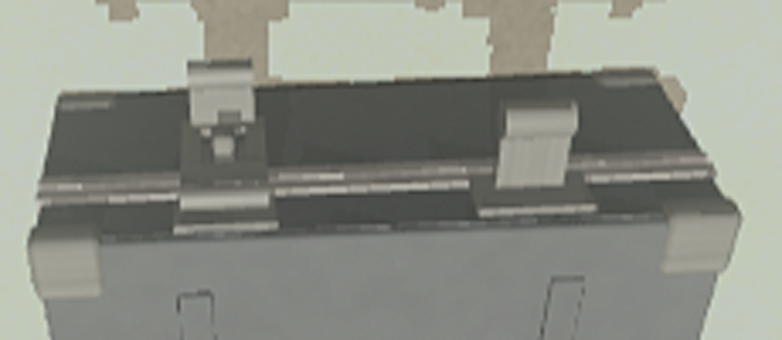

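```bash
python3 -m jog '[[0,-2.7,-2.5,0,0,0,5],[0,0,0,0.95,-0.02,2.8,5],[0,0,0,0.95,-0.02,2.8,5],[0,0,0,0.95,-0.02,2.8,5],[0,0,0,0.95,-0.02,2.8,5],[0,0,0,0.95,-0.02,2.8,5],[0,0,0,0,0,0,5],[0,0,0,0,0,0,5]]'
python3 - <<'E'
from h import *
he=cw(-.103,-.045,.035)
go(he,92,25)
E
```

```text
t: 3.12
eef_pos: [0.4795, -0.0836, 0.1236]
ee_rot: [-0.012, 0.983, -0.003, 0.184]
wrist_force: [-0.1, -0.2, -0.3]
gripper_width: 0.0498
turn [-0.9 -3.8 -0.4] shift cm (old frame) [ 3.04 -0.8   8.34] (after turn) [ 3.58 -0.9   8.11] | [ 0.4795 -0.0836  0.1236] 49.8 t 3.12
```

```bash
python3 - <<'E'
from h import *
print(manip.get_obs()['joints'])
E
```

```text
[-0.5123  0.4894  2.1462  0.7894  0.2499 -2.8516]
```

```bash
python3 -m jog '[[0,0,0,0,0,-3,5],[0,0,0,0,0,-3,5],[0,6,0,0,0,0,5],[0,6,0,0,0,0,5],[0,5,0,0,0,0,5],[0,0,0,0,0,0,5]]'
python3 - <<'E'
from h import *
he=cw(-.103,-.045,.035); z=Rt(92,12).as_matrix()[:,2]
print(manip.get_obs()['joints'])
go(he-z*.05,92,12)
go(he-z*.05,92,0)
E
```

```text
t: 3.62
eef_pos: [0.4617, -0.0834, 0.1829]
ee_rot: [-0.013, 0.998, -0.004, 0.066]
wrist_force: [0.8, -0.7, 0.2]
gripper_width: 0.0498
[-0.4506  0.365   1.9614  0.0806  0.6957 -2.1072]
turn [-0.6 -4.5 -0.4] shift cm (old frame) [ 0.38 -0.89  9.94] (after turn) [ 1.16 -0.99  9.87] | [ 0.4617 -0.0834  0.1829] 49.8 t 3.62
turn [-0.6  7.5 -0.5] shift cm (old frame) [ 0.38 -0.89  9.94] (after turn) [-0.92 -0.99  9.9 ] | [ 0.4617 -0.0834  0.1829] 49.8 t 3.62
```

```bash
python3 -m jog '[[-0.6,3.5,-0.4,0,0,0,5],[0,0,0,0,-1,0,5],[0,0,0,0,0,2.5,5],[0,0,0,0,0,2.5,5],[0,0,0,0,0,2.5,5],[0,0,0,0,0,0,5]]'
python3 - <<'E'
from h import *
he=cw(-.103,-.0455,.041)
print(manip.get_obs()['joints'])
go(he,92,4)
E
```

```text
t: 4.12
eef_pos: [0.4598, -0.0905, 0.1019]
ee_rot: [-0.016, 0.999, 0.005, 0.029]
wrist_force: [-0.2, 0.2, -0.9]
gripper_width: 0.05
[-0.4563  0.5425  1.9776  0.0656  0.5752 -2.1132]
turn [ 0.5 -0.6 -0.2] shift cm (old frame) [-1.82 -0.39  6.21] (after turn) [-1.74 -0.33  6.23] | [ 0.4598 -0.0905  0.1019] 50.0 t 4.12
```

```bash
python3 -m jog '[[0,0,0,-0.9,-0.17,0,5],[0,0,0,-0.9,-0.17,0,5],[0,0,0,0,0,1.5,5],[0,0,0,0,0,1.5,5],[0,0,0,0,0,1.5,5],[0,0,0,0,0,1.2,5],[0,0,0,0,0,0,5],[0,0,0,0,0,0,5]]'
python3 - <<'E'
from h import *
he=cw(-.103,-.0455,.041)
print(manip.get_obs()['joints'])
go(he,92,4)
cap('side','s1.png'); im=cv2.imread('pics/s1.png'); cv2.imwrite('pics/s1c.png',cv2.resize(im[150:300,230:400],None,fx=4,fy=4,interpolation=cv2.INTER_CUBIC))
E
```

```text
t: 4.78
eef_pos: [0.486, -0.0939, 0.0502]
ee_rot: [-0.017, 0.999, 0.003, 0.033]
wrist_force: [-0.0, 0.2, 0.3]
gripper_width: 0.0498
[-0.4377  0.666   1.9443  0.0748  0.4755 -2.1075]
turn [ 0.3 -0.2 -0.1] shift cm (old frame) [0.49 0.09 0.89] (after turn) [0.49 0.09 0.89] | [ 0.486  -0.0939  0.0502] 49.8 t 4.78
```

View pics/s1c.png

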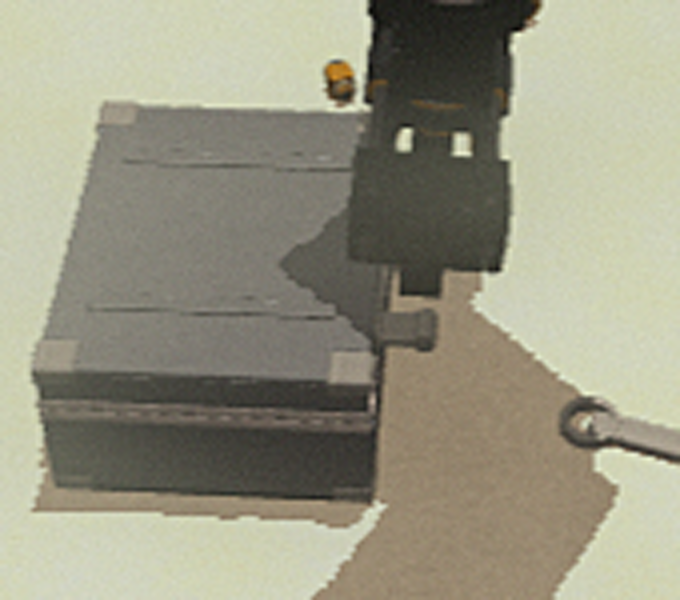

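```bash
python3 -m jog '[[0,0,0,0.45,0.09,0.4,5],[0,0,0,0,0,0.5,5],[0,0,0,0,0,0,5],[0,0,0,0,0,0,1],[0,0,0,0,0,0,1],[0,0,0,0,0,0,1],[0,0,0,0,0,0,1],[0,0,0,0,0,0,1],[0,0,0,0,0,0,1],[0,0,0,0,0,0,1]]' 15
python3 - <<'E'
from h import *
go(cw(-.103,-.0455,.041),92,4)
for th in(0.25,.5,.75,1.0,1.25):
    f=np.radians(28.4)+th; p=cw(-.083-.042*np.sin(f),-.0455,.072-.042*np.cos(f)+.006); go(p)
E
```

```text
t: 5.67
eef_pos: [0.4808, -0.0937, 0.0398]
ee_rot: [-0.017, 0.999, 0.003, 0.032]
wrist_force: [-2.1, -6.2, -2.0]
gripper_width: 0.0196
turn [ 0.2 -0.3 -0. ] shift cm (old frame) [-0.1   0.06 -0.11] (after turn) [-0.1   0.06 -0.11] | [ 0.4808 -0.0937  0.0398] 19.6 t 5.67
turn [0. 0. 0.] shift cm (old frame) [ 0.71  0.06 -0.78] (after turn) [ 0.71  0.06 -0.78] | [ 0.4808 -0.0937  0.0398] 19.6 t 5.67
turn [0. 0. 0.] shift cm (old frame) [ 1.33  0.07 -1.62] (after turn) [ 1.33  0.07 -1.62] | [ 0.4808 -0.0937  0.0398] 19.6 t 5.67
turn [0. 0. 0.] shift cm (old frame) [ 1.73  0.07 -2.59] (after turn) [ 1.73  0.07 -2.59] | [ 0.4808 -0.0937  0.0398] 19.6 t 5.67
turn [0. 0. 0.] shift cm (old frame) [ 1.87  0.07 -3.63] (after turn) [ 1.87  0.07 -3.63] | [ 0.4808 -0.0937  0.0398] 19.6 t 5.67
turn [0. 0. 0.] shift cm (old frame) [ 1.75  0.08 -4.67] (after turn) [ 1.75  0.08 -4.67] | [ 0.4808 -0.0937  0.0398] 19.6 t 5.67
```

```bash
python3 -m jog '[[0,0,0,0.4,0.0,-0.3,1],[0,0,0,0.4,0.03,-0.37,1],[0,0,0,0.31,0.03,-0.42,1],[0,0,0,0.31,0,-0.42,1],[0,0,0,0.2,0,-0.48,1],[0,0,0,0.2,0,-0.49,1],[0,0,0,0.07,0,-0.52,1],[0,0,0,0.07,0,-0.52,1],[0,0,0,-0.06,0,-0.52,1],[0,0,0,0,0,0,1]]'
python3 - <<'E'
from h import *
print(manip.get_obs()['wrist_force'],manip.get_obs()['eef_pos'],manip.get_obs()['gripper_width'])
cap('side','s2.png'); im=cv2.imread('pics/s2.png'); cv2.imwrite('pics/s2c.png',cv2.resize(im[150:300,230:400],None,fx=4,fy=4,interpolation=cv2.INTER_CUBIC))
E
```

```text
t: 6.5
eef_pos: [0.4595, -0.0944, 0.0799]
ee_rot: [-0.017, 0.999, 0.002, 0.033]
wrist_force: [-2.1, -8.0, -1.6]
gripper_width: 0.0197
[-2.0536 -7.9787 -1.5954] [ 0.4595 -0.0944  0.0799] 0.019660864416546613
```

View pics/s2c.png

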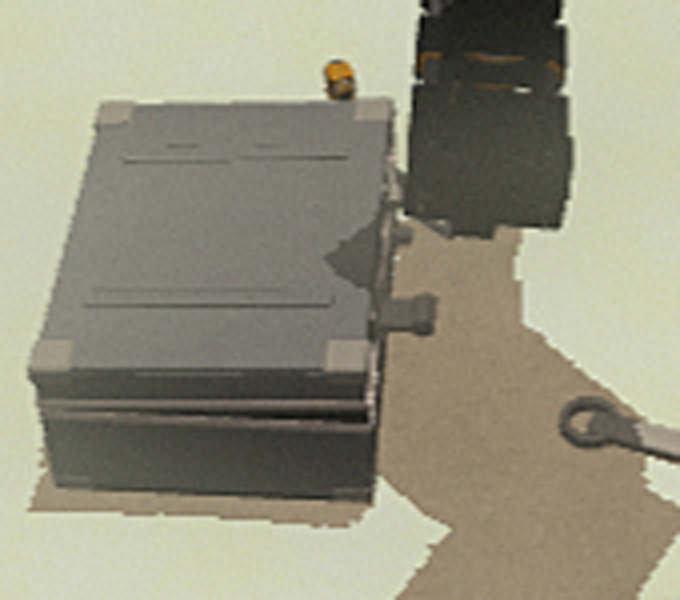

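```bash
python3 -m jog '[[0,0,0,0,0,0.3,5],[0,0,0,0,0,0,5],[0,0,0,0,0,0,5],[0,0,0,0,0,0,5],[0,0,0,0,0,-2.5,5],[0,0,0,0,0,-2.5,5],[0,0,0,0,0,-1.5,5],[0,0,0,0,0,0,5]]'
python3 - <<'E'
from h import *
print(manip.get_obs()['wrist_force'],manip.get_obs()['eef_pos'],manip.get_obs()['gripper_width'])
cap('side','s3.png'); im=cv2.imread('pics/s3.png'); cv2.imwrite('pics/s3c.png',cv2.resize(im[150:300,230:400],None,fx=4,fy=4,interpolation=cv2.INTER_CUBIC))
go(cw(-.103,.0455,.068+.003+.05),92,0)
E
```

```text
t: 7.22
eef_pos: [0.4564, -0.0935, 0.1434]
ee_rot: [-0.017, 0.999, 0.002, 0.034]
wrist_force: [0.9, 0.3, 0.2]
gripper_width: 0.0495
[0.8514 0.2713 0.2436] [ 0.4564 -0.0935  0.1434] 0.049537173520908605
turn [ 0.3  3.8 -0.1] shift cm (old frame) [-2.43  9.02  2.32] (after turn) [-2.59  9.02  2.12] | [ 0.4558 -0.0932  0.1422] 49.7 t 7.27
```

View pics/s3c.png

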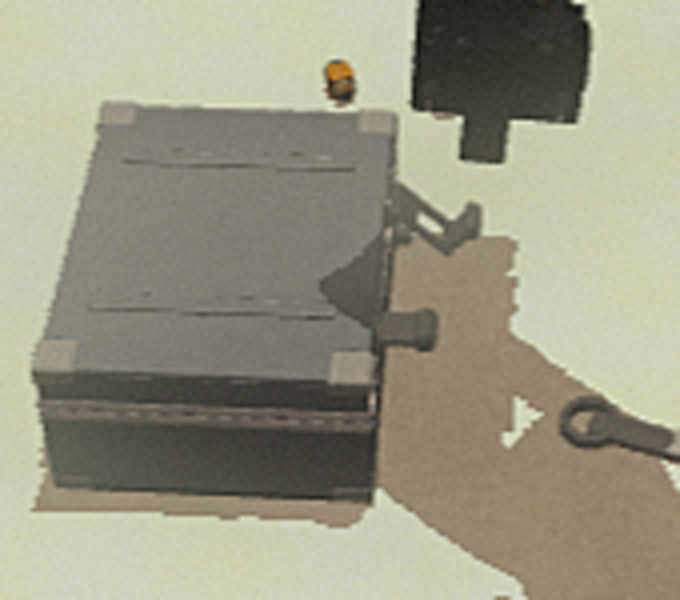

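```bash
python3 -m jog '[[0.3,3.8,0,0,0,0,5],[0,0,0,-0.85,3,0,5],[0,0,0,-0.85,3,0,5],[0,0,0,-0.85,3,0,5],[0,0,0,0,0,0,5],[0,0,0,0,0,0,5]]'
python3 - <<'E'
from h import *
go(cw(-.103,.045,.071),92,0); cap('wrist','w2.png')
E
```

```text
t: 7.77
eef_pos: [0.4768, -0.0007, 0.1397]
ee_rot: [-0.019, 1.0, 0.001, -0.003]
wrist_force: [-0.4, 0.2, 0.8]
gripper_width: 0.0503
turn [ 0.1 -0.3  0.1] shift cm (old frame) [-0.2  -0.21  6.87] (after turn) [-0.16 -0.2   6.87] | [ 0.4768 -0.0007  0.1397] 50.3 t 7.77
```

View pics/w2.png

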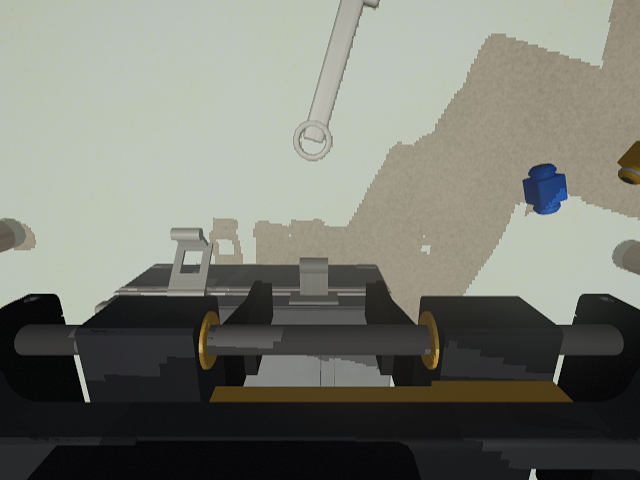

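The tab at (314,265) lies between the open jaws, 2–3 mm to the left of their middle, and the hasp stands out at (188,245). I'll go down and pinch the tab.

```bash
python3 -m jog '[[0,0,0,-0.15,-0.25,0,5],[0,0,0,0,0,2,5],[0,0,0,0,0,2,5],[0,0,0,0,0,2,5],[0,0,0,0,0,0.85,5],[0,0,0,0,0,0,5],[0,0,0,0,0,0,1],[0,0,0,0,0,0,1],[0,0,0,0,0,0,1],[0,0,0,0,0,0,1],[0,0,0,0,0,0,1],[0,0,0,0,0,0,1]]' 25
python3 - <<'E'
from h import *
print(manip.get_obs()['wrist_force'],manip.get_obs()['joints'])
go(cw(-.103,.045,.071),92,0)
prev=None
o=manip.get_obs()
for a in np.arange(0.0,1.83,.15).tolist()+[1.8]:
    f=np.radians(2.5)+a; p=np.array([.079-.1822*np.cos(f),.060+.1822*np.sin(f)])
    if prev is not None: print(round(a,2),'dx_tool',-(p-prev)[0]*100,'dz_tool',-(p-prev)[1]*100)
    prev=p
E
```

```text
t: 8.82
eef_pos: [0.4793, -0.0041, 0.0729]
ee_rot: [-0.016, 1.0, 0.001, -0.001]
wrist_force: [-0.2, 1.1, 2.5]
gripper_width: 0.0195
[-0.1668  1.0774  2.4845] [-0.2431  0.6201  1.9265  0.0025  0.5969 -1.8479]
turn [ 0.1 -0.1 -0.2] shift cm (old frame) [0.07 0.15 0.19] (after turn) [0.07 0.15 0.19] | [ 0.4793 -0.0041  0.0729] 19.5 t 8.82
0.15 dx_tool -0.32316147887361535 dz_tool -2.7112471744873607
0.3 dx_tool -0.7246964382429805 dz_tool -2.6325101433786373
0.45 dx_tool -1.1099562779622345 dz_tool -2.4946526098047594
0.6 dx_tool -1.470288892602209 dz_tool -2.30077055676659
0.75 dx_tool -1.7976019884691192 dz_tool -2.055218157190461
0.9 dx_tool -2.0845448190749574 dz_tool -1.7635099885912804
1.05 dx_tool -2.3246732670563612 dz_tool -1.4321971875503048
1.2 dx_tool -2.5125945651578734 dz_tool -1.068720325310879
1.35 dx_tool -2.6440884061584264 dz_tool -0.681242308589286
1.5 dx_tool -2.71620172187305 dz_tool -0.2784650582880549
1.65 dx_tool -2.727315002697865 dz_tool 0.13056591688727914
1.8 dx_tool -2.677178668304371 dz_tool 0.5366646630527383
1.8 dx_tool -2.7755575615628914e-15 dz_tool 2.7755575615628914e-15
```

```bash
python3 -m jog '[[0,0,0,-0.12,0.0,-1.36,1],[0,0,0,-0.2,0,-1.35,1],[0,0,0,-0.31,0,-1.33,1],[0,0,0,-0.41,0,-1.3,1],[0,0,0,-0.5,0,-1.27,1],[0,0,0,-0.61,0,-1.22,1],[0,0,0,-0.69,0,-1.17,1],[0,0,0,-0.78,0,-1.13,1],[0,0,0,-0.86,0,-1.06,1],[0,0,0,-0.94,0,-1.0,1],[0,0,0,-1.01,0,-0.92,1],[0,0,0,-1.07,0,-0.84,1]]'
python3 - <<'E'
from h import *
o=manip.get_obs();print(o['wrist_force'],o['ft_torque'],o['joints'])
f=.9+np.radians(2.5); go(cw(.079-.1822*np.cos(f),.045,.060+.1822*np.sin(f)+.004),92,0)
E
```

```text
t: 9.82
eef_pos: [0.5519, -0.0016, 0.211]
ee_rot: [-0.017, 1.0, 0.001, -0.005]
wrist_force: [-1.7, 0.6, -4.7]
gripper_width: 0.0198
[-1.7131  0.6024 -4.7213] [ 0.0136  0.3504 -0.0013] [-0.2053  0.4654  1.638  -0.0002  1.0474 -1.8099]
turn [ 0.1 -0.5 -0.1] shift cm (old frame) [-0.16  0.16 -0.05] (after turn) [-0.16  0.16 -0.05] | [ 0.5519 -0.0016  0.211 ] 19.8 t 9.82
```

```bash
python3 -m jog '[[0,0,0,-1.14,0.0,-0.76,1],[0,0,0,-1.19,0,-0.67,1],[0,0,0,-1.23,0,-0.58,1],[0,0,0,-1.28,0,-0.49,1],[0,0,0,-1.31,0,-0.39,1],[0,0,0,-1.34,0,-0.29,1],[0,0,0,-1.35,0,-0.19,1],[0,0,0,-1.36,0,-0.09,1],[0,0,0,-1.36,0,0.01,1],[0,0,0,-1.36,0,0.11,1],[0,0,0,-1.35,0,0.2,1],[0,0,0,-1.34,0,0.3,1]]'
python3 - <<'E'
from h import *
o=manip.get_obs();print(o['wrist_force'],o['ft_torque'],o['joints'])
f=1.8+np.radians(2.5); go(cw(.079-.1822*np.cos(f),.045,.060+.1822*np.sin(f)+.004),92,0)
cap('side','s4.png'); cap('scene','sc4.png')
E
```

```text
t: 10.82
eef_pos: [0.71, 0.0037, 0.2402]
ee_rot: [-0.017, 1.0, 0.001, -0.002]
wrist_force: [-1.7, 0.9, 2.0]
gripper_width: 0.0196
[-1.66    0.8939  2.0296] [0.2529 0.4798 0.0539] [-0.1521  0.6461  1.1876  0.001   1.3126 -1.7571]
turn [ 0.1 -0.3 -0.1] shift cm (old frame) [0.05 0.17 0.08] (after turn) [0.05 0.17 0.08] | [0.71   0.0037 0.2402] 19.6 t 10.82
```

View pics/s4.png

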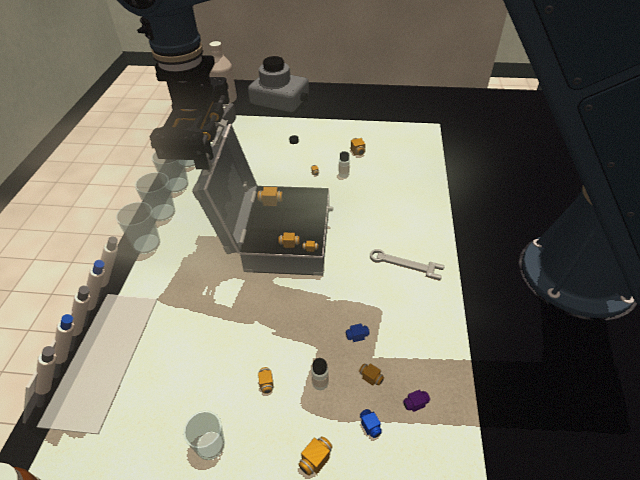

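Lid open at about 1.8 rad. Stored ones: large at (269,196), medium at (289,240), small at (310,246). I'll let go of the tab and rise.

```bash
python3 -m jog '[[0,0,0,0,0,0,5],[0,0,0,0,0,0,5],[0,0,0,0,0,0,5],[0,0,0,0,0,-2.5,5],[0,0,0,0,0,-2.5,5],[0,0,0,2,0,-1.5,5],[0,0,0,3,0,0,5],[0,0,0,4,0,0,5],[0,0,0,4,0,0,5],[0,0,0,4,-1,0,5],[0,0,0,4,0,0,5],[0,0,0,0,0,0,5]]'
python3 - <<'E'
from h import *
o=manip.get_obs();print(o['wrist_force'],o['joints'])
cap('side','s5.png'); cap('scene','sc5.png'); cap('wrist','w5.png')
E
```

```text
t: 11.92
eef_pos: [0.4891, -0.0126, 0.303]
ee_rot: [-0.016, 1.0, 0.002, -0.009]
wrist_force: [-1.3, 0.9, -1.4]
gripper_width: 0.0498
[-1.281   0.939  -1.3956] [-0.2537  0.2699  1.6661 -0.0015  1.2239 -1.8564]
```

View pics/w5.png

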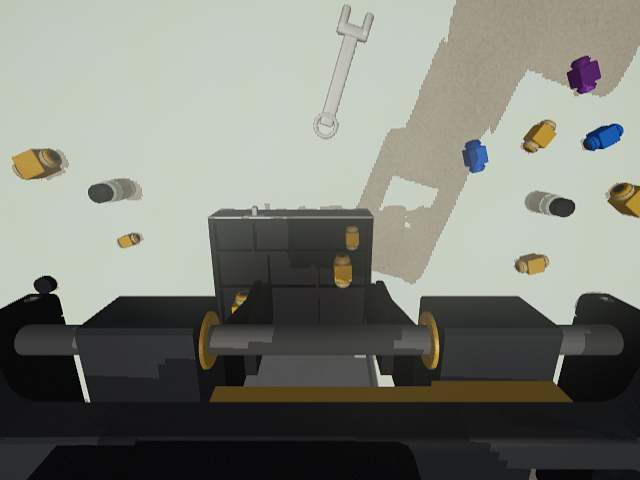

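View pics/sc5.png

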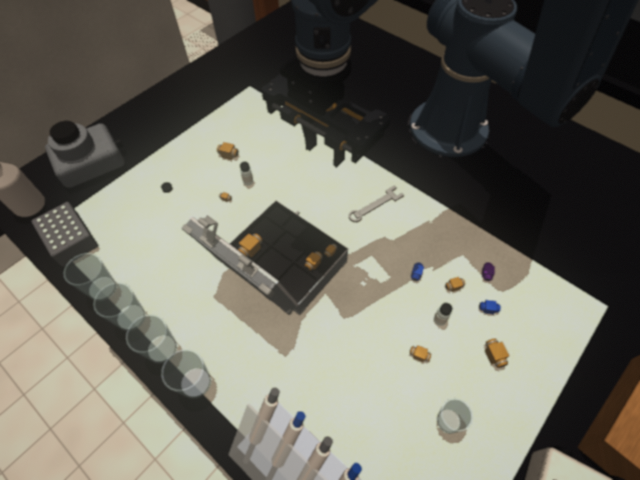

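```bash
python3 - <<'E'
from h import *
go([.52,-.30,.22],92,0)
m=manip.camera_model('wrist'); im=cv2.imread('pics/w5.png')
for u,v,a,c in brass(im):
    p=ray(m,u,v,.012)
    if v<290: print((round(u),round(v)),a,p)
E
```

```text
turn [-0.  -0.1 -0.1] shift cm (old frame) [ -1.   -28.59   8.59] (after turn) [ -0.93 -28.59   8.59] | [ 0.5008 -0.0146  0.3059] 49.8 t 12.07
(534, 265) 311.0 [0.5752 0.2937 0.012 ]
(342, 271) 419.0 [0.5933 0.0218 0.012 ]
(126, 241) 123.0 [ 0.5577 -0.2806  0.012 ]
(352, 238) 185.0 [0.5432 0.0328 0.012 ]
(626, 199) 770.0 [0.4773 0.396  0.012 ]
(31, 164) 760.5 [ 0.4575 -0.3904  0.012 ]
(540, 135) 580.0 [0.4008 0.2631 0.012 ]
```

```bash
python3 -m jog '[[0,0,0,0,-3.6,0,5],[0,0,0,0,-3.6,0,5],[0,0,0,-0.2,-3.6,1,5],[0,0,0,-0.2,-3.6,1,5],[0,0,0,-0.2,-3.6,1,5],[0,0,0,-0.2,-3.6,1,5],[0,0,0,0,-3.6,1.5,5],[0,0,0,0,-3.4,1.5,5],[0,0,0,0,0,1.5,5],[0,0,0,0,0,0,5],[0,0,0,0,0,0,5]]'
cat >> h.py <<'E'
def meas(im,m,zc,hsize,zt=None,lim=(0,640,0,300)):
    """brass blobs in wrist image -> centre & axis; use plane z=zc (centre height)"""
    out=[]
    for u,v,a,c in brass(im):
        if not(lim[0]<u<lim[1] and lim[2]<v<lim[3]) or a<40: continue
        q=np.array([ray(m,*pt[0],zc)[:2] for pt in c],np.float32)*1000
        r=cv2.minAreaRect(q); w,h=r[1]; ang=r[2] if w>h else r[2]+90
        print((round(u),round(v)),a,'ctr',np.array(r[0])/1000,'mean',ray(m,u,v,zc)[:2],'size',max(w,h).__round__(1),min(w,h).__round__(1),'axis deg',round((ang+90)%180-90,1))
E
python3 - <<'E'
from h import *
o=manip.get_obs();print(o['eef_pos'])
m=manip.camera_model('wrist'); im=cap('wrist','w6.png')
meas(im,m,.012,0)
E
```

```text
t: 12.98
eef_pos: [0.5186, -0.3001, 0.2188]
ee_rot: [-0.016, 1.0, 0.001, -0.002]
wrist_force: [0.3, 0.1, 0.1]
gripper_width: 0.0498
[ 0.5186 -0.3001  0.2188]
(627, 289) 658.5 ctr [0.592 0.062] mean [0.5891 0.0639] size 52.9 31.8 axis deg 17.3
(337, 252) 214.5 ctr [ 0.5551 -0.2787] mean [ 0.5542 -0.2776] size 29.3 14.6 axis deg -68.9
(242, 157) 1135.0 ctr [ 0.4537 -0.3815] mean [ 0.4533 -0.3812] size 53.4 30.2 axis deg -66.4
```

View pics/w6.png

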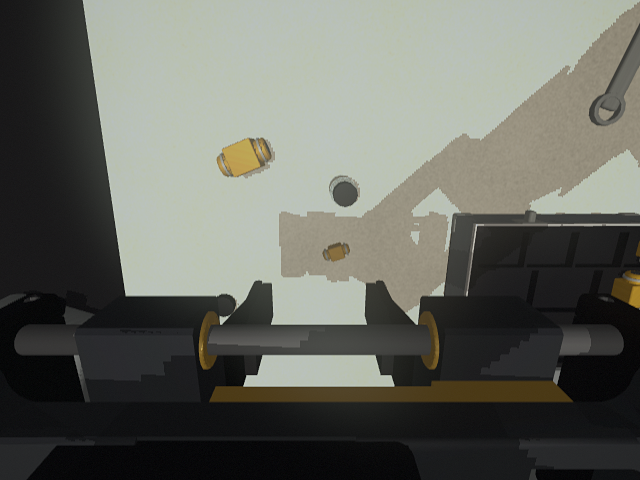

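Small coupling at (337,252), 29×15 mm, in cased-loose state; large at (242,157), 53×30 mm; vial_2 at (345,190). I take the small one first.

```bash
python3 -m jog '[[0,0,7.1,0,0,0,4],[0,0,7.1,0,0,0,4],[0,0,7.1,0,0,0,4],[0,0,7.1,0,0,0,4],[0,0,7.1,0,0,0,4],[0,0,7.1,0,0,0,4],[0,0,7.1,0,0,0,4],[0,0,7.1,0,0,0,4],[0,0,7.1,0,0,0,4],[0,0,7.1,0,0,0,4],[0,0,0,0,0,0,4],[0,0,0,0,0,0,4]]'
python3 - <<'E'
from h import *
m=manip.camera_model('wrist'); 
go([.555,-.2785,.10],21,0); print(manip.get_obs()['joints'])
im=cap('wrist','w7.png')
E
```

```text
t: 14.03
eef_pos: [0.5193, -0.2991, 0.2213]
ee_rot: [0.565, 0.825, -0.001, -0.0]
wrist_force: [1.0, 0.1, -1.3]
gripper_width: 0.0401
turn [-0.1  0.   0.2] shift cm (old frame) [ 0.64  4.09 12.13] (after turn) [ 0.64  4.07 12.13] | [ 0.5193 -0.2991  0.2213] 40.1 t 14.03
[-0.7082  0.5103  1.5151 -0.0015  1.1163 -1.0775]
```

View pics/w7.png

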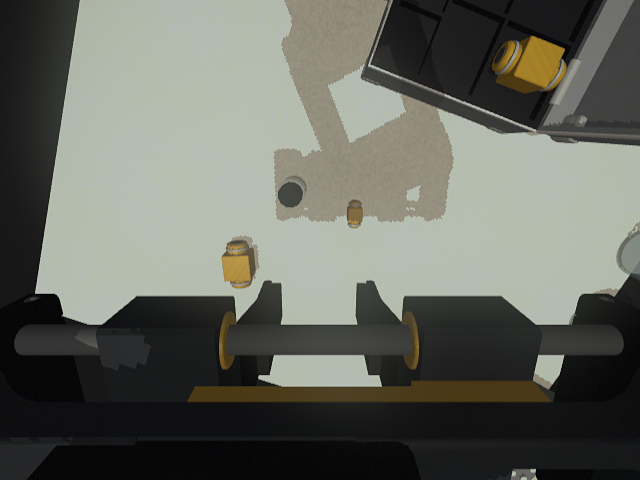

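```bash
python3 - <<'E'
from h import *
m=manip.camera_model('wrist')
im=cv2.imread('pics/w7.png')
meas(im,m,.008,0,lim=(300,400,100,260)); meas(im,m,.015,0,lim=(200,300,200,300))
v=ray(m,291,191,.062)[:2]; print('vial2',v, 'in tool frame cm from small',Rt(21).inv().apply(np.r_[v-[.555,-.2785],0])*100)
E
```

```text
(354, 215) 198.5 ctr [ 0.5549 -0.28  ] mean [ 0.5549 -0.2803] size 19.4 14.5 axis deg -67.4
(236, 268) 742.5 ctr [ 0.4523 -0.3867] mean [ 0.4518 -0.3845] size 44.0 30.4 axis deg -66.9
(236, 246) 57.5 ctr [ 0.4438 -0.3598] mean [ 0.4435 -0.36  ] size 20.4 4.7 axis deg 21.2
vial2 [ 0.4819 -0.2727] in tool frame cm from small [ 3.1574 -6.6128  0.    ]
```

```bash
python3 -m jog '[[0,0,0,0.3,2,1.5,4],[0,0,0,0.3,2.07,2.5,4],[0,0,0,0.1,0.1,3,4],[0,0,0,0,0,3,4],[0,0,0,0,0,3,4],[0,0,0,0,0,3,4],[0,0,0,0,0,0,4],[0,0,0,0,0,0,4]]'
python3 - <<'E'
from h import *
go([.555,-.279,.023],21,0)
im=cap('side','s8.png'); cv2.imwrite('pics/s8c.png',cv2.resize(im[110:200,270:390],None,fx=5,fy=5,interpolation=cv2.INTER_CUBIC))
E
```

```text
t: 14.75
eef_pos: [0.5536, -0.2774, 0.0588]
ee_rot: [0.566, 0.824, -0.0, -0.003]
wrist_force: [-0.3, 0.3, -0.7]
gripper_width: 0.0402
turn [-0.2 -0.3  0. ] shift cm (old frame) [-0.21  0.08  3.58] (after turn) [-0.2   0.07  3.58] | [ 0.5536 -0.2774  0.0588] 40.2 t 14.75
```

View pics/s8c.png

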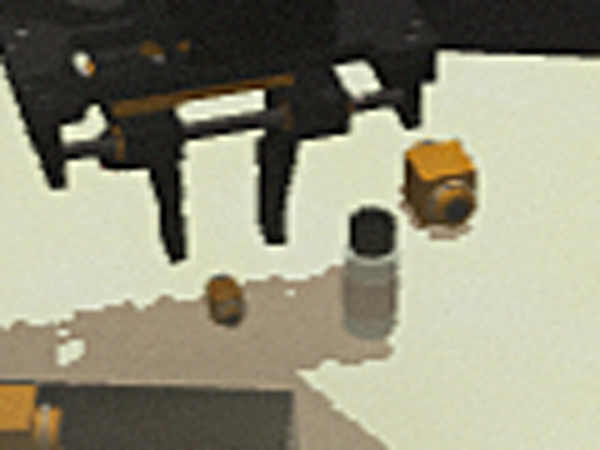

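```bash
python3 -m jog '[[0,0,0,-0.2,0.08,1.2,4],[0,0,0,0,0,1.2,4],[0,0,0,0,0,1.1,4],[0,0,0,0,0,0,4],[0,0,0,0,0,0,0.8],[0,0,0,0,0,0,0.8],[0,0,0,0,0,0,0.8],[0,0,0,0,0,0,0.8],[0,0,0,0,0,0,0.8],[0,0,0,0,0,0,0.8]]' 25
python3 - <<'E'
from h import *
go([.555,-.279,.023],21,0)
im=cap('side','s9.png'); cv2.imwrite('pics/s9c.png',cv2.resize(im[110:200,270:390],None,fx=5,fy=5,interpolation=cv2.INTER_CUBIC))
E
```

```text
t: 15.63
eef_pos: [0.5559, -0.28, 0.0253]
ee_rot: [0.567, 0.824, -0.001, -0.001]
wrist_force: [1.1, -0.6, 0.8]
gripper_width: 0.0151
turn [-0.1 -0.1 -0.1] shift cm (old frame) [ 0.13 -0.05  0.23] (after turn) [ 0.13 -0.05  0.23] | [ 0.5559 -0.28    0.0253] 15.1 t 15.63
```

View pics/s9c.png

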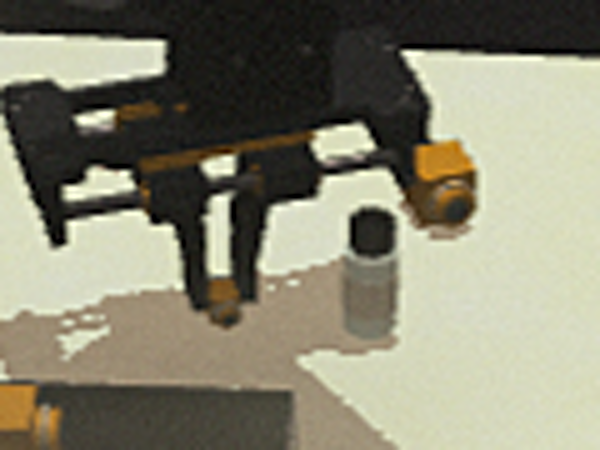

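```bash
python3 -m jog '[[0,0,0,0,0,-1,0.8],[0,0,0,0,0,-2.5,0.8],[0,0,0,0,0,-3,0.8],[0,0,0,0,0,-3,0.8],[0,0,0,0,0,-3,0.8],[0,0,0,0,0,0,0.8],[0,0,0,0,0,0,0.8]]'
python3 - <<'E'
from h import *
o=manip.get_obs(); print(o['gripper_width'])
go(cw(-.055,-.024,.15),2,0)
im=cap('side','s10.png'); cv2.imwrite('pics/s10c.png',cv2.resize(im[80:200,270:390],None,fx=5,fy=5,interpolation=cv2.INTER_CUBIC))
E
```

```text
t: 16.27
eef_pos: [0.5572, -0.2807, 0.1527]
ee_rot: [0.567, 0.824, -0.001, 0.001]
wrist_force: [0.7, 0.6, 0.1]
gripper_width: 0.0155
0.01549689003493279
turn [ 0.1  0.2 18.9] shift cm (old frame) [20.7   4.88  0.21] (after turn) [21.16 -2.09  0.27] | [ 0.5572 -0.2807  0.1527] 15.5 t 16.27
```

View pics/s10c.png

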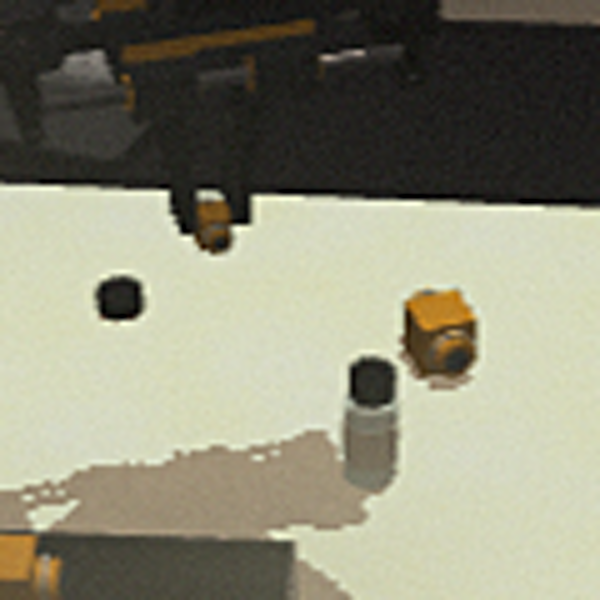

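```bash
python3 -m jog '[[0,0,6.3,0,0,0,0.8],[0,0,6.3,0,0,0,0.8],[0,0,6.3,0,0,0,0.8],[0,0,0,2.6,-0.26,0,0.8],[0,0,0,3,-0.3,0,0.8],[0,0,0,3.1,-0.3,0,0.8],[0,0,0,3.1,-0.3,0,0.8],[0,0,0,3.1,-0.3,0,0.8],[0,0,0,3.1,-0.3,0,0.8],[0,0,0,2.9,-0.3,0,0.8],[0,0,0,0,0,0,0.8],[0,0,0,0,0,0,0.8]]'
python3 - <<'E'
from h import *
o=manip.get_obs(); print(o['gripper_width'])
go(cw(-.055,-.0245,.075),2,0)
im=cap('wrist','w10.png'); cap('scene','sc10.png')
m=manip.camera_model('wrist'); 
for x in (-.073,-.037,-.034): print(proj(m,cw(x,-.0015,.06)),proj(m,cw(x,-.0465,.06)))
E
```

```text
t: 17.32
eef_pos: [0.5265, -0.0698, 0.1486]
ee_rot: [0.693, 0.72, -0.002, -0.003]
wrist_force: [-0.5, 0.4, -1.0]
gripper_width: 0.0153
0.015250592401881294
turn [-0.4 -0.1  0.2] shift cm (old frame) [-0.08  0.29  7.36] (after turn) [-0.07  0.24  7.36] | [ 0.5265 -0.0698  0.1486] 15.3 t 17.32
[294.7427 222.3421] [295.9519 279.1568]
[343.7182 222.3706] [342.459  279.2113]
[347.8018 222.373 ] [346.3366 279.2159]
```

View pics/w10.png

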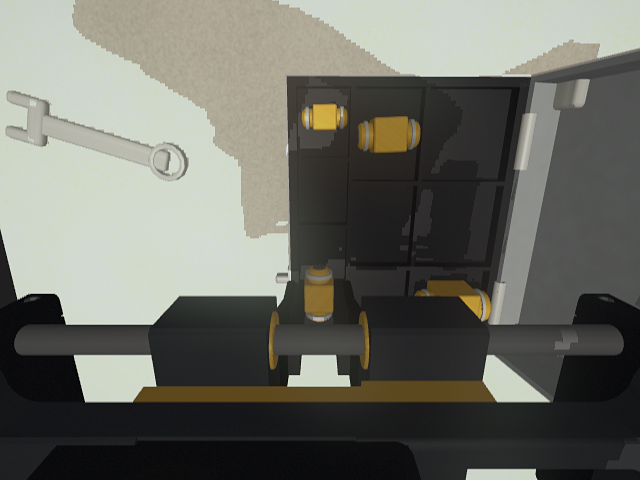

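```bash
python3 - <<'E'
from h import *
m=manip.camera_model('wrist'); im=cv2.imread('pics/w10.png')
a=im[65:295,275:540].copy(); a=cv2.convertScaleAbs(a,alpha=2.2); a=cv2.resize(a,None,fx=3,fy=3,interpolation=cv2.INTER_CUBIC)
# predicted dividers centre lines at rim
for p,q in (((-.0355,-.095),(-.0355,.095)),((.0135,-.095),(.0135,.095)),((-.034,-.032),(.072,-.032)),((-.034,.032),(.072,.032)),((-.073,0),(-.037,0)),((-.073,.048),(-.037,.048)),((-.079,-.1),(-.079,.1)),((-.079,.1005),(.079,.1005))):
    P,Q=[(proj(m,cw(*s,.06))-[275,65])*3+1 for s in(p,q)]
    cv2.line(a,tuple(int(i) for i in P),tuple(int(i) for i in Q),(0,0,255),1)
cv2.imwrite('pics/w10c.png',a)
E
```

```text
(no output)
```

View pics/w10c.png

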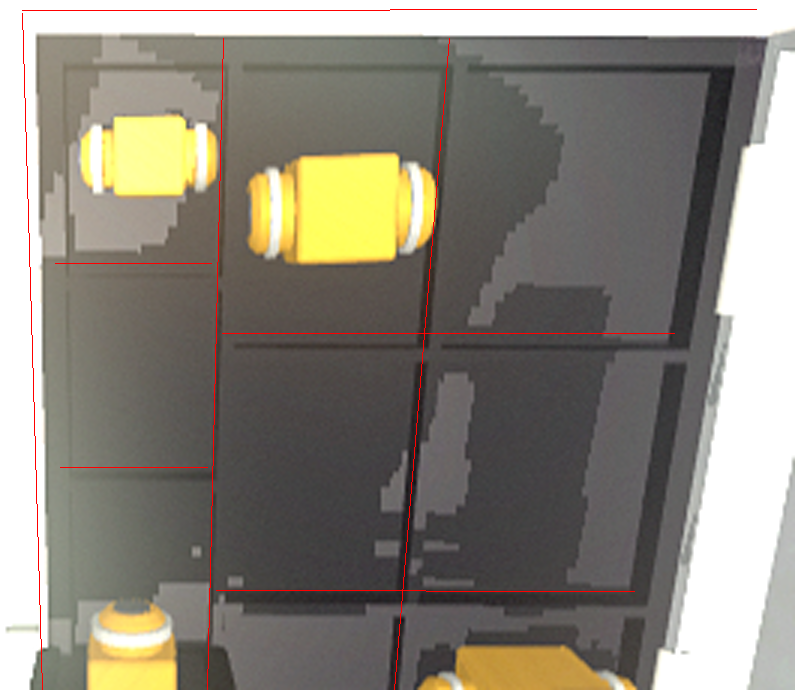

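```bash
sed -i 's/C=np.array(\[.583,-.044,0\])/C=np.array([.5843,-.0457,0])/' h.py; python3 - <<'E'
from h import *
go(cw(-.055,-.024,.077),2,0)
E
```

```text
turn [-0.2 -0.   0. ] shift cm (old frame) [0.04 0.25 7.22] (after turn) [0.04 0.22 7.22] | [ 0.528  -0.0721  0.1492] 15.1 t 17.42
```

```bash
python3 -m jog '[[0,0,0,0,0.2,1,0.8],[0,0,0,0,0,2,0.8],[0,0,0,0,0,2,0.8],[0,0,0,0,0,1.5,0.8],[0,0,0,0,0,0.7,0.8],[0,0,0,0,0,0,0.8],[0,0,0,0,0,0,0.8]]'
python3 - <<'E'
from h import *
o=manip.get_obs(); print(o['gripper_width'],o['wrist_force'])
go(cw(-.055,-.024,.077),2,0)
im=cap('side','s11.png'); cv2.imwrite('pics/s11c.png',cv2.resize(im[130:290,220:380],None,fx=4,fy=4,interpolation=cv2.INTER_CUBIC))
E
```

```text
t: 18.0
eef_pos: [0.5301, -0.0725, 0.0775]
ee_rot: [0.695, 0.719, -0.001, -0.001]
wrist_force: [0.3, -0.1, -1.6]
gripper_width: 0.0154
0.015422531550739384 [ 0.2726 -0.1051 -1.5683]
turn [-0.2 -0.  -0.1] shift cm (old frame) [0.08 0.01 0.05] (after turn) [0.08 0.01 0.05] | [ 0.5301 -0.0725  0.0775] 15.4 t 18.0
```

View pics/s11c.png

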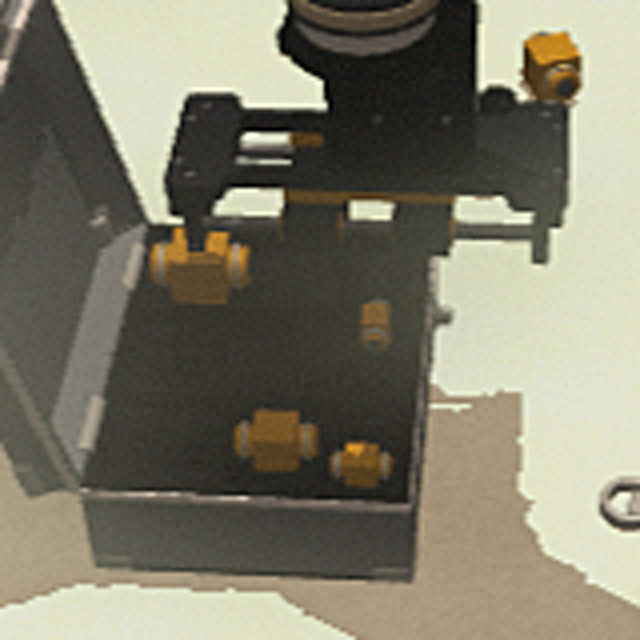

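```bash
python3 -m jog '[[0,0,0,0.05,0,0.15,0.8],[0,0,0,0,0,0,0.8],[0,0,0,0,0,0,2.2],[0,0,0,0,0,0,2.4],[0,0,0,0,0,0,2.4],[0,0,0,0,0,-1.5,2.4],[0,0,0,0,0,-3,3],[0,0,0,0,0,-4,5],[0,0,0,0,-2,-3,6],[0,0,0,0,-4,-1,6],[0,0,0,0,0,0,6],[0,0,0,0,0,0,6]]'
python3 - <<'E'
from h import *
im=cap('side','s12.png'); cv2.imwrite('pics/s12c.png',cv2.resize(im[130:290,220:380],None,fx=4,fy=4,interpolation=cv2.INTER_CUBIC))
im=cap('wrist','w12.png')
m=manip.camera_model('wrist')
meas(im,m,.058,0); meas(im,m,.015,0)
go([.4535,-.383,.20],23,0)
E
```

```text
t: 19.05
eef_pos: [0.4684, -0.0728, 0.2027]
ee_rot: [0.695, 0.719, -0.001, -0.001]
wrist_force: [-0.4, 0.0, 0.0]
gripper_width: 0.0549
(489, 276) 1920.0 ctr [ 0.6356 -0.1082] mean [ 0.635  -0.1079] size 64.1 40.8 axis deg 2.0
(385, 235) 373.0 ctr [ 0.532  -0.0713] mean [ 0.5321 -0.071 ] size 20.8 18.2 axis deg -88.5
(421, 135) 113.5 ctr [0.5542 0.0161] mean [0.5547 0.0164] size 16.7 7.5 axis deg -83.2
(445, 134) 938.0 ctr [0.5739 0.0178] mean [0.5743 0.0179] size 31.4 23.4 axis deg 5.0
(392, 120) 463.5 ctr [0.5289 0.0278] mean [0.5288 0.0274] size 20.7 16.3 axis deg 2.0
(489, 276) 1920.0 ctr [ 0.6601 -0.1249] mean [ 0.6594 -0.1245] size 73.5 46.8 axis deg 2.0
(385, 235) 373.0 ctr [ 0.5413 -0.0825] mean [ 0.5413 -0.0822] size 23.8 20.9 axis deg -88.5
(421, 135) 113.5 ctr [0.5667 0.0177] mean [0.5673 0.0181] size 19.2 8.6 axis deg -83.2
(445, 134) 938.0 ctr [0.5893 0.0197] mean [0.5898 0.0198] size 36.0 26.9 axis deg 5.0
(392, 120) 463.5 ctr [0.5376 0.0311] mean [0.5376 0.0307] size 23.8 18.7 axis deg 2.0
turn [ -0.1  -0.  -21. ] shift cm (old frame) [-30.87  -2.82   0.19] (after turn) [-27.81 -13.7    0.19] | [ 0.4709 -0.0735  0.2019] 57.9 t 19.15
```

View pics/s12c.png

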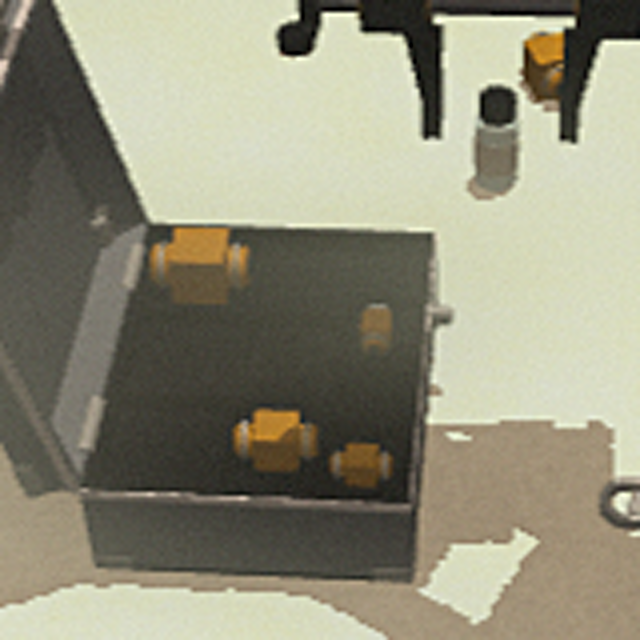

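View pics/w12.png

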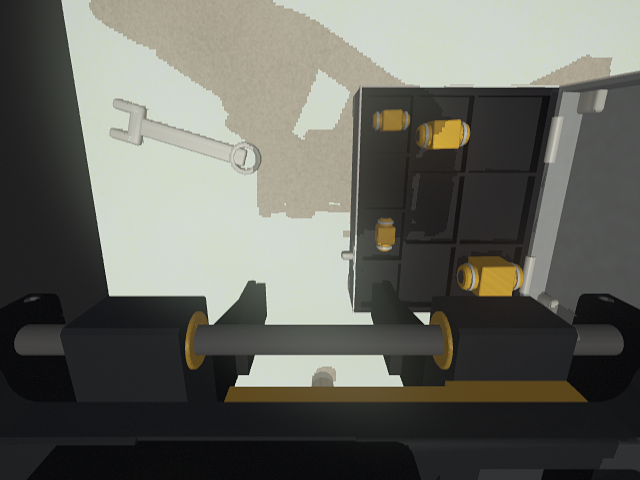

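```bash
python3 -m jog '[[0,0,-7,0,0,0,6],[0,0,-7,0,0,0,6],[0,0,-7.3,0,0,0,6],[0,0,0,-3.0,-1.5,0,6],[0,0,0,-3.5,-1.74,0,6],[0,0,0,-3.5,-1.74,0,6],[0,0,0,-3.5,-1.74,0,6],[0,0,0,-3.5,-1.74,0,6],[0,0,0,-3.5,-1.74,0,6],[0,0,0,-3.5,-1.74,0,6],[0,0,0,-3.6,-1.74,0,6],[0,0,0,0,0,0,6]]'
python3 - <<'E'
from h import *
go([.4535,-.3825,.12],23.5,0)
m=manip.camera_model('wrist'); im=cap('wrist','w13.png')
meas(im,m,.015,0,lim=(0,640,0,350))
E
```

```text
t: 20.15
eef_pos: [0.4544, -0.3905, 0.2009]
ee_rot: [0.553, 0.833, -0.003, 0.002]
wrist_force: [0.2, -0.2, 0.3]
gripper_width: 0.0602
turn [-0.1  0.4 -0.6] shift cm (old frame) [0.83 0.25 8.08] (after turn) [0.77 0.24 8.09] | [ 0.4544 -0.3905  0.2009] 60.2 t 20.15
(450, 342) 569.0 ctr [ 0.6473 -0.4611] mean [ 0.6501 -0.4613] size 76.3 24.1 axis deg -56.8
(187, 340) 628.0 ctr [ 0.3701 -0.5772] mean [ 0.3683 -0.5773] size 78.7 24.2 axis deg -77.6
(322, 214) 937.0 ctr [ 0.4545 -0.3813] mean [ 0.4542 -0.3805] size 37.6 30.6 axis deg -67.1
(322, 191) 78.0 ctr [ 0.4446 -0.358 ] mean [ 0.445  -0.3581] size 20.1 5.0 axis deg 23.5
```

View pics/w13.png

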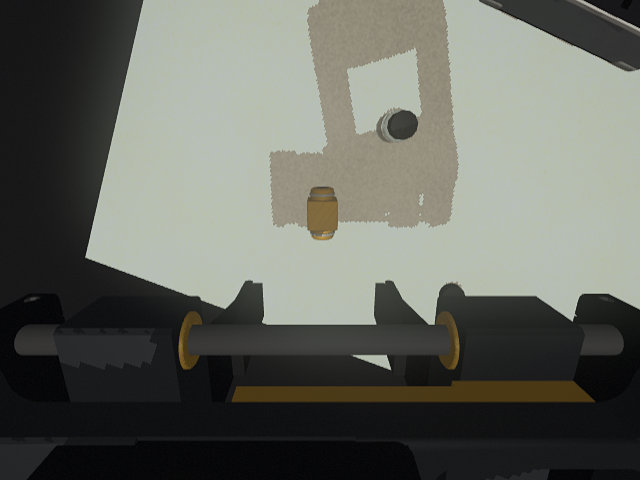

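```bash
python3 -m jog '[[0,0.3,-0.5,0.4,0.12,3,6],[0,0,0,0.4,0.12,3,6],[0,0,0,0,0,3,6],[0,0,0,0,0,3,6],[0,0,0,0,0,0,6],[0,0,0,0,0,0,6]]'
python3 - <<'E'
from h import *
go([.4535,-.382,.0255],23.2,0)
E
```

```text
t: 20.7
eef_pos: [0.4513, -0.3702, 0.0797]
ee_rot: [0.547, 0.837, 0.002, -0.006]
wrist_force: [0.3, -0.9, 1.4]
gripper_width: 0.0601
turn [-0.2 -0.7  0.5] shift cm (old frame) [-1.23 -0.25  5.4 ] (after turn) [-1.17 -0.26  5.42] | [ 0.4513 -0.3702  0.0797] 60.1 t 20.7
```

```bash
python3 -m jog '[[0,-0.5,0.4,-1.1,-0.25,0.5,6],[0,0,0,0,0,2,6],[0,0,0,0,0,1.5,6],[0,0,0,0,0,0,6],[0,0,0,0,0,0,6]]'
python3 - <<'E'
from h import *
go([.4535,-.382,.0255],23.2,0)
im=cap('side','s14.png'); cv2.imwrite('pics/s14c.png',cv2.resize(im[90:200,290:430],None,fx=5,fy=5,interpolation=cv2.INTER_CUBIC))
E
```

```text
t: 21.12
eef_pos: [0.4545, -0.3843, 0.0426]
ee_rot: [0.55, 0.835, -0.002, 0.001]
wrist_force: [0.0, -0.2, 1.1]
gripper_width: 0.0598
turn [-0.1  0.2  0.1] shift cm (old frame) [0.26 0.01 1.71] (after turn) [0.25 0.   1.71] | [ 0.4545 -0.3843  0.0426] 59.8 t 21.12
```

View pics/s14c.png

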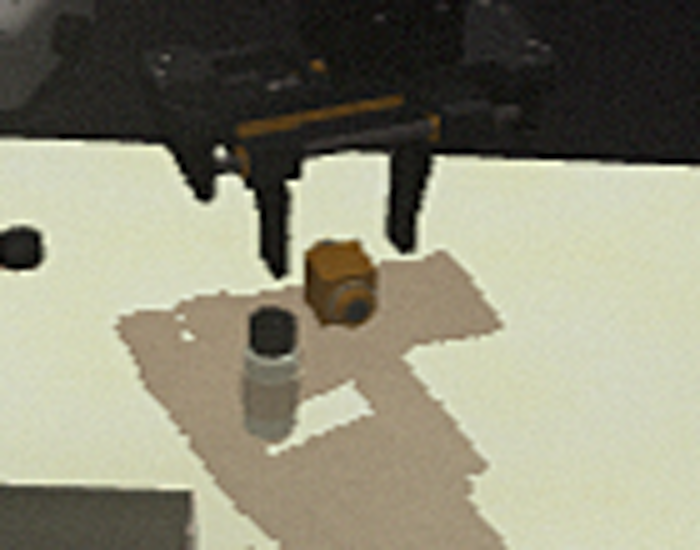

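```bash
python3 -m jog '[[0,0,0,0.2,0,0.9,6],[0,0,0,0,0,0.8,6],[0,0,0,0,0,0,6],[0,0,0,0,0,0,6],[0,0,0,0,0,0,2],[0,0,0,0,0,0,2],[0,0,0,0,0,0,2],[0,0,0,0,0,0,2],[0,0,0,0,0,0,2],[0,0,0,0,0,0,2],[0,0,0,0,0,0,2]]' 40
python3 - <<'E'
from h import *
print(manip.get_obs()['wrist_force'])
go([.4535,-.382,.0255],23.2,0)
E
```

```text
t: 22.08
eef_pos: [0.453, -0.3815, 0.0247]
ee_rot: [0.55, 0.835, -0.001, 0.0]
wrist_force: [-0.4, 1.0, 1.0]
gripper_width: 0.0297
[-0.4104  1.0028  0.9589]
turn [-0.1  0.1  0.1] shift cm (old frame) [-0.07  0.03 -0.08] (after turn) [-0.07  0.03 -0.08] | [ 0.453  -0.3815  0.0247] 29.7 t 22.08
```

```bash
python3 -m jog '[[0,0,0,0,0,-1,2],[0,0,0,0,0,-3,2],[0,0,0,0,0,-3.5,2],[0,0,0,0,0,-3.5,2],[0,0,-6.9,0,0,-3.5,2],[0,0,-6.9,0,0,0,2],[0,0,-6.9,0,0,0,2],[0,0,-6.9,0,0,0,2],[0,0,-6.9,0,0,0,2],[0,0,-6.9,0,0,0,2],[0,0,-6.9,0,0,0,2],[0,0,-6.9,0,0,0,2]]'
python3 -m jog '[[0,0,-6.9,0,0,0,2],[0,0,-6.7,0,0,0,2],[0,0,0,0,0,0,2]]'
python3 - <<'E'
from h import *
go(cw(.044,.064,.16),92,0)
E
```

```text
t: 23.08
eef_pos: [0.4526, -0.3806, 0.1698]
ee_rot: [0.097, 0.995, -0.001, -0.001]
wrist_force: [0.6, 0.0, -2.1]
gripper_width: 0.0298
t: 23.33
eef_pos: [0.4527, -0.3807, 0.1698]
ee_rot: [-0.019, 1.0, -0.001, -0.001]
wrist_force: [0.6, -1.0, -1.6]
gripper_width: 0.0298
turn [-0.1 -0.1  0.2] shift cm (old frame) [-18.85  39.36   0.86] (after turn) [-18.72  39.42   0.98] | [ 0.4527 -0.3807  0.1698] 29.8 t 23.33
```

```bash
python3 -m jog '[[0,0,0,-1,2.5,0,2],[0,0,0,-1.6,3.4,0,2],[0,0,0,-1.6,3.4,0,2],[0,0,0,-1.6,3.4,0,2],[0,0,0,-1.6,3.4,0,2],[0,0,0,-1.6,3.4,0,2],[0,0,0,-1.6,3.4,0,2],[0,0,0,-1.6,3.4,0,2],[0,0,0,-1.6,3.4,0,2],[0,0,0,-1.6,3.4,0,2],[0,0,0,-1.6,3.4,0,2],[0,0,0,-1.6,2.8,0,2]]'
python3 -m jog '[[0,0,0,0,0,0,2],[0,0,0,0,0,0,2]]'
python3 - <<'E'
from h import *
go(cw(.044,.064,.0775),92,0)
im=cap('wrist','w15.png'); m=manip.camera_model('wrist')
a=im.copy()
for p,q in (((.0135,-.095),(.0135,.095)),((.015,.032),(.072,.032)),((.073,-.095),(.073,.095)),((-.079,.1),(.079,.1)),((-.0355,-.095),(-.0355,.095))):
    P,Q=[proj(m,cw(*s,.06)) for s in(p,q)]
    cv2.line(a,tuple(int(i) for i in P),tuple(int(i) for i in Q),(0,0,255),1)
cv2.imwrite('pics/w15c.png',cv2.convertScaleAbs(a,alpha=1.8))
E
```

```text
t: 24.33
eef_pos: [0.6245, 0.0213, 0.1684]
ee_rot: [-0.017, 1.0, -0.001, -0.001]
wrist_force: [0.5, -1.5, -0.5]
gripper_width: 0.0297
t: 24.5
eef_pos: [0.6248, 0.0204, 0.1682]
ee_rot: [-0.019, 1.0, -0.001, -0.001]
wrist_force: [-0.4, -1.1, -2.1]
gripper_width: 0.0299
turn [-0.2 -0.1  0.1] shift cm (old frame) [-0.14 -0.04  9.07] (after turn) [-0.12 -0.06  9.07] | [0.6248 0.0204 0.1682] 29.9 t 24.5
```

View pics/w15c.png

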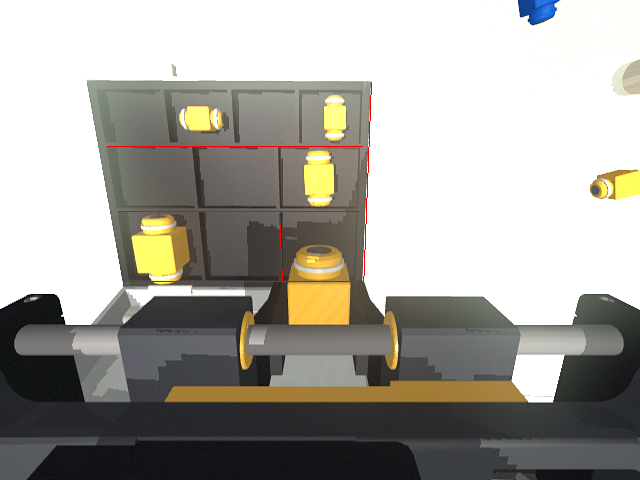

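```bash
python3 -m jog '[[0,0,0,-0.12,-0.05,1.5,2],[0,0,0,0,0,2.5,2],[0,0,0,0,0,2.5,2],[0,0,0,0,0,1.3,2],[0,0,0,0,0,0.6,2],[0,0,0,0,0,0,2],[0,0,0,0,0,0,2]]'
python3 - <<'E'
from h import *
print(manip.get_obs()['wrist_force'])
go(cw(.044,.064,.0755),92,0)
im=cap('side','s16.png'); cv2.imwrite('pics/s16c.png',cv2.resize(im[130:290,220:380],None,fx=4,fy=4,interpolation=cv2.INTER_CUBIC))
E
```

```text
t: 25.13
eef_pos: [0.6259, 0.0166, 0.0846]
ee_rot: [-0.017, 1.0, -0.001, -0.001]
wrist_force: [-0.0, -0.0, -1.0]
gripper_width: 0.0299
[-0.0485 -0.0161 -0.9813]
turn [-0.2 -0.1 -0. ] shift cm (old frame) [-0.03  0.32  0.91] (after turn) [-0.03  0.31  0.91] | [0.6259 0.0166 0.0846] 29.9 t 25.13
```

View pics/s16c.png

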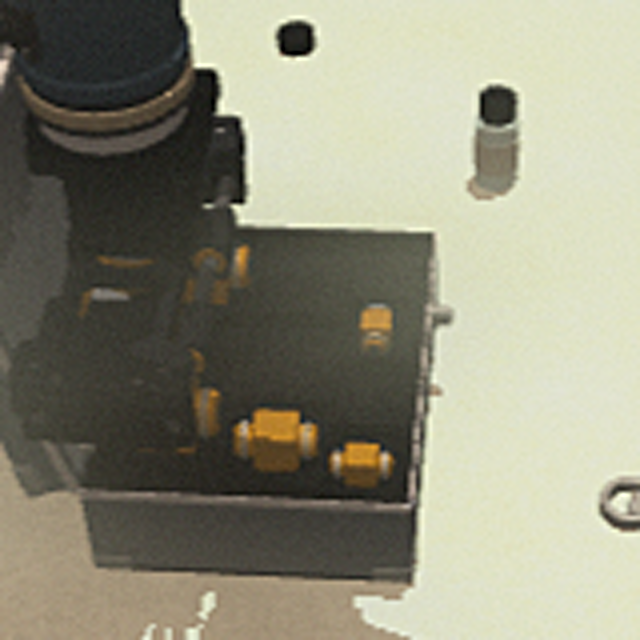

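```bash
python3 -m jog '[[0,0,0,-0.02,0.3,0.4,2],[0,0,0,0,0,0.4,2],[0,0,0,0,0,0,2],[0,0,0,0,0,0,2]]'
python3 - <<'E'
from h import *
print(manip.get_obs()['wrist_force'])
go(cw(.044,.064,.0755),92,0)
E
```

```text
t: 25.52
eef_pos: [0.6258, 0.0209, 0.0763]
ee_rot: [-0.018, 1.0, -0.001, -0.001]
wrist_force: [1.1, 0.1, -1.5]
gripper_width: 0.0297
[ 1.1387  0.1239 -1.4672]
turn [-0.1 -0.1  0.1] shift cm (old frame) [-0.02 -0.11  0.08] (after turn) [-0.02 -0.11  0.08] | [0.6258 0.0209 0.0763] 29.7 t 25.52
```

```bash
python3 -m jog '[[0,0,0,0,0,0.06,2],[0,0,0,0,0,0,3.3],[0,0,0,0,0,0,3.6],[0,0,0,0,0,0,3.6],[0,0,0,0,0,-1.5,3.6],[0,0,0,0,0,-3,4],[0,0,0,1,0,-4,6],[0,0,0,3,0,-4,6],[0,0,0,3,0,0,6],[0,0,0,3,0,0,6],[0,0,0,0,0,0,6]]'
python3 - <<'E'
from h import *
im=cap('wrist','w17.png'); m=manip.camera_model('wrist')
meas(im,m,.065,0)
cap('side','s17.png'); print(manip.get_obs()['eef_pos'])
E
```

```text
t: 26.43
eef_pos: [0.5237, 0.0186, 0.1944]
ee_rot: [-0.018, 1.0, -0.001, -0.005]
wrist_force: [-1.5, -0.0, -0.5]
gripper_width: 0.0586
(316, 291) 636.0 ctr [0.5746 0.0167] mean [0.5759 0.0169] size 31.7 22.0 axis deg 2.5
(315, 271) 88.0 ctr [0.5558 0.0156] mean [0.5566 0.0156] size 15.3 7.7 axis deg -87.9
(571, 278) 692.5 ctr [0.5555 0.2444] mean [0.5548 0.2468] size 35.9 26.8 axis deg -73.6
(329, 244) 340.0 ctr [0.5312 0.0267] mean [0.531  0.0268] size 20.1 15.8 axis deg 3.0
(219, 244) 419.0 ctr [ 0.5343 -0.0702] mean [ 0.5342 -0.0698] size 20.2 19.9 axis deg 87.7
(573, 121) 110.0 ctr [0.4235 0.2142] mean [0.4228 0.2146] size 16.0 7.6 axis deg 65.4
(589, 103) 1005.5 ctr [0.41   0.2232] mean [0.4094 0.2235] size 27.8 27.6 axis deg -30.0
[0.5304 0.0177 0.1948]
```

View pics/w17.png

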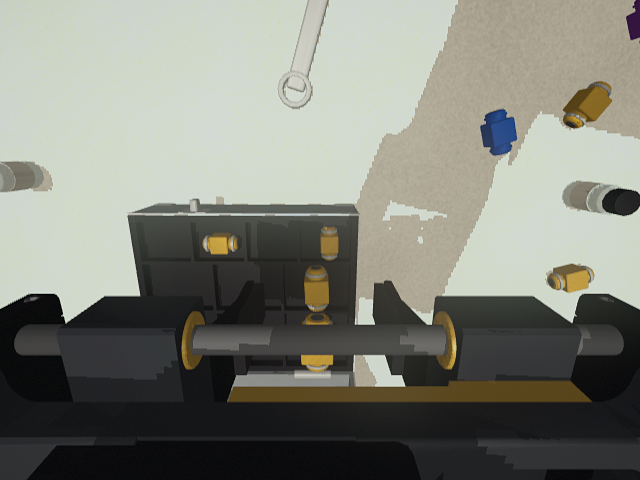

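View pics/s17.png

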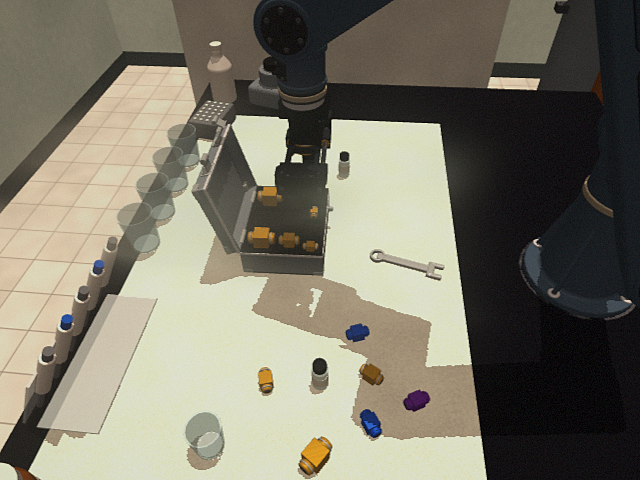

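Two are stored and the rest have not moved. Now the left group.

```bash
python3 -m jog '[[0,0,0,0.5,3,-0.4,5],[0,0,0,0.5,3.5,-0.4,5],[0,0,0,0.5,3.5,-0.4,5],[0,0,0,0.5,3.5,-0.4,5],[0,0,0,0.5,3.5,-0.4,5],[0,0,0,0.5,3.5,-0.4,5],[0,0,0,0.5,3.5,0,5],[0,0,0,0.5,3.5,0,5],[0,0,0,0.5,0,0,5],[0,0,0,0,0,0,5],[0,0,0,0,0,0,5]]'
python3 - <<'E'
from h import *
im=cap('wrist','w18.png'); m=manip.camera_model('wrist')
meas(im,m,.011,0)
print(manip.get_obs()['eef_pos'])
E
```

```text
t: 27.45
eef_pos: [0.4769, 0.291, 0.2172]
ee_rot: [-0.019, 1.0, -0.002, -0.0]
wrist_force: [0.1, -0.2, 0.0]
gripper_width: 0.0499
(316, 300) 468.0 ctr [0.5707 0.2889] mean [0.5725 0.29  ] size 40.1 28.9 axis deg -72.4
(52, 270) 478.0 ctr [ 0.5441 -0.0145] mean [ 0.5464 -0.0144] size 32.4 31.7 axis deg -87.1
(422, 224) 1001.0 ctr [0.4768 0.4024] mean [0.4776 0.4033] size 58.6 30.3 axis deg 55.9
(295, 144) 635.5 ctr [0.3986 0.2615] mean [0.3978 0.2621] size 39.8 21.9 axis deg -33.2
(618, 219) 6627.0 ctr [0.4554 0.5999] mean [0.4637 0.6155] size 233.1 69.1 axis deg 17.5
[0.4772 0.2903 0.2173]
```

View pics/w18.png

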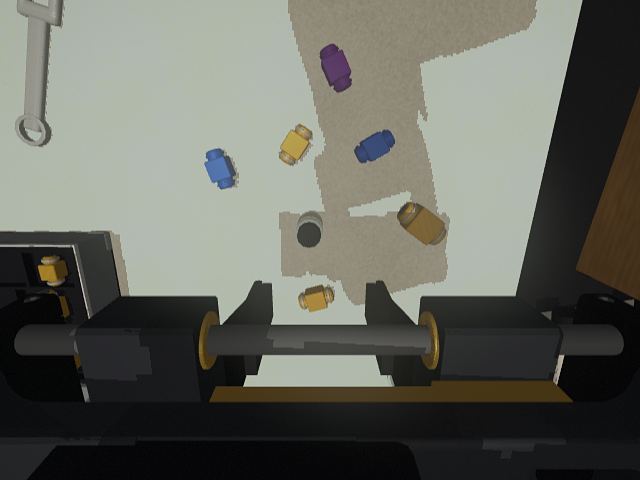

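```bash
python3 -m jog '[[0,0,7,0,0,0,4.5],[0,0,7,0,0,0,4.5],[0,0,7,0,0,0,4.5],[0,0,7,0,0,0,4.5],[0,0,7,0,0,0,4.5],[0,0,0,0,0,0,4.5],[0,0,0,0,0,0,4.5]]'
python3 - <<'E'
from h import *
go([.3983,.262,.10],57,0); print(manip.get_obs()['joints'])
E
```

```text
t: 28.08
eef_pos: [0.4772, 0.2896, 0.2175]
ee_rot: [0.283, 0.959, -0.001, -0.0]
wrist_force: [-0.2, 0.1, -0.2]
gripper_width: 0.0447
turn [-0.2  0.   0.1] shift cm (old frame) [ 5.13 -6.56 11.77] (after turn) [ 5.11 -6.61 11.75] | [0.4772 0.2896 0.2175] 44.7 t 28.08
[ 0.3464  0.4624  1.6209 -0.0025  1.0604 -0.6493]
```

```bash
python3 -m jog '[[0,0,0,1.7,-2.2,1,4.5],[0,0,0,1.7,-2.2,2.5,4.5],[0,0,0,1.7,-2.2,2.5,4.5],[0,0,0,0,0,3,4.5],[0,0,0,0,0,2.7,4.5],[0,0,0,0,0,0,4.5],[0,0,0,0,0,0,4.5]]'
python3 - <<'E'
from h import *
go([.3983,.262,.025],57,0); print(manip.get_obs()['joints'])
im=cap('side','s19.png'); cv2.imwrite('pics/s19c.png',cv2.resize(im[300:450,280:480],None,fx=4,fy=4,interpolation=cv2.INTER_CUBIC))
E
```

```text
t: 28.67
eef_pos: [0.3973, 0.2622, 0.1]
ee_rot: [0.283, 0.959, -0.002, -0.001]
wrist_force: [0.7, 0.5, -0.3]
gripper_width: 0.0453
turn [-0.3 -0.1  0.1] shift cm (old frame) [-0.11  0.08  7.5 ] (after turn) [-0.1   0.04  7.5 ] | [0.3973 0.2622 0.1   ] 45.3 t 28.67
[ 0.3493  0.5647  1.9174 -0.0033  0.6645 -0.645 ]
```

View pics/s19c.png

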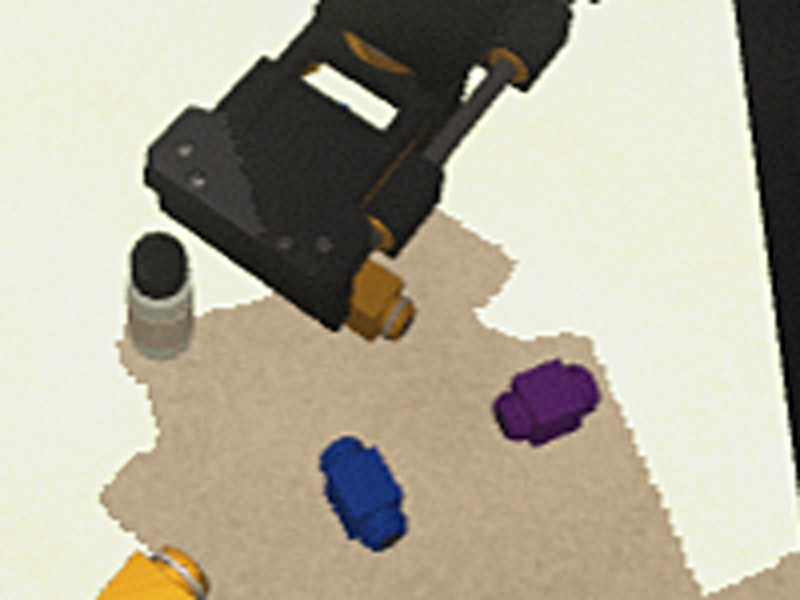

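```bash
python3 -m jog '[[0,0,0,-0.08,0.06,2.5,4.5],[0,0,0,0,0,2.5,4.5],[0,0,0,0,0,1.5,4.5],[0,0,0,0,0,0.9,4.5],[0,0,0,0,0,0,4.5],[0,0,0,0,0,0,1.4],[0,0,0,0,0,0,1.4],[0,0,0,0,0,0,1.4],[0,0,0,0,0,0,1.4],[0,0,0,0,0,0,1.4],[0,0,0,0,0,0,1.4],[0,0,0,0,0,0,1.4]]' 35
python3 - <<'E'
from h import *
print(manip.get_obs()['wrist_force'])
go([.3983,.262,.025],57,0)
E
```

```text
t: 29.72
eef_pos: [0.3988, 0.263, 0.0275]
ee_rot: [0.283, 0.959, -0.001, 0.0]
wrist_force: [-0.1, 0.4, 6.7]
gripper_width: 0.0217
[-0.1021  0.3851  6.7081]
turn [-0.1  0.1  0.1] shift cm (old frame) [-0.01 -0.11  0.25] (after turn) [-0.01 -0.11  0.25] | [0.3988 0.263  0.0275] 21.7 t 29.72
```

```bash
python3 -m jog '[[0,0,0,0,0,-1,1.4],[0,0,0,0,0,-3,1.4],[0,0,0,0,0,-3.5,1.4],[0,0,0,0,0,-3,1.4],[0,0,6.9,0,0,-3,1.4],[0,0,6.9,0,0,0,1.4],[0,0,6.9,0,0,0,1.4],[0,0,6.9,0,0,0,1.4],[0,0,6.9,0,0,0,1.4],[0,0,6.9,0,0,0,1.4],[0,0,6.9,0,0,0,1.4],[0,0,6.9,0,0,0,1.4]]'
python3 - <<'E'
from h import *
o=manip.get_obs(); print(o['wrist_force'],o['joints'])
go(cw(-.015,-.064,.16),2,0)
im=cap('side','s20.png'); cv2.imwrite('pics/s20c.png',cv2.resize(im[230:450,250:480],None,fx=3,fy=3,interpolation=cv2.INTER_CUBIC))
E
```

```text
t: 30.72
eef_pos: [0.3979, 0.2629, 0.1621]
ee_rot: [0.698, 0.717, -0.002, 0.0]
wrist_force: [0.5, 0.3, -1.6]
gripper_width: 0.0218
[ 0.4544  0.2858 -1.5676] [ 0.3502  0.4496  1.87   -0.0027  0.8247  0.3252]
turn [-0.1  0.2 -0.5] shift cm (old frame) [-37.76  16.36   0.28] (after turn) [-37.89  16.05   0.21] | [0.3979 0.2629 0.1621] 21.8 t 30.72
```

View pics/s20c.png

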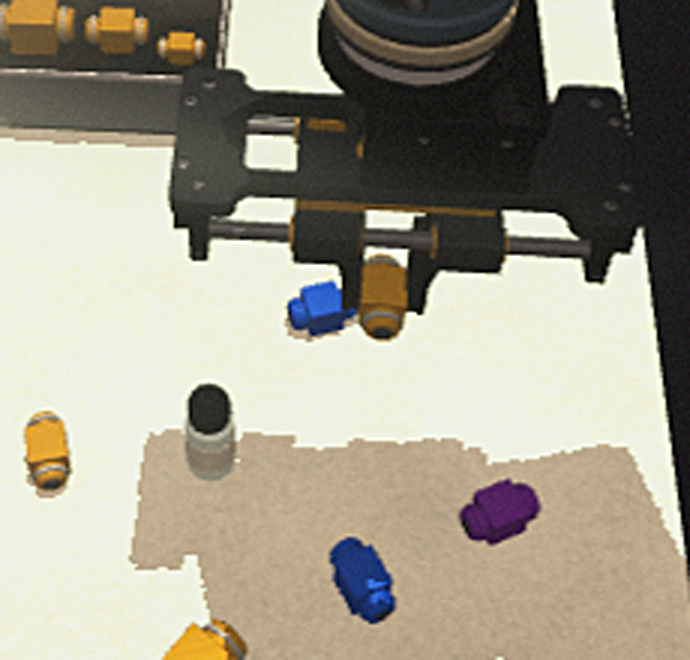

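```bash
python3 -m jog '[[0,0,-0.4,-2.5,1.1,0,1.4],[0,0,0,-3.3,1.4,0,1.4],[0,0,0,-3.3,1.4,0,1.4],[0,0,0,-3.3,1.4,0,1.4],[0,0,0,-3.3,1.4,0,1.4],[0,0,0,-3.3,1.4,0,1.4],[0,0,0,-3.3,1.4,0,1.4],[0,0,0,-3.3,1.4,0,1.4],[0,0,0,-3.3,1.4,0,1.4],[0,0,0,-3.3,1.4,0,1.4],[0,0,0,-3.3,1.4,0,1.4],[0,0,0,-2.3,0.9,0,1.4]]'
python3 -m jog '[[0,0,0,0,0,0,1.4],[0,0,0,0,0,0,1.4]]'
python3 - <<'E'
from h import *
go(cw(-.015,-.064,.079),2,0)
im=cap('wrist','w21.png')
E
```

```text
t: 31.77
eef_pos: [0.5745, -0.1116, 0.1628]
ee_rot: [0.693, 0.721, -0.001, 0.001]
wrist_force: [0.9, -0.5, -0.8]
gripper_width: 0.0217
t: 31.93
eef_pos: [0.5731, -0.1097, 0.1623]
ee_rot: [0.693, 0.721, -0.001, 0.0]
wrist_force: [-0.1, 0.4, -0.8]
gripper_width: 0.0216
turn [-0.1  0.1  0.2] shift cm (old frame) [-0.03 -0.14  8.33] (after turn) [-0.05 -0.16  8.33] | [ 0.5731 -0.1097  0.1623] 21.6 t 31.93
```

View pics/w21.png

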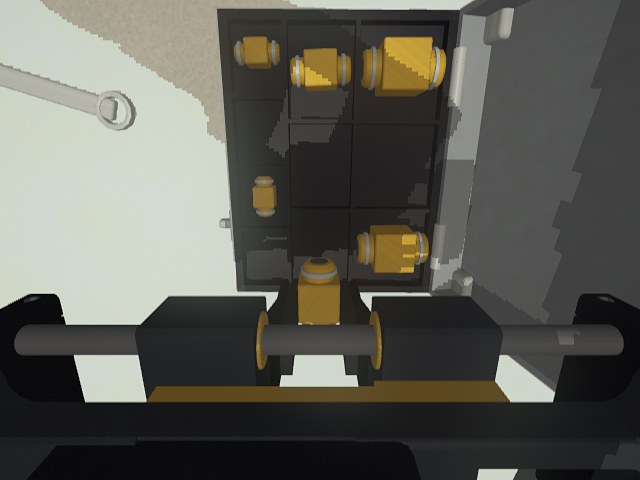

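```bash
python3 -m jog '[[0,0,0,0,-0.15,1.5,1.4],[0,0,0,0,0,2.5,1.4],[0,0,0,0,0,2.5,1.4],[0,0,0,0,0,1.2,1.4],[0,0,0,0,0,0.5,1.4],[0,0,0,0,0,0,1.4],[0,0,0,0,0,0,1.4]]'
python3 - <<'E'
from h import *
print(manip.get_obs()['wrist_force'])
go(cw(-.015,-.064,.078),2,0)
E
```

```text
t: 32.57
eef_pos: [0.5719, -0.1082, 0.081]
ee_rot: [0.693, 0.721, -0.001, 0.001]
wrist_force: [-0.3, -1.0, -0.3]
gripper_width: 0.0216
[-0.2829 -0.9802 -0.3243]
turn [-0.1  0.2  0.3] shift cm (old frame) [-0.2  -0.04  0.3 ] (after turn) [-0.2  -0.04  0.3 ] | [ 0.5719 -0.1082  0.081 ] 21.6 t 32.57
```

```bash
python3 -m jog '[[0,0,0,-0.2,0,0.3,1.4],[0,0,0,0,0,0,1.4],[0,0,0,0,0,0,2.6],[0,0,0,0,0,0,2.7],[0,0,0,0,0,0,2.7],[0,0,0,0,0,-1.5,2.7],[0,0,0,0,0,-3,3],[0,0,0,0,0,-3.5,5],[0,0,0,0,-2,-3,5],[0,0,0,0,-2,-1,5],[0,0,0,0,0,0,5]]'
python3 - <<'E'
from h import *
im=cap('wrist','w22.png'); cap('side','s22.png'); m=manip.camera_model('wrist')
go([.51,.29,.22],92,0)
E
```

```text
t: 33.48
eef_pos: [0.53, -0.1118, 0.2006]
ee_rot: [0.693, 0.721, -0.001, 0.001]
wrist_force: [-1.2, 0.8, 0.1]
gripper_width: 0.0467
turn [ -0.1   0.1 -89.8] shift cm (old frame) [40.25 -0.62 -2.31] (after turn) [ 0.79 40.25 -2.19] | [ 0.5319 -0.112   0.1981] 48.5 t 33.58
```

View pics/w22.png

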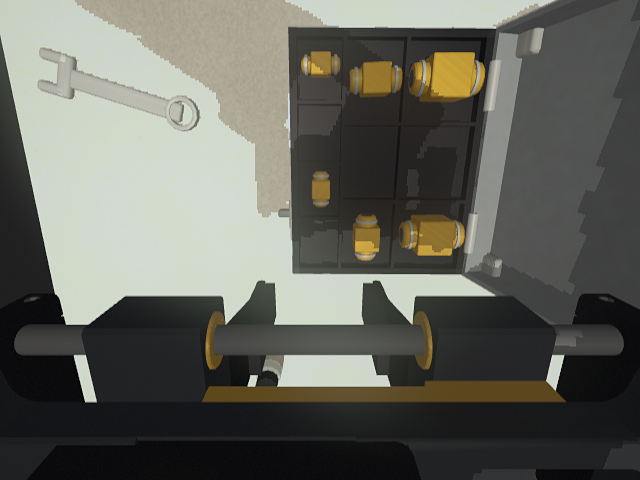

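View pics/s22.png

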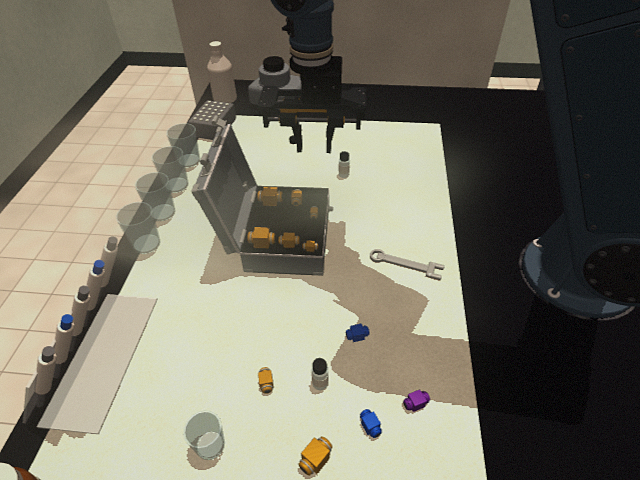

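```bash
python3 -m jog '[[0,0,0,3,0.5,0,4.5],[0,0,0,3.7,0.5,0,4.5],[0,0,0,3.7,0.5,0,4.5],[0,0,0,3.7,0.5,0,4.5],[0,0,0,3.7,0.5,0,4.5],[0,0,0,3.7,0.5,0,4.5],[0,0,0,3.7,0.5,0,4.5],[0,0,0,3.7,0.5,0,4.5],[0,0,0,3.7,0.5,0,4.5],[0,0,0,3.7,0.5,0,4.5],[0,0,0,2.7,0,0,4.5],[0,0,0,0,0,0,4.5]]'
python3 - <<'E'
from h import *
im=cap('wrist','w23.png');  m=manip.camera_model('wrist'); meas(im,m,.011,0)
print(manip.get_obs()['eef_pos'])
E
```

```text
t: 34.58
eef_pos: [0.5662, 0.2857, 0.1945]
ee_rot: [0.691, 0.723, -0.001, -0.001]
wrist_force: [0.8, -0.8, -0.3]
gripper_width: 0.0449
(322, 223) 490.5 ctr [0.5695 0.2847] mean [0.5695 0.2851] size 28.4 22.1 axis deg -71.9
(220, 98) 1486.5 ctr [0.4708 0.3955] mean [0.4697 0.3987] size 46.4 37.6 axis deg 56.0
(237, 76) 104.5 ctr [0.4869 0.418 ] mean [0.4868 0.4183] size 22.4 5.0 axis deg -34.8
(630, 10) 337.5 ctr [0.8262 0.4849] mean [0.8256 0.4846] size 28.4 12.6 axis deg -36.6
[0.566  0.2829 0.1944]
```

View pics/w23.png

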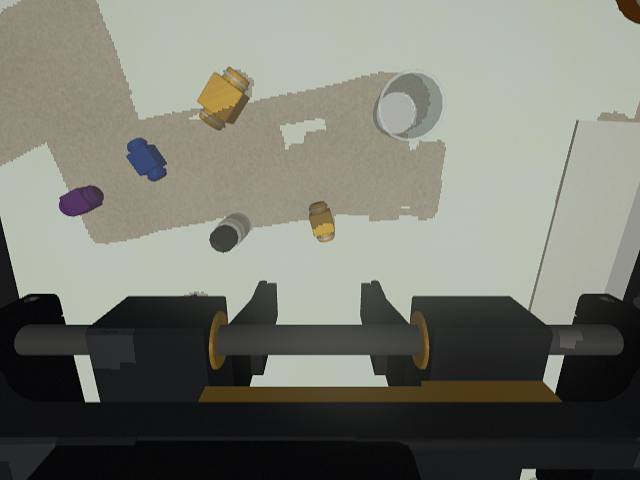

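```bash
python3 - <<'E'
from h import *
im=cv2.imread('pics/w23.png');  m=manip.camera_model('wrist')
cv2.imwrite('pics/w23c.png',cv2.resize(im[190:255,280:370],None,fx=7,fy=7,interpolation=cv2.INTER_CUBIC))
E
```

```text
(no output)
```

View pics/w23c.png

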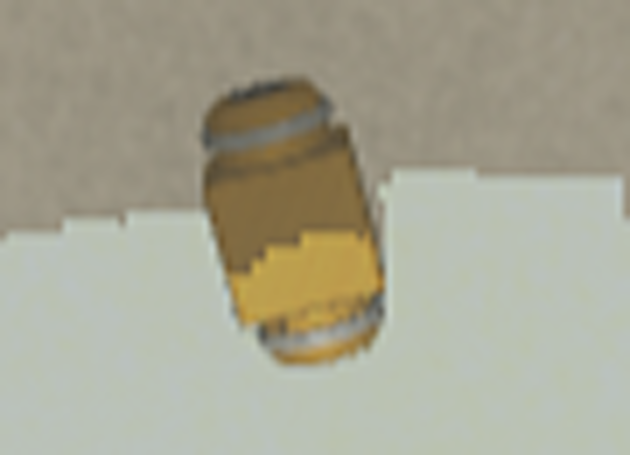

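```bash
python3 - <<'E'
from h import *
m=manip.camera_model('wrist'); p=ray(m,322.1,222.9,.022); print(p)
v=ray(m,224,238,.062); b=ray(m,411,104,.062); print('vial1',v,'beaker',b)
R=Rt(17); print('vial rel tool',R.inv().apply(v-p), R.inv().apply(b-p))
go([p[0],p[1],.10],17,0)
E
```

```text
[0.5697 0.2878 0.022 ]
vial1 [0.4832 0.2796 0.062 ] beaker [0.6341 0.3955 0.062 ]
vial rel tool [ 0.0175 -0.0851 -0.04  ] [ 0.0842  0.0931 -0.04  ]
turn [ -0.2   0.1 -14.5] shift cm (old frame) [0.5  0.41 9.43] (after turn) [0.36 0.49 9.44] | [0.566  0.2829 0.1944] 45.0 t 34.63
```

```bash
python3 -m jog '[[0,0,-7.1,0.2,0.2,0,4.5],[0,0,-7.1,0.2,0.27,0,4.5],[0,0,0,0,0,3,4.5],[0,0,0,0,0,3,4.5],[0,0,0,0,0,3,4.5],[0,0,0,0,0,2.5,4.5],[0,0,0,0,0,0,4.5],[0,0,0,0,0,0,4.5]]'
python3 - <<'E'
from h import *
go([.5697,.287,.026],17,0)
im=cap('side','s24.png'); cv2.imwrite('pics/s24c.png',cv2.resize(im[300:450,180:380],None,fx=4,fy=4,interpolation=cv2.INTER_CUBIC))
E
```

```text
t: 35.3
eef_pos: [0.5695, 0.2825, 0.0792]
ee_rot: [0.599, 0.801, -0.004, -0.001]
wrist_force: [-0.0, 0.1, 0.2]
gripper_width: 0.0451
turn [-0.4  0.1 -0.6] shift cm (old frame) [0.44 0.18 5.32] (after turn) [0.42 0.15 5.32] | [0.5695 0.2825 0.0792] 45.1 t 35.3
```

View pics/s24c.png

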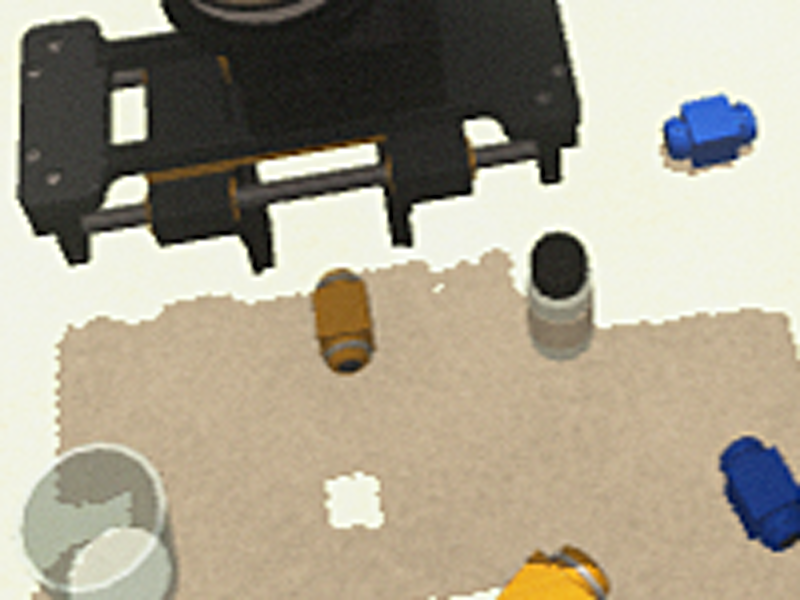

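```bash
python3 - <<'E'
from h import *
m=manip.camera_model('side'); o=manip.get_obs(); R=Rn.from_quat(o['ee_rot'])
def px(x,y,z): return (proj(m,o['eef_pos']+R.apply([x,y,z]))-[180,300])*4
for z in(.014,-.02,-.03,-.04,-.056): print(z,px(0,.03,z).round(),px(0,-.03,z).round(),'ends',px(0,.09,z).round(),px(0,-.09,z).round(),px(.03,.09,z).round(),px(.03,-.09,z).round())
E
```

```text
0.014 [252. 245.] [406. 220.] ends [ 96. 271.] [557. 194.] [ 96. 343.] [570. 262.]
-0.02 [240. 199.] [399. 173.] ends [ 78. 226.] [555. 147.] [ 78. 299.] [569. 216.]
-0.03 [236. 185.] [396. 159.] ends [ 72. 212.] [554. 133.] [ 72. 285.] [569. 202.]
-0.04 [232. 171.] [394. 144.] ends [ 66. 198.] [554. 118.] [ 66. 271.] [568. 188.]
-0.056 [225. 147.] [391. 120.] ends [ 57. 174.] [553.  94.] [ 56. 249.] [568. 164.]
```

```bash
python3 -m jog '[[0,0,0,0.3,0.12,1.5,4.5],[0,0,0,0,0,1.5,4.5],[0,0,0,0,0,0,4.5]]'
python3 - <<'E'
from h import *
print(manip.get_obs()['wrist_force']); go([.5697,.287,.026],17,0)
im=cap('side','s25.png'); cv2.imwrite('pics/s25c.png',cv2.resize(im[300:450,180:380],None,fx=4,fy=4,interpolation=cv2.INTER_CUBIC))
E
```

```text
t: 35.6
eef_pos: [0.5701, 0.2869, 0.0501]
ee_rot: [0.599, 0.801, -0.002, -0.0]
wrist_force: [-1.1, -0.3, -1.0]
gripper_width: 0.0454
[-1.1231 -0.3339 -1.0097]
turn [-0.2  0.1 -0.5] shift cm (old frame) [ 0.02 -0.02  2.41] (after turn) [ 0.02 -0.03  2.41] | [0.5701 0.2869 0.0501] 45.4 t 35.6
```

View pics/s25c.png

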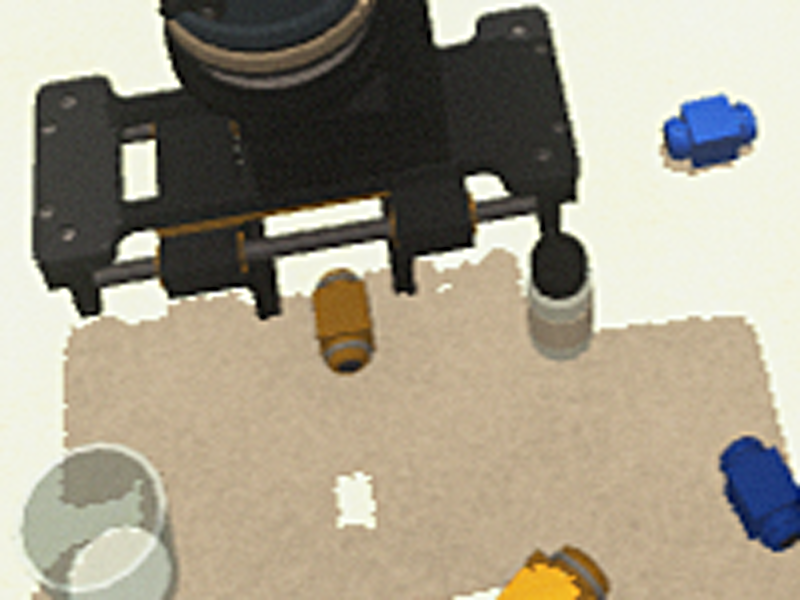

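```bash
python3 - <<'E'
from h import *
m=manip.camera_model('wrist'); o=manip.get_obs(); R=Rn.from_quat(o['ee_rot'])
ms=manip.camera_model('side')
for x in(-.03,-.01,.0,.01,.03):
  for z in(-.01,-.03,-.056): print(x,z,proj(m,o['eef_pos']+R.apply([x,-.09,z])).round(),proj(m,o['eef_pos']+R.apply([x,.09,z])).round(),(proj(ms,o['eef_pos']+R.apply([x,.09,z]))-[180,300]).round()*4)
im=cap('wrist','w25.png'); cap('scene','sc25.png')
im=cv2.imread('pics/sc25.png'); cv2.imwrite('pics/sc25c.png',cv2.resize(im[200:400,340:540],None,fx=3,fy=3,interpolation=cv2.INTER_CUBIC))
E
```

```text
-0.03 -0.01 [136. 374.] [499. 374.] [ 96. 220.]
-0.03 -0.03 [111. 405.] [523. 404.] [ 88. 196.]
-0.03 -0.056 [ 68. 459.] [565. 458.] [ 72. 160.]
-0.01 -0.01 [129. 339.] [506. 339.] [ 96. 264.]
-0.01 -0.03 [103. 366.] [531. 365.] [ 88. 240.]
-0.01 -0.056 [ 56. 414.] [578. 413.] [ 72. 204.]
0.0 -0.01 [125. 320.] [509. 320.] [ 96. 288.]
0.0 -0.03 [ 98. 345.] [536. 345.] [ 88. 264.]
0.0 -0.056 [ 49. 390.] [585. 389.] [ 72. 228.]
0.01 -0.01 [122. 301.] [513. 301.] [ 96. 312.]
0.01 -0.03 [ 93. 323.] [541. 323.] [ 88. 288.]
0.01 -0.056 [ 42. 364.] [592. 364.] [ 72. 252.]
0.03 -0.01 [114. 260.] [520. 260.] [100. 360.]
0.03 -0.03 [ 83. 277.] [551. 277.] [ 88. 336.]
0.03 -0.056 [ 26. 309.] [607. 309.] [ 72. 300.]
```

View pics/w25.png

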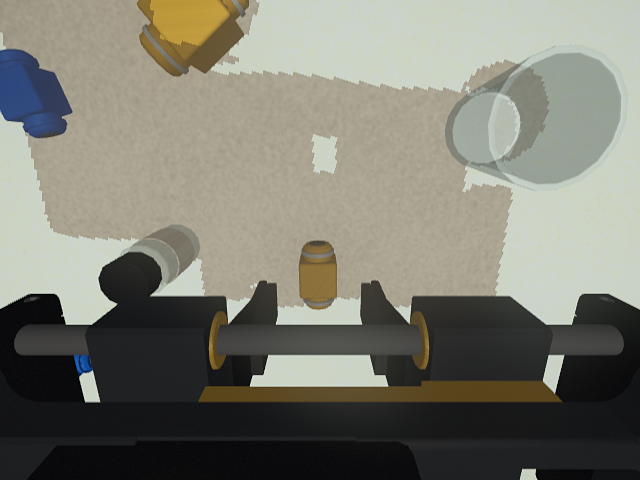

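View pics/sc25c.png

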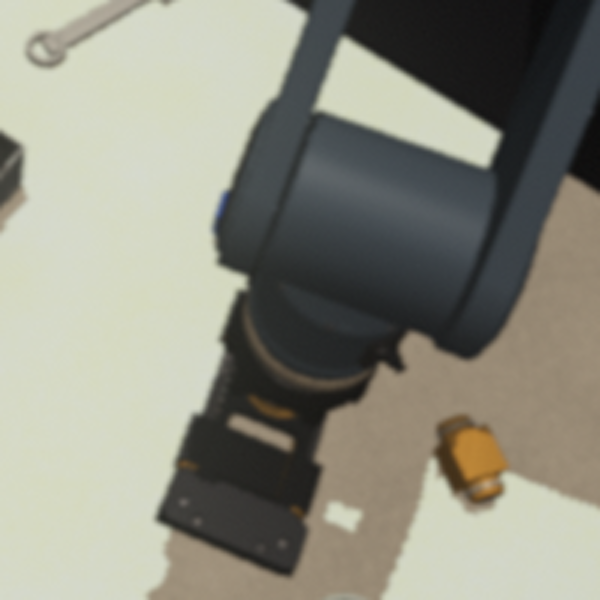

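```bash
python3 -m jog '[[0,0,-0.4,0.0,0,0.8,4.5],[0,0,0,0,0,0.8,4.5],[0,0,0,0,0,0.8,4.5],[0,0,0,0,0,0,4.5],[0,0,0,0,0,0,1.4],[0,0,0,0,0,0,1.4],[0,0,0,0,0,0,1.4],[0,0,0,0,0,0,1.4],[0,0,0,0,0,0,1.4],[0,0,0,0,0,0,1.4],[0,0,0,0,0,0,1.4]]' 35
python3 - <<'E'
from h import *
print(manip.get_obs()['wrist_force'])
go([.5697,.287,.025],17,0)
im=cap('side','s26.png'); cv2.imwrite('pics/s26c.png',cv2.resize(im[300:450,180:380],None,fx=4,fy=4,interpolation=cv2.INTER_CUBIC))
E
```

```text
t: 36.67
eef_pos: [0.5708, 0.2871, 0.0277]
ee_rot: [0.596, 0.803, -0.001, 0.0]
wrist_force: [0.1, 0.1, 1.4]
gripper_width: 0.0214
[0.0963 0.0653 1.4414]
turn [-0.1  0.1 -0.1] shift cm (old frame) [ 0.02 -0.11  0.27] (after turn) [ 0.02 -0.11  0.27] | [0.5708 0.2871 0.0277] 21.4 t 36.67
```

View pics/s26c.png

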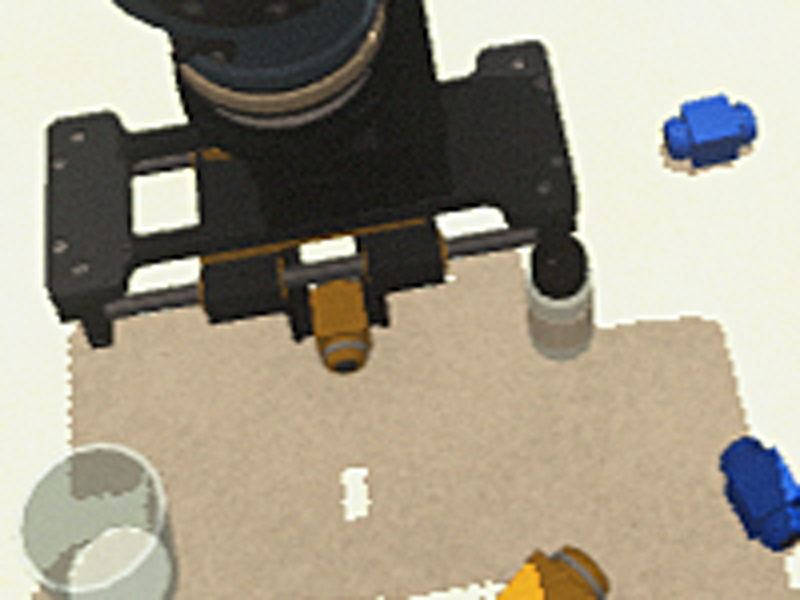

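```bash
python3 -m jog '[[0,0,0,0,0,-1,1.4],[0,0,0,0,0,-3,1.4],[0,0,0,0,0,-3.5,1.4],[0,0,0,0,0,-3,1.4],[0,0,5,0,0,-3,1.4],[0,0,5,0,0,0,1.4],[0,0,5,0,0,0,1.4],[0,0,0,0,0,0,1.4],[0,0,0,0,0,0,1.4]]'
python3 - <<'E'
from h import *
go(cw(-.013,0,.16),2,0); o=manip.get_obs(); print(o['joints'])
E
```

```text
t: 37.47
eef_pos: [0.5705, 0.2873, 0.1626]
ee_rot: [0.695, 0.719, -0.002, 0.0]
wrist_force: [-0.9, 0.3, -1.4]
gripper_width: 0.0215
turn [-0.1  0.2  0. ] shift cm (old frame) [-33.32  -1.08   0.35] (after turn) [-33.32  -1.08   0.26] | [0.5705 0.2873 0.1626] 21.5 t 37.47
[ 0.2928  0.6322  1.4615 -0.0024  1.0503  0.2591]
```

```bash
python3 -m jog '[[0,0,0,-2.3,-0.1,0,1.4],[0,0,0,-3.3,-0.1,0,1.4],[0,0,0,-3.5,-0.1,0,1.4],[0,0,0,-3.5,-0.1,0,1.4],[0,0,0,-3.5,-0.1,0,1.4],[0,0,0,-3.5,-0.1,0,1.4],[0,0,0,-3.5,-0.1,0,1.4],[0,0,0,-3.5,-0.1,0,1.4],[0,0,0,-3.5,-0.1,0,1.4],[0,0,0,-3.2,-0.1,0,1.4],[0,0,0,0,0,0,1.4],[0,0,0,0,0,0,1.4]]'
python3 - <<'E'
from h import *
go(cw(-.013,0,.080),2,0)
im=cap('wrist','w27.png')
E
```

```text
t: 38.47
eef_pos: [0.5716, -0.0477, 0.1628]
ee_rot: [0.696, 0.718, -0.002, -0.0]
wrist_force: [-0.4, 0.1, -1.3]
gripper_width: 0.0214
turn [-0.1  0.1 -0.3] shift cm (old frame) [ 0.17 -0.    8.28] (after turn) [ 0.15 -0.02  8.28] | [ 0.5716 -0.0477  0.1628] 21.4 t 38.47
```

View pics/w27.png

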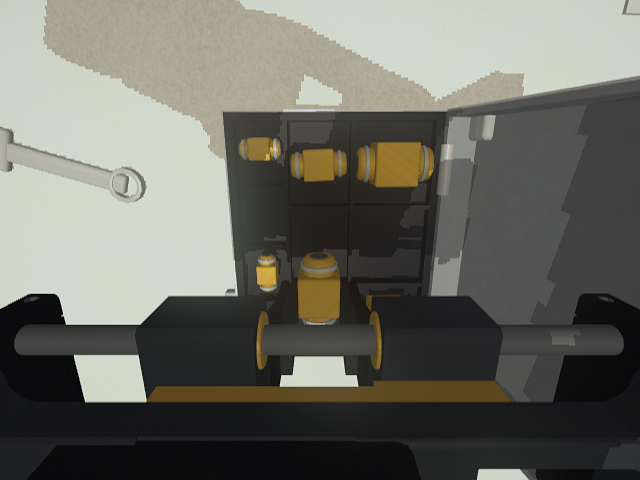

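```bash
python3 -m jog '[[0,0,0,0.15,0,1.5,1.4],[0,0,0,0,0,2.5,1.4],[0,0,0,0,0,2.5,1.4],[0,0,0,0,0,1.2,1.4],[0,0,0,0,0,0.5,1.4],[0,0,0,0,0,0,1.4],[0,0,0,0,0,0,1.4]]'
python3 - <<'E'
from h import *
print(manip.get_obs()['wrist_force'])
go(cw(-.013,0,.078),2,0)
E
```

```text
t: 39.1
eef_pos: [0.5718, -0.0435, 0.0814]
ee_rot: [0.695, 0.719, -0.001, 0.0]
wrist_force: [0.7, -0.6, -0.9]
gripper_width: 0.0213
[ 0.6887 -0.61   -0.8941]
turn [-0.1  0.1 -0. ] shift cm (old frame) [-0.26 -0.06  0.34] (after turn) [-0.26 -0.06  0.34] | [ 0.5718 -0.0435  0.0814] 21.3 t 39.1
```

```bash
python3 -m jog '[[0,0,0,-0.2,-0.05,0.33,1.4],[0,0,0,0,0,0,1.4],[0,0,0,0,0,0,2.6],[0,0,0,0,0,0,2.7],[0,0,0,0,0,0,2.7],[0,0,0,0,0,-1.5,2.7],[0,0,0,0,0,-3,3],[0,0,0,0,0,-3.5,5],[0,0,0,-1,0,-3,6],[0,0,0,-2,-1,-1,6],[0,0,0,-2,0,0,6],[0,0,0,0,0,0,6]]'
python3 - <<'E'
from h import *
im=cap('wrist','w28.png'); cap('side','s28.png'); m=manip.camera_model('wrist')
go([.4755,.402,.2],-34,0); go([.4755,.402,.2],146,0); print(manip.get_obs()['joints'])
E
```

```text
t: 40.1
eef_pos: [0.5641, -0.0998, 0.2001]
ee_rot: [0.696, 0.718, -0.001, 0.003]
wrist_force: [1.5, -0.6, 0.1]
gripper_width: 0.0548
turn [-0.   0.1 35.8] shift cm (old frame) [50.13 -7.19 -0.27] (after turn) [ 36.48 -35.14  -0.16] | [ 0.5628 -0.0969  0.1984] 58.1 t 40.2
turn [  -0.2   -0.  -144.2] shift cm (old frame) [50.13 -7.19 -0.27] (after turn) [-36.48  35.14  -0.16] | [ 0.5628 -0.0969  0.1984] 58.1 t 40.2
[-0.3648  0.5029  1.609  -0.0029  1.0298 -0.3942]
```

View pics/w28.png

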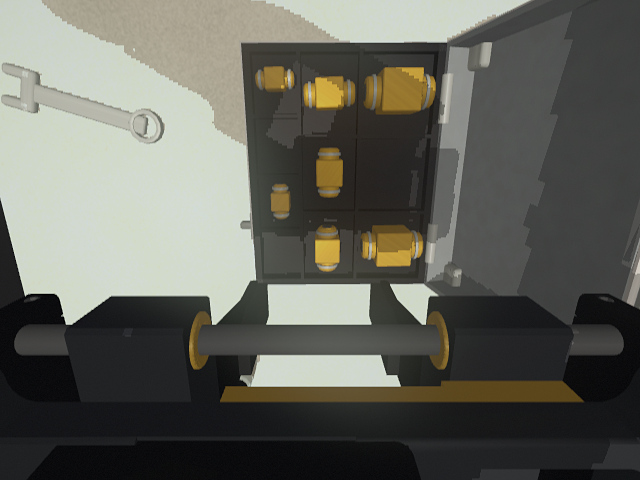

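View pics/s28.png

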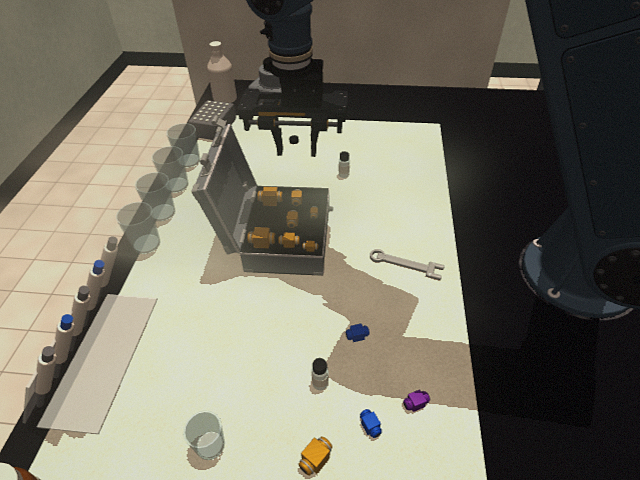

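```bash
python3 -m jog '[[0,0,0,2.5,-0.5,0,6],[0,0,0,3.6,-0.5,0,6],[0,0,0,3.6,-0.5,0,6],[0,0,0,3.6,-0.5,0,6],[0,0,0,3.6,-0.5,0,6],[0,0,0,3.6,-0.5,0,6],[0,0,0,3.6,-0.5,0,6],[0,0,0,3.6,-0.5,0,6],[0,0,0,3.6,-0.5,0,6],[0,0,0,3.6,-0.5,0,6],[0,0,0,3.6,-0.5,0,6],[0,0,0,3.6,-0.5,0,6]]'
python3 -m jog '[[0,0,-7,3.5,-0.5,0,6],[0,0,-7,0,0,0,6],[0,0,-7,0,0,0,6],[0,0,-7,0,0,0,6],[0,0,-7,0,0,0,6],[0,0,-7,0,0,0,6],[0,0,-7,0,0,0,6],[0,0,-7,0,0,0,6],[0,0,-7,0,0,0,6],[0,0,-7,0,0,0,6],[0,0,-7,0,0,0,6],[0,0,-7,0,0,0,6]]'
python3 -m jog '[[0,0,-7.1,0,0,0,6],[0,0,-7.1,0,0,0,6],[0,0,-7.1,0,0,0,6],[0,0,-7.1,0,0,0,6],[0,0,-7.1,0,0,0,6],[0,0,-7.1,0,0,0,6],[0,0,-7.1,0,0,0,6],[0,0,-7.1,0,0,0,6],[0,0,0,0,0,0,6]]'
python3 - <<'E'
from h import *
im=cap('wrist','w29.png'); m=manip.camera_model('wrist')
go([.4755,.402,.2],146,0); print(manip.get_obs()['joints']); meas(im,m,.015,0)
E
```

```text
t: 41.2
eef_pos: [0.4872, 0.3248, 0.1963]
ee_rot: [0.695, 0.719, -0.002, -0.0]
wrist_force: [0.3, -0.0, 0.3]
gripper_width: 0.0602
t: 42.2
eef_pos: [0.4816, 0.3578, 0.1961]
ee_rot: [0.032, 0.999, -0.002, -0.002]
wrist_force: [0.5, -0.0, 0.1]
gripper_width: 0.0602
t: 42.95
eef_pos: [0.4817, 0.3577, 0.1961]
ee_rot: [-0.445, 0.896, -0.001, -0.002]
wrist_force: [-0.0, -0.1, 0.0]
gripper_width: 0.0598
turn [ 0.1 -0.3 -3.4] shift cm (old frame) [-3.13  3.2  -0.39] (after turn) [-3.32  3.01 -0.37] | [0.4819 0.3577 0.1963] 59.6 t 43.0
[ 0.4531  0.5433  1.5341 -0.0014  1.0686 -2.0346]
(350, 258) 935.5 ctr [0.4765 0.4037] mean [0.4763 0.4039] size 39.8 31.5 axis deg 54.8
(349, 235) 89.5 ctr [0.4629 0.3824] mean [0.4629 0.3835] size 21.8 7.5 axis deg -37.5
```

View pics/w29.png

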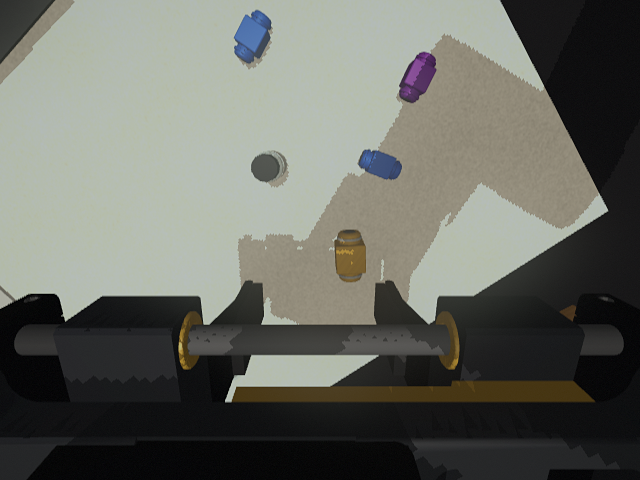

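```bash
python3 -m jog '[[0,0,-2,0,0,0,6],[0,0,0,-1.6,1.55,0,6],[0,0,0,-1.6,1.55,0,6],[0,0,0,0,0,2.5,6],[0,0,0,0,0,2.5,6],[0,0,0,0,0,2.5,6],[0,0,0,0,0,2.5,6],[0,0,0,0,0,2.5,6],[0,0,0,0,0,0,6],[0,0,0,0,0,0,6]]'
python3 - <<'E'
from h import *
go([.4755,.4022,.0255],144.8,0)
im=cap('wrist','w30.png'); cap('side','s30.png')
E
```

```text
t: 43.83
eef_pos: [0.4746, 0.4005, 0.0704]
ee_rot: [-0.458, 0.889, -0.001, -0.003]
wrist_force: [0.6, -0.1, 0.8]
gripper_width: 0.0601
turn [ 0.1 -0.4 -0.2] shift cm (old frame) [-0.22  0.02  4.49] (after turn) [-0.19  0.02  4.49] | [0.4746 0.4005 0.0704] 60.1 t 43.83
```

View pics/w30.png

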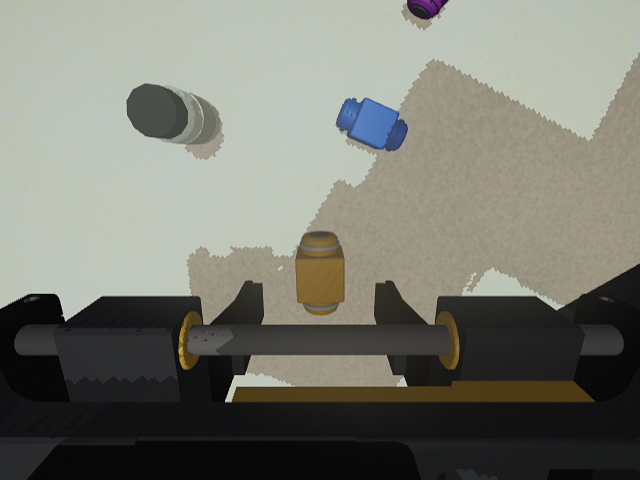

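Coupling at (320,273), centred and square between the jaws, so I go down and grip.

```bash
python3 -m jog '[[0,0,0,-0.15,0,1.5,6],[0,0,0,0,0,1.5,6],[0,0,0,0,0,1.5,6],[0,0,0,0,0,0,6],[0,0,0,0,0,0,2],[0,0,0,0,0,0,2],[0,0,0,0,0,0,2],[0,0,0,0,0,0,2],[0,0,0,0,0,0,2],[0,0,0,0,0,0,2],[0,0,0,0,0,0,2]]' 40
python3 - <<'E'
from h import *
print(manip.get_obs()['wrist_force'])
go([.4755,.4022,.0255],144.8,0)
im=cap('wrist','w31.png'); cv2.imwrite('pics/w31c.png',im[200:400,180:460])
E
```

```text
t: 44.85
eef_pos: [0.4771, 0.4023, 0.0276]
ee_rot: [-0.459, 0.888, -0.001, -0.001]
wrist_force: [-0.9, 0.2, 4.3]
gripper_width: 0.0298
[-0.8593  0.1969  4.2962]
turn [-0.  -0.1 -0.1] shift cm (old frame) [0.1  0.12 0.21] (after turn) [0.1  0.12 0.21] | [0.4771 0.4023 0.0276] 29.8 t 44.85
```

View pics/w31c.png

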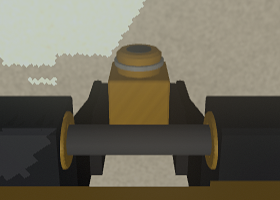

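```bash
python3 -m jog '[[0,0,0,0,0,-1,2],[0,0,0,0,0,-3,2],[0,0,0,0,0,-3.5,2],[0,0,0,0,0,-3.5,2],[0,0,6.6,0,0,-3.5,2],[0,0,6.6,0,0,0,2],[0,0,6.6,0,0,0,2],[0,0,6.6,0,0,0,2],[0,0,6.6,0,0,0,2],[0,0,6.6,0,0,0,2],[0,0,6.6,0,0,0,2],[0,0,6.6,0,0,0,2]]'
python3 - <<'E'
from h import *
go(cw(.044,0.001,.17),92,0); o=manip.get_obs(); print(o['wrist_force'])
im=cap('wrist','w32.png'); cv2.imwrite('pics/w32c.png',im[200:400,180:460])
E
```

```text
t: 45.9
eef_pos: [0.4767, 0.4019, 0.1718]
ee_rot: [-0.014, 1.0, -0.002, -0.001]
wrist_force: [0.3, -1.6, -2.0]
gripper_width: 0.0296
turn [-0.2 -0.1 -0.4] shift cm (old frame) [-13.95 -44.89   0.3 ] (after turn) [-13.59 -45.     0.18] | [0.4767 0.4019 0.1718] 29.6 t 45.9
[ 0.2598 -1.553  -2.0101]
```

View pics/w32c.png

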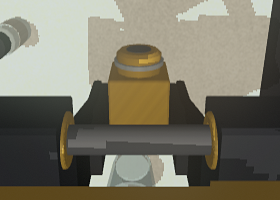

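```bash
python3 -m jog '[[0,0,-0.4,-0.7,-2.5,0,2],[0,0,0,-1.08,-3.57,0,2],[0,0,0,-1.08,-3.57,0,2],[0,0,0,-1.08,-3.57,0,2],[0,0,0,-1.08,-3.57,0,2],[0,0,0,-1.08,-3.57,0,2],[0,0,0,-1.08,-3.57,0,2],[0,0,0,-1.08,-3.57,0,2],[0,0,0,-1.08,-3.57,0,2],[0,0,0,-1.08,-3.57,0,2],[0,0,0,-1.08,-3.57,0,2],[0,0,0,-1.08,-3.57,0,2]]'
python3 -m jog '[[0,0,0,-1.0,-3.2,0,2],[0,0,0,0,0,0,2],[0,0,0,0,0,0,2]]'
python3 - <<'E'
from h import *
go(cw(.044,0.001,.079),92,0); o=manip.get_obs()
im=cap('wrist','w33.png'); m=manip.camera_model('wrist'); a=im.copy()
for p,q in (((.0135,-.095),(.0135,.095)),((.015,.032),(.072,.032)),((.015,-.032),(.072,-.032)),((.073,-.095),(.073,.095)),((-.079,.1),(.079,.1)),((-.0355,-.095),(-.0355,.095))):
    P,Q=[proj(m,cw(*s,.06)) for s in(p,q)]
    cv2.line(a,tuple(int(i) for i in P),tuple(int(i) for i in Q),(0,0,255),1)
cv2.imwrite('pics/w33c.png',cv2.convertScaleAbs(a,alpha=1.8))
E
```

```text
t: 46.95
eef_pos: [0.6191, -0.012, 0.1727]
ee_rot: [-0.021, 1.0, -0.001, -0.001]
wrist_force: [1.8, 0.5, -1.8]
gripper_width: 0.0297
t: 47.2
eef_pos: [0.6308, -0.0441, 0.1726]
ee_rot: [-0.019, 1.0, -0.001, -0.001]
wrist_force: [-0.2, 0.5, -1.3]
gripper_width: 0.0297
turn [-0.2 -0.1  0.2] shift cm (old frame) [0.23 0.13 9.36] (after turn) [0.25 0.1  9.36] | [ 0.6308 -0.0441  0.1726] 29.7 t 47.2
```

View pics/w33c.png

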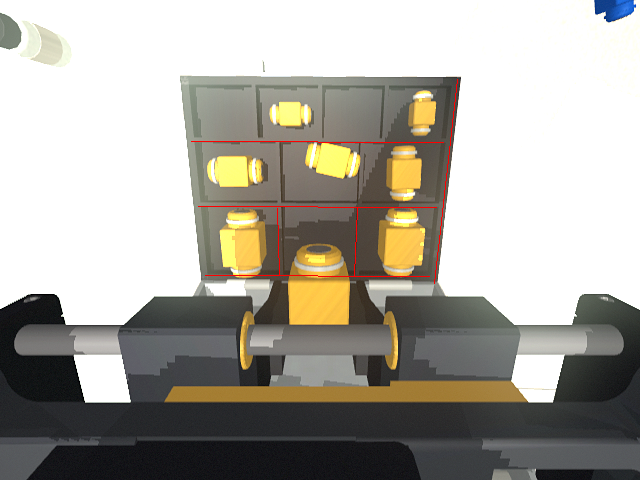

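```bash
python3 -m jog '[[0,0,0,0.25,0.2,1.5,2],[0,0,0,0,0,2.5,2],[0,0,0,0,0,2.5,2],[0,0,0,0,0,1.5,2],[0,0,0,0,0,1,2],[0,0,0,0,0,0,2],[0,0,0,0,0,0,2]]'
python3 - <<'E'
from h import *
print(manip.get_obs()['wrist_force'])
go(cw(.044,0.0015,.078),92,0)
E
```

```text
t: 47.83
eef_pos: [0.6275, -0.039, 0.0828]
ee_rot: [-0.021, 1.0, -0.001, -0.001]
wrist_force: [-0.2, -0.3, -1.3]
gripper_width: 0.0298
[-0.1648 -0.2817 -1.2796]
turn [-0.1 -0.1  0.4] shift cm (old frame) [-0.06 -0.37  0.48] (after turn) [-0.06 -0.37  0.48] | [ 0.6275 -0.039   0.0828] 29.8 t 47.83
```

```bash
python3 -m jog '[[0,0,0,-0.05,-0.33,0.2,2],[0,0,0,0,0,0.25,2],[0,0,0,0,0,0,2],[0,0,0,0,0,0,2]]'
python3 - <<'E'
from h import *
print(manip.get_obs()['wrist_force'])
go(cw(.044,0.0015,.078),92,0)
E
```

```text
t: 48.17
eef_pos: [0.6285, -0.0435, 0.0788]
ee_rot: [-0.02, 1.0, -0.001, -0.0]
wrist_force: [0.9, -0.1, -2.1]
gripper_width: 0.0296
[ 0.8508 -0.0792 -2.1296]
turn [-0.2 -0.1  0.3] shift cm (old frame) [0.03 0.08 0.08] (after turn) [0.03 0.08 0.08] | [ 0.6285 -0.0435  0.0788] 29.6 t 48.17
```

```bash
python3 -m jog '[[0,0,0,0,0.05,0.06,2],[0,0,0,0,0,0,3.3],[0,0,0,0,0,0,3.6],[0,0,0,0,0,0,3.6],[0,0,0,0,0,-1.5,3.6],[0,0,0,0,0,-3,4],[0,0,0,0.5,0,-4,5],[0,0,0,2,0,-4,5],[0,0,0,3,0,0,5],[0,0,0,3,0,0,5],[0,0,0,0,0,0,5]]'
python3 - <<'E'
from h import *
im=cap('wrist','w34.png'); m=manip.camera_model('wrist')
meas(im,m,.065,0)
cap('side','s34.png'); cap('scene','sc34.png')
b=cv2.imread('pics/s34.png'); cv2.imwrite('pics/s34c.png',cv2.resize(cv2.convertScaleAbs(b[170:280,230:340],alpha=1.5),None,fx=5,fy=5,interpolation=cv2.INTER_CUBIC))
print(manip.get_obs()['eef_pos'])
E
```

```text
t: 49.08
eef_pos: [0.538, -0.0444, 0.2004]
ee_rot: [-0.02, 1.0, -0.0, -0.005]
wrist_force: [-1.0, 0.5, -0.9]
gripper_width: 0.0494
(265, 272) 71.0 ctr [ 0.5758 -0.0933] mean [ 0.5755 -0.0935] size 17.8 4.6 axis deg -0.5
(386, 274) 595.0 ctr [0.5751 0.0165] mean [0.5734 0.0171] size 31.0 25.7 axis deg 3.5
(245, 272) 763.5 ctr [ 0.5772 -0.1125] mean [ 0.5765 -0.1125] size 29.2 28.5 axis deg -87.8
(385, 256) 85.0 ctr [0.5551 0.0149] mean [0.5562 0.0146] size 16.4 7.6 axis deg -87.8
(327, 264) 966.0 ctr [ 0.5662 -0.0376] mean [ 0.566  -0.0375] size 40.8 28.6 axis deg 80.8
(291, 229) 377.5 ctr [ 0.5343 -0.0705] mean [ 0.5339 -0.0704] size 19.7 18.2 axis deg -87.8
(399, 229) 388.5 ctr [0.5306 0.0251] mean [0.5306 0.0252] size 20.0 18.4 axis deg 2.0
[ 0.5457 -0.0461  0.2007]
```

View pics/w34.png

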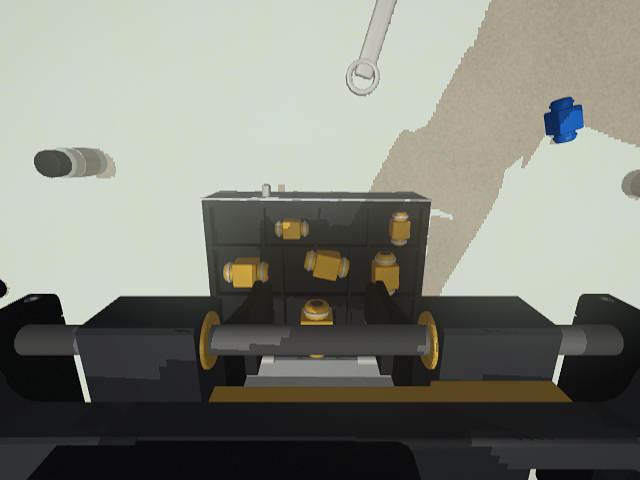

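View pics/s34c.png

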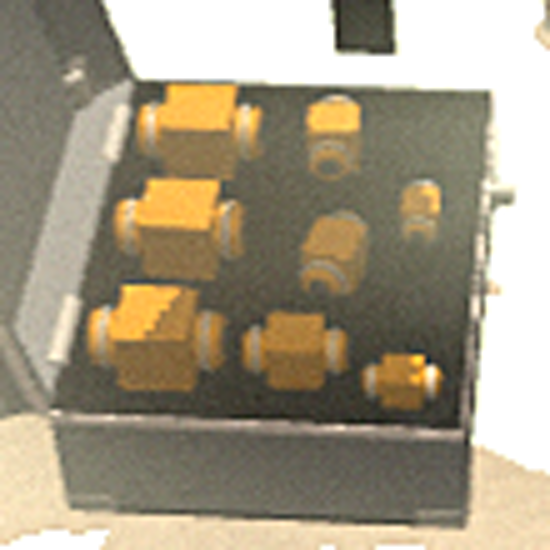

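```bash
python3 -m jog '[[0,0,0,3,0,0,5],[0,0,0,3,0,0.5,5],[0,0,0,2,0,0.5,5],[0,0,0,0,0,0,5],[0,0,0,0,0,0,5]]'
python3 - <<'E'
from h import *
im=cap('wrist','w35.png'); m=manip.camera_model('wrist'); a=cv2.convertScaleAbs(im,alpha=1.6)
meas(im,m,.061,0)
a=cv2.resize(a[160:310,190:460],None,fx=2.9,fy=2.9,interpolation=cv2.INTER_CUBIC)
for h,col in((.06,(0,0,255)),):
  for p,q in (((-.0355,-.095),(-.0355,.095)),((.0135,-.095),(.0135,.095)),((-.034,-.032),(.012,-.032)),((-.034,.032),(.012,.032))):
    P,Q=[(proj(m,cw(*s,h))-[190,160])*2.9 for s in(p,q)]
    cv2.line(a,tuple(int(i) for i in P),tuple(int(i) for i in Q),col,1)
cv2.imwrite('pics/w35c.png',a)
E
```

```text
t: 49.65
eef_pos: [0.4659, -0.0493, 0.1902]
ee_rot: [-0.02, 1.0, -0.001, -0.0]
wrist_force: [-0.0, -0.0, -0.7]
gripper_width: 0.0498
```

View pics/w35c.png

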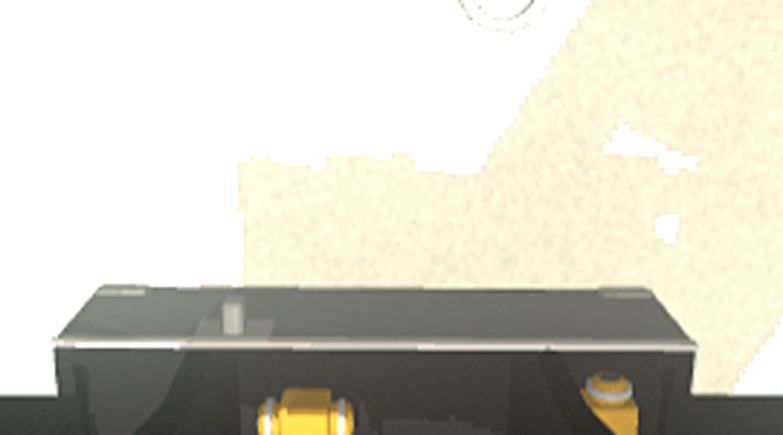

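```bash
python3 -m jog '[[0,0,0,-3,0,-1,5],[0,0,0,-3.5,0,-1,5],[0,0,0,-3.5,0,-0,5],[0,0,0,-3,0,0,5],[0,0,0,0,0,0,5],[0,0,0,0,0,0,5]]'
python3 - <<'E'
from h import *
im=cap('wrist','w36.png'); m=manip.camera_model('wrist'); a=cv2.convertScaleAbs(im,alpha=1.6)
meas(im,m,.061,0)
a=cv2.resize(a[90:300,190:460],None,fx=2.8,fy=2.8,interpolation=cv2.INTER_CUBIC)
for h,col in((.06,(0,0,255)),):
  for p,q in (((-.0355,-.095),(-.0355,.095)),((.0135,-.095),(.0135,.095)),((-.034,-.032),(.012,-.032)),((-.034,.032),(.012,.032))):
    P,Q=[(proj(m,cw(*s,h))-[190,90])*2.8 for s in(p,q)]
    cv2.line(a,tuple(int(i) for i in P),tuple(int(i) for i in Q),col,1)
cv2.imwrite('pics/w36c.png',a)
E
```

```text
t: 50.2
eef_pos: [0.5983, -0.0439, 0.2099]
ee_rot: [-0.02, 1.0, -0.002, 0.001]
wrist_force: [-0.3, -0.4, -0.4]
gripper_width: 0.0497
(318, 291) 53.0 ctr [ 0.6534 -0.0423] mean [ 0.654  -0.0424] size 22.4 5.3 axis deg -87.7
(253, 266) 1253.0 ctr [ 0.6309 -0.1061] mean [ 0.6304 -0.1063] size 42.6 36.5 axis deg 2.8
(387, 265) 1285.5 ctr [0.6247 0.0222] mean [0.6246 0.0223] size 42.6 36.5 axis deg 2.0
(252, 241) 158.5 ctr [ 0.6054 -0.1065] mean [ 0.6061 -0.1062] size 23.1 10.3 axis deg -82.3
(388, 241) 174.5 ctr [0.599  0.0205] mean [0.6    0.0203] size 22.7 10.7 axis deg -87.7
(319, 261) 1527.5 ctr [ 0.623  -0.0435] mean [ 0.623  -0.0432] size 53.5 31.5 axis deg 3.1
(266, 204) 73.0 ctr [ 0.5703 -0.0927] mean [ 0.5698 -0.0929] size 16.5 4.5 axis deg -0.2
(389, 207) 796.5 ctr [0.5691 0.0185] mean [0.5684 0.0185] size 28.6 26.1 axis deg 3.5
(246, 204) 771.0 ctr [ 0.5716 -0.1119] mean [ 0.5713 -0.1116] size 29.6 24.6 axis deg -87.7
(390, 186) 65.0 ctr [0.5492 0.0172] mean [0.5497 0.0171] size 16.1 4.4 axis deg -87.7
(328, 195) 938.0 ctr [ 0.5603 -0.0364] mean [ 0.56   -0.0374] size 41.0 25.3 axis deg 79.7
(295, 157) 473.0 ctr [ 0.5285 -0.0672] mean [ 0.5284 -0.0676] size 25.2 16.0 axis deg -87.7
(405, 157) 441.0 ctr [0.5244 0.0274] mean [0.5244 0.0274] size 20.1 18.7 axis deg 2.3
```

View pics/w36c.png

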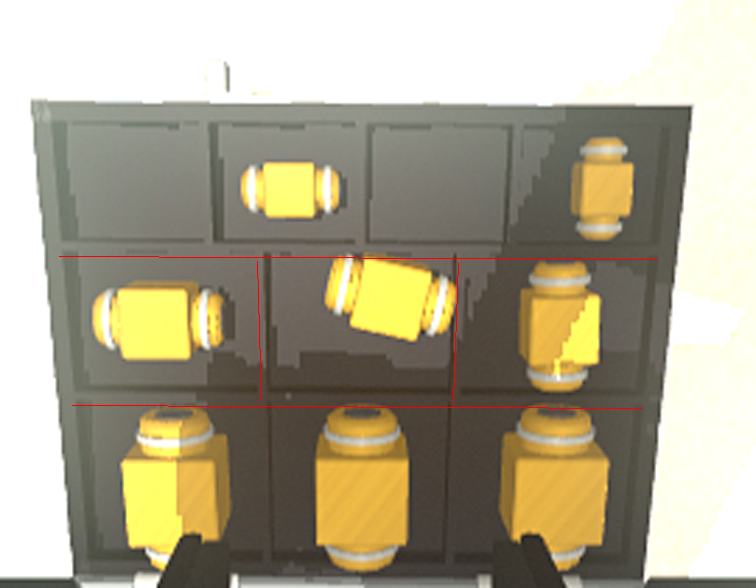

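The bench is clear of brass. The middle medium coupling was nudged to a corner of its cell, but it lies flat inside it at the same scale as its neighbour, with its body top at (385,300) in the crop. Next I close the lid by the tab.

```bash
python3 -m jog '[[0,0,0,0,0,-3,5],[0,0,0,0,0,-3.5,5],[0,0,0,0,0,-3,5],[0,0,0,-2.5,1.2,0,5],[0,0,0,-3,1.2,0,5],[0,0,0,-3,1.2,0,5],[0,0,0,-2.7,0.8,0,5],[0,0,0,0,0,0,5],[0,0,0,0,0,0,5]]'
python3 - <<'E'
from h import *
go([.710,.0025,.2402],92,0)
im=cap('wrist','w37.png'); im=cap('side','s37.png'); cv2.imwrite('pics/s37c.png',cv2.resize(im[60:280,150:350],None,fx=3,fy=2.7,interpolation=cv2.INTER_CUBIC))
E
```

```text
t: 51.0
eef_pos: [0.7051, 0.0054, 0.3036]
ee_rot: [-0.02, 1.0, -0.001, -0.002]
wrist_force: [-0.6, 1.3, 0.1]
gripper_width: 0.05
turn [-0.1 -0.2  0.3] shift cm (old frame) [-0.5  -0.29  6.34] (after turn) [-0.48 -0.31  6.34] | [0.7051 0.0054 0.3036] 50.0 t 51.0
```

View pics/w37.png

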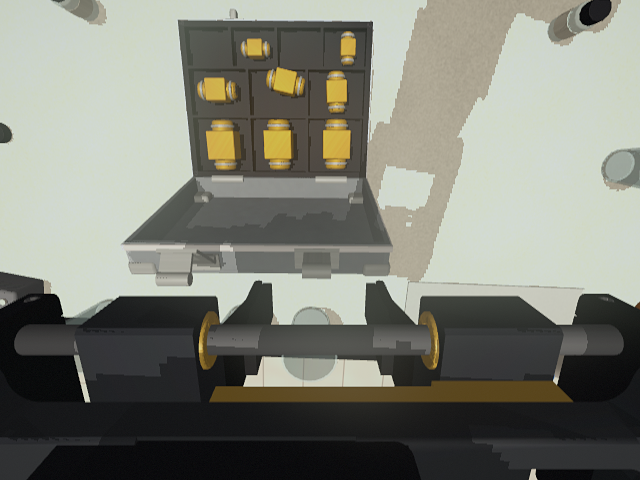

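View pics/s37c.png

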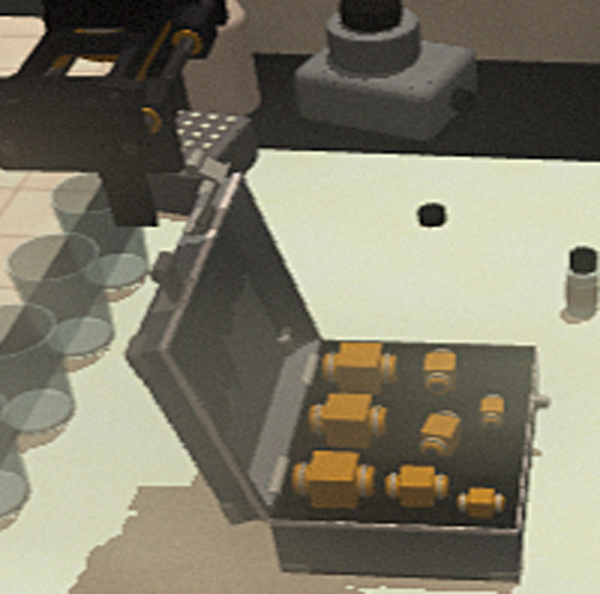

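```bash
python3 - <<'E'
from h import *
m=manip.camera_model('wrist'); im=cv2.imread('pics/w37.png'); print(proj(m,[.71,.0025,.236]))
for a in(1.6,1.7,1.8): 
    f=a+np.radians(2.5); p=cw(.079-.1822*np.cos(f),.045,.06+.1822*np.sin(f)); print(a,p,proj(m,p))
cv2.imwrite('pics/w37c.png',cv2.resize(im[230:300,260:380],None,fx=6,fy=6,interpolation=cv2.INTER_CUBIC))
E
```

```text
[316.0592 271.6442]
1.6 [0.6749 0.0025 0.2417] [317.9393 224.6977]
1.7 [0.693  0.0031 0.2395] [317.8578 250.0382]
1.8 [0.7107 0.0037 0.2355] [317.7936 272.4265]
```

View pics/w37c.png

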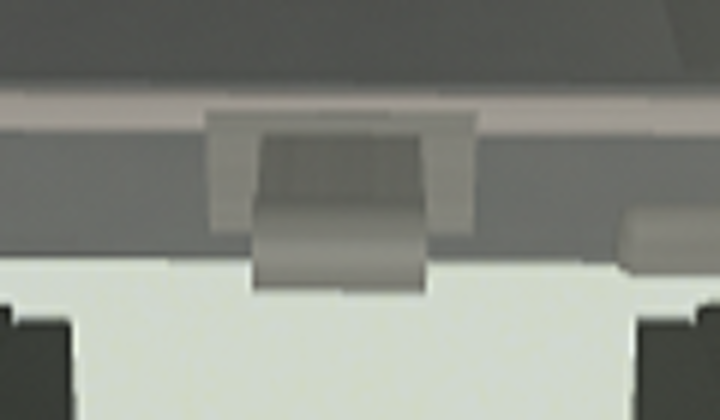

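```bash
python3 -m jog '[[0,0,0,-0.5,-0.25,0,5],[0,0,0,0,0,2,5],[0,0,0,0,0,2,5],[0,0,0,0,0,1.5,5],[0,0,0,0,0,0.7,5],[0,0,0,0,0,0,5],[0,0,0,0,0,0,5]]'
python3 - <<'E'
from h import *
print(manip.get_obs()['wrist_force']); go([.710,.0025,.2402],92,0)
E
```

```text
t: 51.68
eef_pos: [0.7102, 0.0019, 0.2432]
ee_rot: [-0.02, 1.0, -0.001, -0.001]
wrist_force: [-0.5, 0.4, -0.2]
gripper_width: 0.0499
[-0.4648  0.3891 -0.1739]
turn [-0.2 -0.1  0.2] shift cm (old frame) [0.02 0.06 0.3 ] (after turn) [0.02 0.06 0.3 ] | [0.7102 0.0019 0.2432] 49.9 t 51.68
```

Then the reverse arc, from 1.8 down to shut.

```bash
python3 -m jog '[[0,0,0,0,0,0.3,5],[0,0,0,0,0,0,5],[0,0,0,0,0,0,1],[0,0,0,0,0,0,1],[0,0,0,0,0,0,1],[0,0,0,0,0,0,1],[0,0,0,0,0,0,1],[0,0,0,0,0,0,1]]' 25
python3 - <<'E'
from h import *
print(manip.get_obs()['wrist_force']); go([.710,.0025,.2402],92,0)
E
```

```text
t: 52.35
eef_pos: [0.7102, 0.0037, 0.2399]
ee_rot: [-0.02, 1.0, 0.0, -0.001]
wrist_force: [-0.7, 3.0, 0.2]
gripper_width: 0.0196
[-0.6713  2.9977  0.1617]
turn [ 0.  -0.1  0.3] shift cm (old frame) [ 0.03 -0.12 -0.03] (after turn) [ 0.03 -0.12 -0.03] | [0.7102 0.0037 0.2399] 19.6 t 52.35
```

```bash
python3 -m jog '[[0,0,0,1.34,0,-0.3,1],[0,0,0,1.35,0,-0.2,1],[0,0,0,1.36,0,-0.11,1],[0,0,0,1.36,0,-0.01,1],[0,0,0,1.36,0,0.09,1],[0,0,0,1.35,0,0.19,1],[0,0,0,1.34,0,0.29,1],[0,0,0,1.31,0,0.39,1],[0,0,0,1.28,0,0.49,1],[0,0,0,1.23,0,0.58,1],[0,0,0,1.19,0,0.67,1],[0,0,0,1.14,0,0.76,1]]'
python3 - <<'E'
from h import *
o=manip.get_obs();print(o['wrist_force'],o['gripper_width'])
f=.9+np.radians(2.5); go(cw(.079-.1822*np.cos(f),.045,.060+.1822*np.sin(f)+.004),92,0)
E
```

```text
t: 53.35
eef_pos: [0.5544, -0.0016, 0.2127]
ee_rot: [-0.019, 1.0, 0.001, 0.001]
wrist_force: [0.5, 7.4, 2.7]
gripper_width: 0.0197
[0.5064 7.383  2.6873] 0.01966022422392433
turn [0.1 0.1 0.2] shift cm (old frame) [-0.04 -0.01  0.12] (after turn) [-0.04 -0.01  0.12] | [ 0.5544 -0.0016  0.2127] 19.7 t 53.35
```

```bash
python3 -m jog '[[0,0,0,1.07,0.1,0.84,1],[0,0,0,1.01,0,0.92,1],[0,0,0,0.94,0,1.0,1],[0,0,0,0.86,0,1.06,1],[0,0,0,0.78,0,1.13,1],[0,0,0,0.69,0,1.17,1],[0,0,0,0.61,0,1.22,1],[0,0,0,0.5,0,1.27,1],[0,0,0,0.41,0,1.3,1],[0,0,0,0.31,0,1.33,1],[0,0,0,0.2,0,1.35,1],[0,0,0,0.1,0,1.0,1]]'
python3 -m jog '[[0,0,0,0,0,0.2,1],[0,0,0,0,0,0,1]]'
python3 - <<'E'
from h import *
o=manip.get_obs();print(o['wrist_force'],o['gripper_width'])
go(cw(-.103,.045,.072),92,0)
im=cap('side','s38.png'); cv2.imwrite('pics/s38c.png',cv2.resize(im[150:300,230:400],None,fx=4,fy=4,interpolation=cv2.INTER_CUBIC))
E
```

```text
t: 54.35
eef_pos: [0.4783, -0.0043, 0.075]
ee_rot: [-0.019, 1.0, 0.0, -0.001]
wrist_force: [0.5, 9.4, 0.4]
gripper_width: 0.0194
t: 54.52
eef_pos: [0.4782, -0.0042, 0.0732]
ee_rot: [-0.019, 1.0, 0.0, -0.002]
wrist_force: [0.3, 8.8, -1.9]
gripper_width: 0.0194
[ 0.302   8.7609 -1.9026] 0.019435732239022778
turn [ 0.  -0.2  0.2] shift cm (old frame) [-0.16 -0.01  0.12] (after turn) [-0.16 -0.01  0.12] | [ 0.4782 -0.0042  0.0732] 19.4 t 54.52
```

View pics/s38c.png

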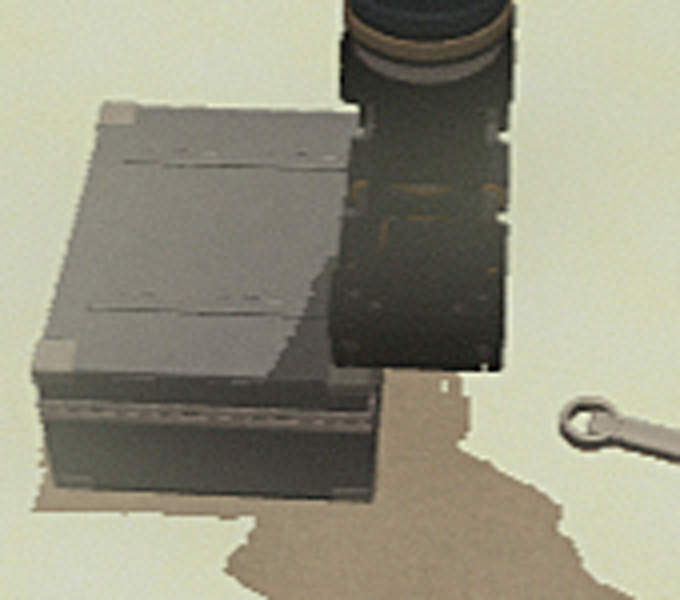

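```bash
python3 -m jog '[[0,0,0,0,0.1,0.15,1],[0,0,0,0,0,0.15,1],[0,0,0,0,0,0,1],[0,0,0,0,0,0,1]]'
```

```text
t: 54.9
eef_pos: [0.4783, -0.0042, 0.0726]
ee_rot: [-0.02, 1.0, -0.001, -0.001]
wrist_force: [-3.3, 4.7, 17.4]
gripper_width: 0.0192
```

```bash
python3 -m jog '[[0,0,0,0,0,0.2,1],[0,0,0,0,0,0,1],[0,0,0,0,0,0,1]]'
```

```text
t: 55.15
eef_pos: [0.4786, -0.0042, 0.0715]
ee_rot: [-0.02, 1.0, -0.001, -0.001]
wrist_force: [-5.1, 4.9, 25.8]
gripper_width: 0.0199
```

```bash
python3 -m jog '[[0,0,0,0,0,-0.3,1],[0,0,0,0,0,0,5],[0,0,0,0,0,0,5],[0,0,0,0,0,0,5],[0,0,0,0,0,-2.5,5],[0,0,0,0,0,-3,5],[0,0,0,1,0,-2,5],[0,0,0,1,-3,0,5],[0,0,0,0,-3,0,5],[0,0,0,0,-3,0,5],[0,0,0,0,0,0,5],[0,0,0,0,0,0,5]]'
python3 - <<'E'
from h import *
print(manip.get_obs()['eef_pos'])
im=cap('wrist','w39.png'); im=cap('side','s39.png'); cv2.imwrite('pics/s39c.png',cv2.resize(im[150:300,230:400],None,fx=4,fy=4,interpolation=cv2.INTER_CUBIC))
E
```

```text
t: 56.15
eef_pos: [0.4634, -0.0976, 0.1468]
ee_rot: [-0.018, 1.0, -0.002, -0.0]
wrist_force: [0.1, 0.2, -0.9]
gripper_width: 0.0505
[ 0.4634 -0.0976  0.1468]
```

View pics/s39c.png

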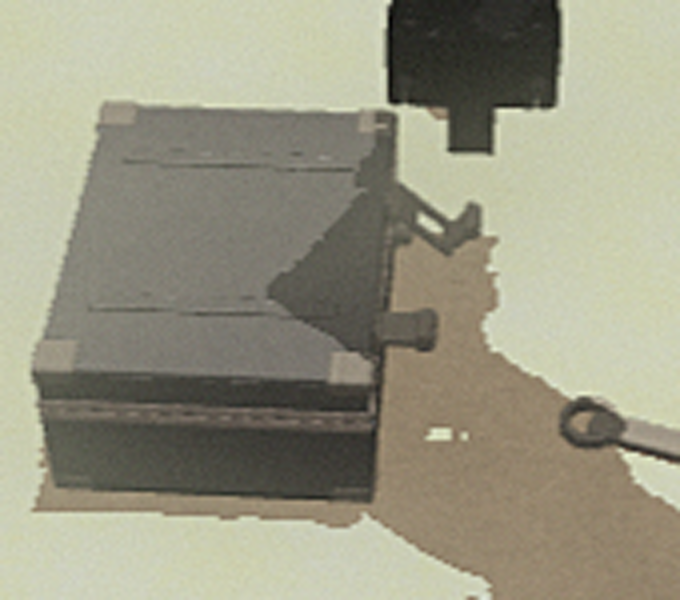

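View pics/w39.png

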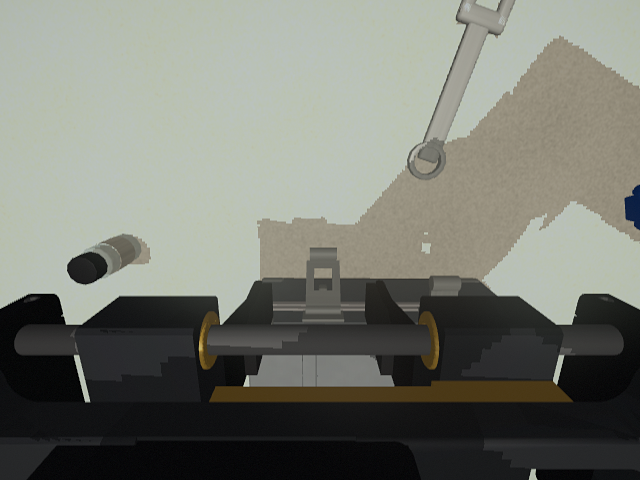

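```bash
python3 -m jog '[[0,-3,0,0.3,0.25,0,5],[0,0,0,0,0,2,5],[0,0,0,0,0,2,5],[0,0,0,0,0,2,5],[0,0,0,0,0,0,5],[0,0,0,0,0,0,5]]'
python3 - <<'E'
from h import *
print(manip.get_obs()['wrist_force']); go([.4595,-.0942,.080],92,3)
m=manip.camera_model('wrist'); print(proj(m,[.4595,-.0942,.075]))
im=cap('side','s40.png'); cv2.imwrite('pics/s40c.png',cv2.resize(im[150:300,230:400],None,fx=4,fy=4,interpolation=cv2.INTER_CUBIC))
E
```

```text
t: 56.75
eef_pos: [0.462, -0.092, 0.0864]
ee_rot: [-0.021, 1.0, 0.0, 0.024]
wrist_force: [-0.5, 0.1, -0.1]
gripper_width: 0.0504
[-0.5374  0.1037 -0.115 ]
turn [-0.  -0.3  0.4] shift cm (old frame) [ 0.29 -0.21  0.63] (after turn) [ 0.29 -0.21  0.63] | [ 0.462  -0.092   0.0864] 50.4 t 56.75
[315.5873 294.5162]
```

View pics/s40c.png

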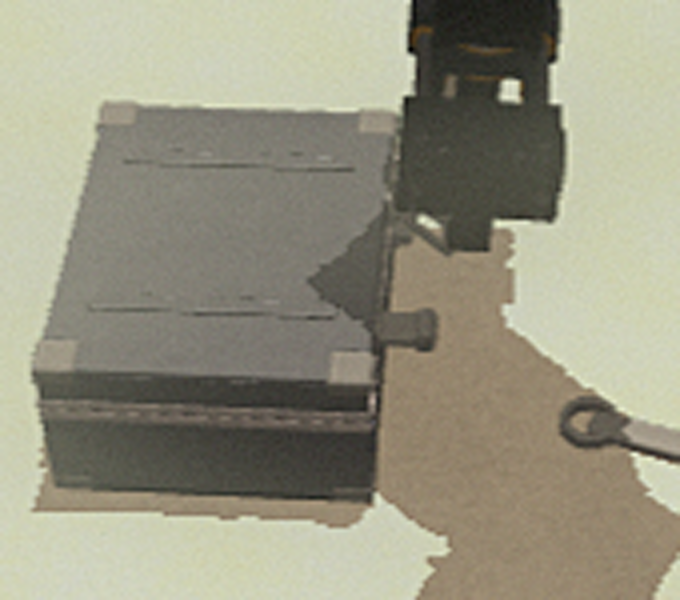

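```bash
python3 -m jog '[[0,0,0,0.25,-0.2,0.4,5],[0,0,0,0,0,0.25,5],[0,0,0,0,0,0,5],[0,0,0,0,0,0,1],[0,0,0,0,0,0,1],[0,0,0,0,0,0,1],[0,0,0,0,0,0,1],[0,0,0,0,0,0,1],[0,0,0,0,0,0,1],[0,0,0,0,0,0,1]]' 15
python3 - <<'E'
from h import *
print(manip.get_obs()['wrist_force']); go([.4808,-.0937,.0398],92,3)
im=cap('side','s41.png'); cv2.imwrite('pics/s41c.png',cv2.resize(im[150:300,230:400],None,fx=4,fy=4,interpolation=cv2.INTER_CUBIC))
E
```

```text
t: 57.63
eef_pos: [0.4608, -0.0955, 0.0805]
ee_rot: [-0.02, 0.999, -0.001, 0.025]
wrist_force: [-0.2, -0.2, 0.2]
gripper_width: 0.0135
[-0.2176 -0.1954  0.2211]
turn [-0.1 -0.1  0.3] shift cm (old frame) [-1.8   0.11  4.17] (after turn) [-1.79  0.11  4.17] | [ 0.4608 -0.0955  0.0805] 13.5 t 57.63
```

View pics/s41c.png

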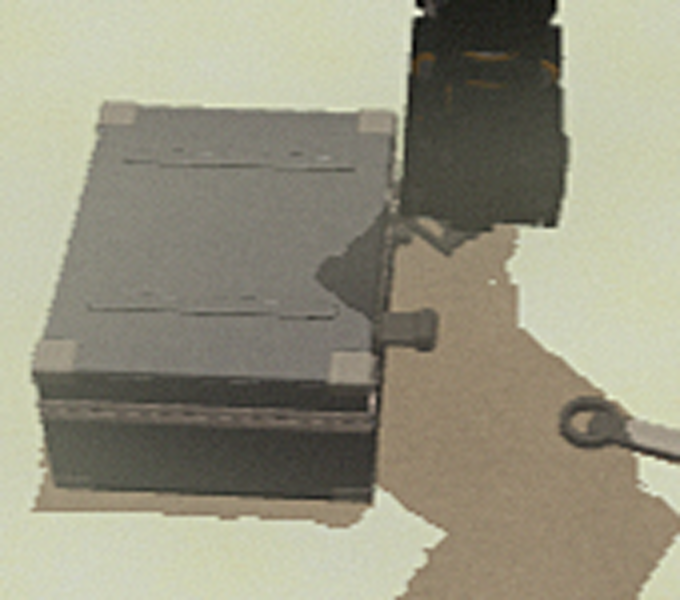

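```bash
python3 - <<'E'
from h import *
im=cap('wrist','w42.png'); o=manip.get_obs(); print(o['eef_pos'],o['gripper_width'])
im2=cap('scene','sc42.png'); cv2.imwrite('pics/sc42c.png',cv2.resize(im2[160:280,250:400],None,fx=4,fy=4,interpolation=cv2.INTER_CUBIC))
E
```

```text
[ 0.4608 -0.0955  0.0805] 0.011134138811516656
```

View pics/w42.png

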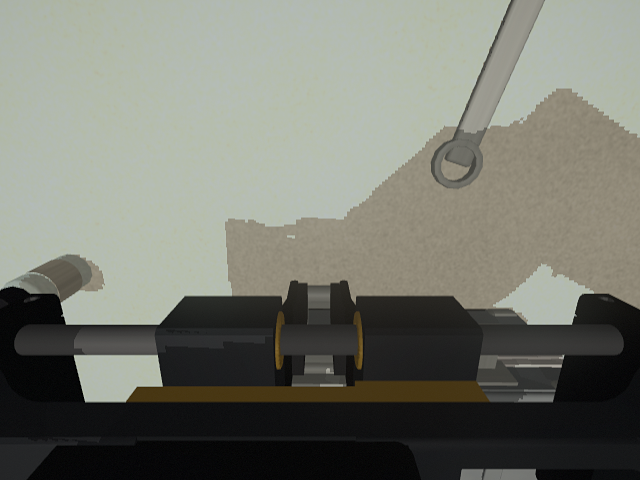

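View pics/sc42c.png

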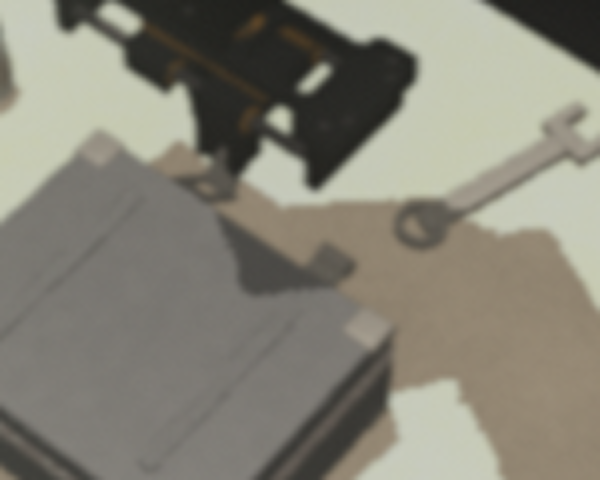

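```bash
python3 - <<'E'
from h import *
m=manip.camera_model('side')
im=cv2.imread('pics/s39.png'); cv2.imwrite('pics/s39d.png',cv2.resize(im[185:220,318:360],None,fx=14,fy=14,interpolation=cv2.INTER_CUBIC))
for th in(.2,.4,.5,.6,.7,.8,.9,1.0,1.1):
    f=np.radians(28.4)+th; p=cw(-.083-.042*np.sin(f),-.045+.010,.072-.042*np.cos(f)); print(th,p,(proj(m,p)-[318,185])*14)
print((proj(m,cw(-.083,-.035,.072))-[318,185])*14)
E
```

```text
0.2 [ 0.4757 -0.0845  0.0398] [321.5735 422.2451]
0.4 [ 0.4698 -0.0847  0.0458] [361.0362 394.5453]
0.5 [ 0.4674 -0.0848  0.0492] [377.8074 378.4698]
0.6 [ 0.4652 -0.0849  0.0528] [392.3644 361.0951]
0.7 [ 0.4635 -0.0849  0.0566] [404.548  342.5778]
0.8 [ 0.4622 -0.085   0.0606] [414.2187 323.0879]
0.9 [ 0.4612 -0.085   0.0647] [421.2583 302.8079]
1.0 [ 0.4607 -0.085   0.0688] [425.5726 281.9316]
1.1 [ 0.4606 -0.085   0.073 ] [427.0926 260.6622]
[144.2368 255.8924]
```

View pics/s39d.png

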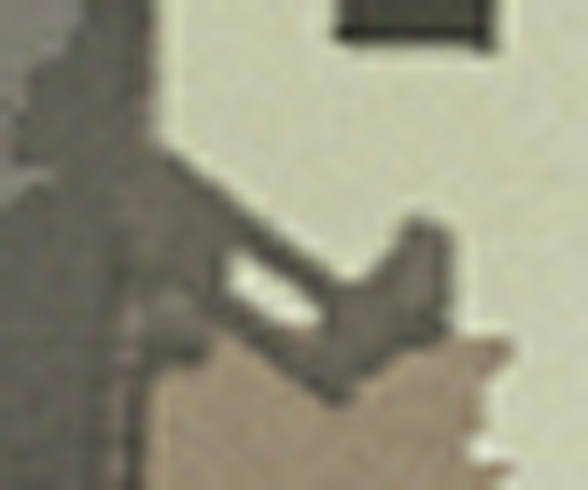

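```bash
python3 -m jog '[[0,0,0,0,0,-0.5,5],[0,0,0,0,0,0,5],[0,0,0,0,0,0,5],[0,0,0,0,0,0,5],[0,0,0,0,0,0,5],[0,0,0,0,0.1,0.9,5],[0,0,0,0,0,0.9,5],[0,0,0,0,0,0,5],[0,0,0,0,0,0,5]]'
python3 - <<'E'
from h import *
print(manip.get_obs()['wrist_force']); go([.461,-.0942,.069],92,3)
im=cap('wrist','w43.png')
E
```

```text
t: 58.53
eef_pos: [0.4607, -0.0942, 0.0665]
ee_rot: [-0.02, 1.0, -0.0, 0.024]
wrist_force: [-0.0, 0.9, -0.1]
gripper_width: 0.0488
[-0.0285  0.8621 -0.1356]
turn [-0.1 -0.2  0.3] shift cm (old frame) [-0.04 -0.01 -0.25] (after turn) [-0.04 -0.01 -0.25] | [ 0.4607 -0.0942  0.0665] 48.8 t 58.53
```

View pics/w43.png

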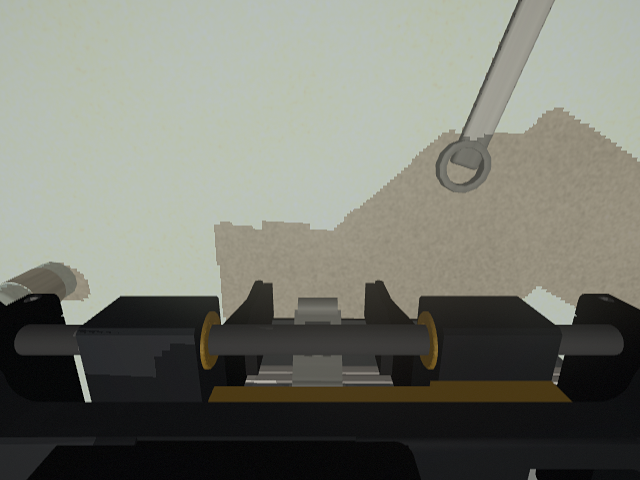

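```bash
python3 -m jog '[[0,0,0,0,0,0,1],[0,0,0,0,0,0,1],[0,0,0,0,0,0,1],[0,0,0,0,0,0,1],[0,0,0,0,0,0,1],[0,0,0,0,0,0,1],[0,0,0,0,0,0,1],[0,0,0,0,0,0,1]]' 15
python3 - <<'E'
from h import *
print(manip.get_obs()['wrist_force']); go([.4805,-.0945,.040],92,3)
for th in(.9,.75,.6,.45,.3,.15,0):
    f=np.radians(28.4)+th; print(th,[-4.2*np.sin(f),-4.2*np.cos(f)])
E
```

```text
t: 59.25
eef_pos: [0.4615, -0.0946, 0.0677]
ee_rot: [-0.02, 0.999, -0.001, 0.026]
wrist_force: [0.3, -1.0, -0.4]
gripper_width: 0.0197
[ 0.3067 -1.0321 -0.389 ]
turn [-0.1 -0.1  0.3] shift cm (old frame) [-1.76 -0.05  2.86] (after turn) [-1.75 -0.05  2.86] | [ 0.4615 -0.0946  0.0677] 19.7 t 59.25
0.9 [np.float64(-4.135761620133219), np.float64(-0.7317621344624559)]
0.75 [np.float64(-3.9799683084366717), np.float64(-1.3415857273539167)]
0.6 [np.float64(-3.7347934888352103), np.float64(-1.9212801970962279)]
0.45 [np.float64(-3.4057432592115338), np.float64(-2.4578268556461005)]
0.3 [np.float64(-3.0002073783327865), np.float64(-2.939176021778469)]
0.15 [np.float64(-2.5272933078000195), np.float64(-3.3545176309492306)]
0 [np.float64(-1.997621678095156), np.float64(-3.69452400603979)]
```

```bash
python3 -m jog '[[0,0,0,-0.08,0,0.3,1],[0,0,0,-0.1,0,0.3,1],[0,0,0,-0.12,0,0.29,1],[0,0,0,-0.14,0,0.29,1],[0,0,0,-0.17,0,0.27,1],[0,0,0,-0.19,0,0.26,1],[0,0,0,-0.2,0,0.24,1],[0,0,0,-0.22,0,0.24,1],[0,0,0,-0.24,0,0.21,1],[0,0,0,-0.25,0,0.2,1],[0,0,0,-0.26,0,0.18,1],[0,0,0,0,0,0,1]]'
python3 - <<'E'
from h import *
print(manip.get_obs()['wrist_force']); go([.4808,-.0945,.040],92,3)
im=cap('side','s44.png'); cv2.imwrite('pics/s44c.png',cv2.resize(im[150:300,230:400],None,fx=4,fy=4,interpolation=cv2.INTER_CUBIC))
E
```

```text
t: 60.25
eef_pos: [0.4829, -0.0939, 0.0406]
ee_rot: [-0.02, 0.999, -0.001, 0.025]
wrist_force: [-0.0, -2.6, 2.7]
gripper_width: 0.0196
[-0.0345 -2.5738  2.6539]
turn [-0.1 -0.1  0.3] shift cm (old frame) [ 0.21 -0.06  0.05] (after turn) [ 0.21 -0.06  0.05] | [ 0.4829 -0.0939  0.0406] 19.6 t 60.25
```

View pics/s44c.png

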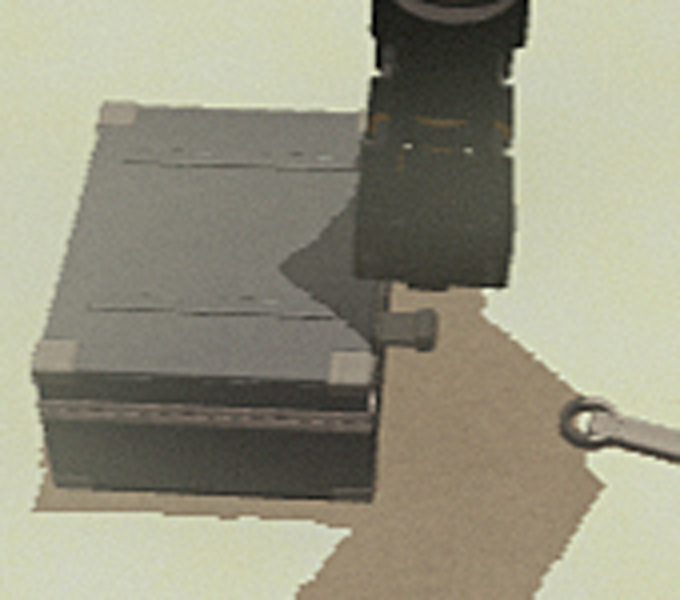

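```bash
python3 -m jog '[[0,0,0,-0.25,0,0.12,1],[0,0,0,-0.2,0,0.08,1],[0,0,0,0,0,0,1],[0,0,0,0,0,0,1]]'
```

```text
t: 60.63
eef_pos: [0.4845, -0.0936, 0.0392]
ee_rot: [-0.021, 1.0, -0.0, 0.023]
wrist_force: [-6.5, -6.2, 10.6]
gripper_width: 0.0195
```

```bash
python3 -m jog '[[0,0,0,0.1,0.05,0,5],[0,0,0,0,0,0,5],[0,0,0,0,0,0,5],[0,0,0,0,0,0,5],[0,0,0,0,0,0,5],[0,0,0,0,0,-2,5],[0,0,0,0,0,-2.5,5],[0,0,0,1,0,-3,5],[0,0,0,3,0,-3,5],[0,0,0,3,0,-3,5],[0,0,0,0,0,0,5],[0,0,0,0,0,0,5]]'
python3 - <<'E'
from h import *
print(manip.get_obs()['eef_pos'],manip.get_obs()['wrist_force'])
w=cap('wrist','w45.png'); im=cap('side','s45.png'); cv2.imwrite('pics/s45c.png',cv2.resize(im[165:285,230:350],None,fx=5,fy=5,interpolation=cv2.INTER_CUBIC))
cap('scene','sc45.png')
E
```

```text
t: 61.63
eef_pos: [0.4099, -0.0956, 0.1706]
ee_rot: [-0.019, 0.999, -0.001, 0.027]
wrist_force: [-0.2, 0.1, -0.2]
gripper_width: 0.0502
[ 0.4099 -0.0956  0.1706] [-0.1846  0.0602 -0.1895]
```

View pics/s45c.png

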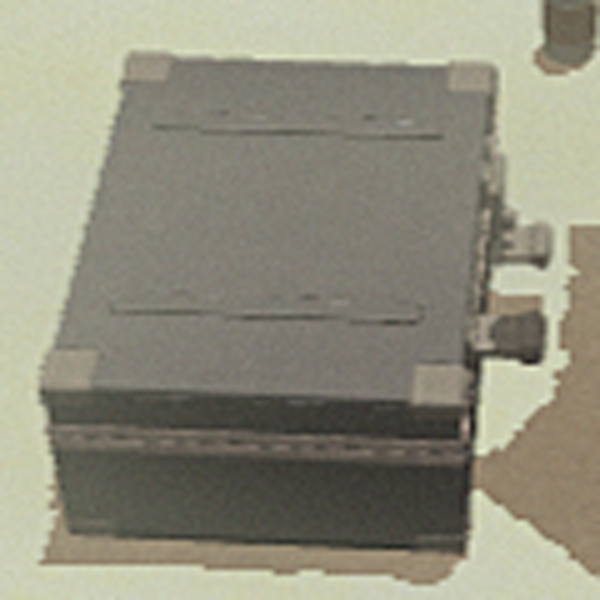

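View pics/w45.png

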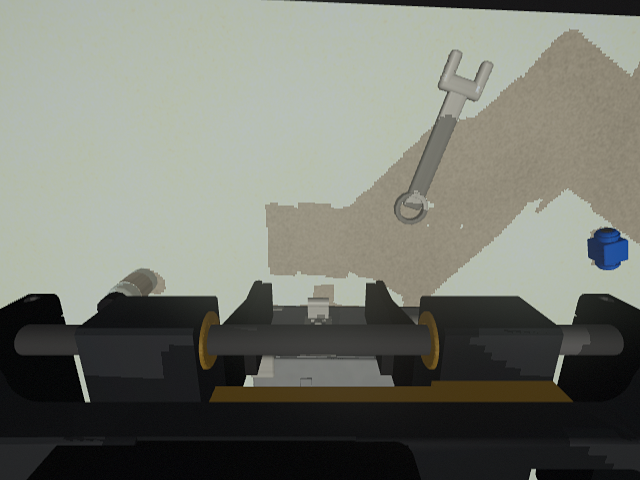

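View pics/sc45.png

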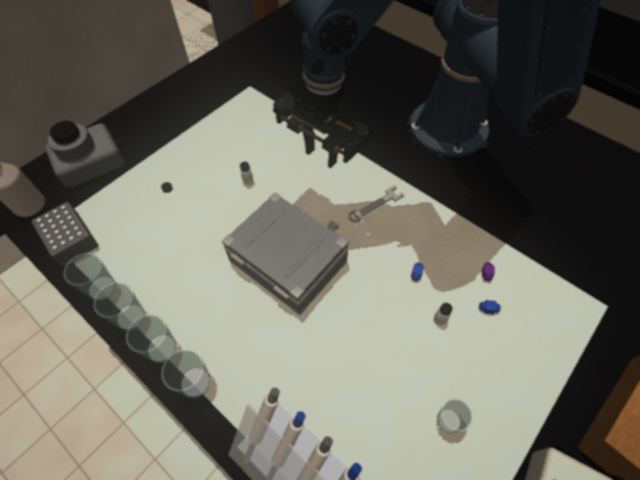

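View pics/s45.png

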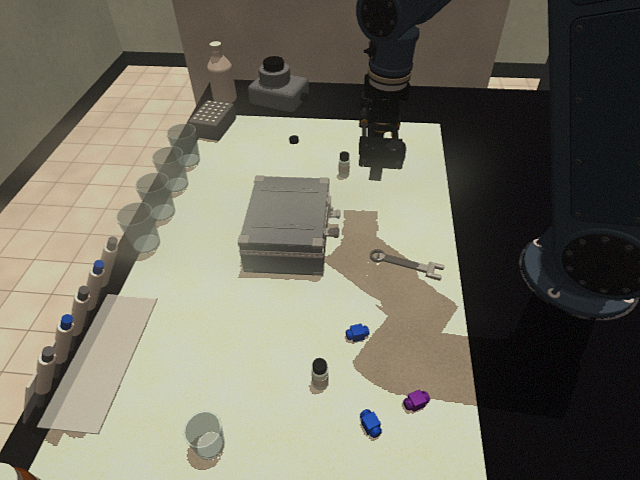

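The case looks as it did at the start: the hasp end is at crop (541,245), the same pixel as before, and the lid is flush. The vials and beaker are standing in place, no brass is left on the bench, and the robot is clear.

```bash
python3 -c "
from cell import manip
print(manip.finish_job())"
```

```text
the job is handed in; nothing more can be done
None
```

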